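Put the door-fitting kit away on the tool rail

ROBOT

A 7-joint arm with a two-finger parallel gripper is mounted at the origin on the work surface. World frame = base frame: x ahead of the robot, y to its left, z up, the work surface at z = 0. Lengths are in m, angles in rad, forces in N, time in s.
With the tool pointing down it reaches from about 0.35 to 0.9 m from the base axis. Payload 8.1 kg.
Tool frame: the origin (TCP) lies midway between the tips of the shut fingers; the grasp point (between the pads) lies 19 mm behind it; z points along the fingers, y is the direction in which the jaws open and shut (so a half turn about z gives the same grasp; the last joint's range is limited). The gripper opens to 92 mm and grips with 3 to 60 N. Pads are 19 mm wide; open, the fingers measure 130 mm over their backs; the gripper's body (75 mm by 190 mm) begins 47 mm behind the grasp point.
Start: joints at [1.04, 0.434, 0.025, 1.573, -0.012, 1.134, -0.075], TCP at [0.259, -0.569, 0.227] pointing down, gripper open.
Joint ranges: [-2.62, 2.62], [-0.44, 2.09], [-1.27, 1.32], [0.08, 2.57], [-1.32, 4.46], [0.12, 2], [-2.74, 2.74]. Speed limits (rad/s): [2.22, 2.22, 3.01, 3.01, 3.14, 3.14, 3.14].

INTERFACE

Orientations are given as a rotation vector (axis times angle).
In Python, from cell import monitor, get_image, get_calibration, workorder, look_for, masks_of gives the robot as it stands.
- The arm moves only by the shell command python3 -m crank 'ROWS' [FORCE]. ROWS is JSON, a list of rows, each a list of 3 entries, a list of its own where there are three numbers: the shift along the tool's x, y, z in cm, then the turn about the tool's z in degrees, then the closure in counts, from 0 (fully open) to 255 (shut). A call has 1 to 5 rows; each row shifts and turns the commanded pose from where the row before left it, along the tool's axes as they then stand; what a row does not reach is not made up. A row lasts 1/10 s, in which the tool goes at most 50 mm and 8.59 degrees, less where a joint would pass 70% of its speed; a pose out of reach is approached as far as the arm can. A call with a gripper value outside its range is refused whole. The fingers move at their own pace and stop on an object; FORCE is the grip in N (left out, the last holds). Time passes only in rows, so rows that do not move let the fingers close. It gives the time, the measured TCP pose, the force and the opening at its end, in the units of the state.
- monitor.observe(): the state, without advancing time (a new reading comes with each control period).
- get_image(name): name is "side" or "top" or "wrist"; returns (picture, depth): 480x640x3 uint8, red, green, blue; 480x640 float32, m along the optical axis (not along the pixel's ray), 0 where there is no reading.
- get_calibration(name): a dict with "fx", "fy", "cx", "cy" (pixels), "R" (3x3) and "t" (3): a world point X has camera coordinates R X + t. Camera axes: x right, y down, z forward; pixel columns grow to the right and rows downward; lengths in m; the calibration is good to about 2 mm. A picture is of the moment at which its call begins: read the wrist's pose just before it. get_calibration takes no time and is no camera call; for the wrist camera it gives the pose at the moment of the call.
- workorder.sign_off(): hands the job in, once; it reports no verdict.
Trained networks look in the newest picture that a camera, given by its name, has taken for a name from the list of things; names that differ only in an ending like _2 or _b are one class to them, and where a whole thing is asked for, a point or a joint stands for the part that bears it (a point fixed in the world has none). Each returns a list of dicts, best first, with "score" (0 to 1); they miss things now and then, are a little off and sometimes report something else, mostly with a low value. They report only what shows in the picture. A call takes as long as a camera call. They do not tell look-alikes from the thing itself.
- look_for(label, camera): "location" ([x, y, z] in m, in world coordinates, good to about 4 mm: the middle of the surface that is visible of it).
- masks_of(label, camera): "region" (480x640 bool, what is visible of it).
The state is a dict: "clock": time; "joints": joint angles; "dq": joint speeds; "joint_efforts": joint torques, N m; "position": TCP position; "ee_rot": TCP orientation; "force": force on the tool from outside, world axes, zero at the start; "ft_torque": the same for the moment, N m; "width": opening from 0.0 (shut) to 1.0 (fully open).
Only numpy, scipy, OpenCV 4.12 (cv2) and the standard library are available. Lean on these libraries where they do the work, as an engineer would, in place of code of your own. Each camera call takes 0.05 s, during which the arm holds its last target.

TASK

The cabinet door is fitted, so put the kit away: draw the chuck key up out of the drill's chuck and park it upright in the fork on the drill stand, shaft in the slot and collar resting on the prongs. Hang every set square and drilling template that is out on the table by its hole on the rail, each on a peg of its own, and hang the screw caddy by its handle on the yellow hook without tipping the screws out. Leave the mallet, hinges, tape measure and mug where they are.

Things in the scene. Friction and masses are not known exactly. Their poses are not given: they have to be found in the camera images.
- peg0_mid (a point): middle of the right-hand peg (seen from the robot): straight steel rod 8 mm thick, 60 mm long, with a red 12 mm ball on its free end. It lies along this frame's x: ball centre at x = -30 mm, root in the rail's front face at +30 mm. It points out to the front and slopes up to the ball by 0.21 rad. Pegs are 115 mm apart.
- peg1_mid (a point): middle of the second peg from the right: straight steel rod 8 mm thick, 60 mm long, with a red 12 mm ball on its free end. It lies along this frame's x: ball centre at x = -30 mm, root in the rail's front face at +30 mm. It points out to the front and slopes up to the ball by 0.21 rad. 
- peg2_mid (a point): middle of the third peg from the right: straight steel rod 8 mm thick, 60 mm long, with a red 12 mm ball on its free end. It lies along this frame's x: ball centre at x = -30 mm, root in the rail's front face at +30 mm. It points out to the front and slopes up to the ball by 0.21 rad. 
- peg3_mid (a point): middle of the left-hand peg: straight steel rod 8 mm thick, 60 mm long, with a red 12 mm ball on its free end. It lies along this frame's x: ball centre at x = -30 mm, root in the rail's front face at +30 mm. It points out to the front and slopes up to the ball by 0.21 rad. The hook is 130 mm to its left.
- hook_seat (a point): yellow hook: level 10 mm bar out of the rail's front, towards the robot, axis 235 mm up. This point is on that axis, 32 mm out from the rail; x points back into the rail, y left along it, z up. The level part ends at x = -24, then turns up at x = -38 to a tip 35 mm above the axis. Rail (fixed): bar 640 long, 20 thick, z = 220 to 254, a post and foot at each end, one 85 mm left of the hook
- drill: red hand drill clamped level in a grey stand (fixed). Origin: on the table below the key bore in the chuck. Axis along x, 75 mm up, chuck (42 mm thick) towards -x, red housing to x = 237, top 106 mm (clamp collar and screw at x = 73: 120 mm), pistol grip level towards -y. Key bore: straight down, 12 mm deep, rim 93 mm up
- fork_seat (a point): key fork of the stand, at the drill's +y side: two level prongs 6 thick, 13 wide, top face 90 mm up, slot 14 mm wide and 46 mm long between them, open towards -x. This point: on the slot's middle line at the top face, 25 mm in from the open end; axes as the drill's
- key: steel chuck key standing in the bore. Origin: bottom end; z up the key. Pilot 8 mm thick to z = 12, toothed head 20 mm (z 12 to 24; too thick for the slot), shaft 10 mm (24 to 60), collar 26 mm (60 to 65), square hub 18 x 18 (65 to 95), crossbar 10 mm thick, 84 mm long along y at z = 85. 0.13 kg
- key_collar (a point): centre of the underside of the key's collar, 60 mm up the key
- square_a: aluminium set square standing on a 54 x 84 x 16 mm stock; blade 40 wide, 6 thick, top at 125 mm, rising from one end. Origin: underside, below the blade; x square to the blade, y along its width and the stock (which spans y = -20 to +64), z up. 22 mm hole through the blade along x at z = 85. 0.18 kg. Hangs some 10 degrees askew. May be absent.
- square_a_hole (a point): centre of the round 22 mm hanging hole of the aluminium set square, 40 mm below the top edge; axes as the body's, x through the hole
- square_b: set square, steel blade, black stock, standing on a 54 x 84 x 16 mm stock; blade 40 wide, 6 thick, top at 125 mm, rising from one end. Origin: underside, below the blade; x square to the blade, y along its width and the stock (which spans y = -20 to +64), z up. 22 mm hole through the blade along x at z = 85. 0.18 kg. Hangs some 10 degrees askew. May be absent.
- square_b_hole (a point): centre of the round 22 mm hanging hole of the black set square, 40 mm below the top edge; axes as the body's, x through the hole
- jig_blue: blue hinge-drilling template with steel bushes, standing on a 54 x 84 x 10 mm aluminium foot; plate 84 wide, 6 thick, 105 mm tall. Origin: middle of the underside; x square to the plate, y along its width, z up. 22 mm hole through the plate along x at z = 65. 0.16 kg. May be absent.
- jig_blue_hole (a point): centre of the round 22 mm hanging hole of the blue template, 40 mm below the top edge; axes as the body's, x through the hole
- jig_orange: orange shelf-pin drilling template with steel bushes, standing on a 54 x 84 x 10 mm aluminium foot; plate 84 wide, 6 thick, 105 mm tall. Origin: middle of the underside; x square to the plate, y along its width, z up. 22 mm hole through the plate along x at z = 65. 0.16 kg. May be absent.
- jig_orange_hole (a point): centre of the round 22 mm hanging hole of the orange template, 40 mm below the top edge; axes as the body's, x through the hole
- caddy: open plywood screw caddy: box 80 (x) x 110 (y) x 48 mm tall, end boards 30 wide (x), 8 thick, up to 136 mm, and a dark round handle bar between them, 22 mm thick, along y at z = 122; 63 mm free between box rim and bar. Origin: middle of the underside. About 0.32 kg with its screws
- caddy_grip (a point): middle of the caddy's handle bar; y along the bar
- mallet: white nylon mallet lying on the table, head 48 x 100 x 48 mm, wooden handle 170 mm towards its -x; origin under the head's inner face; not part of the job
- hinge_a: stainless cabinet hinge lying open and flat, 70 x 76 x 10 mm; not part of the job
- hinge_b: the other hinge of the pair, 70 x 76 x 10 mm; not part of the job
- tape: yellow tape measure, 70 x 36 x 62 mm; not part of the job
- mug: blue mug, 76 mm across, 85 mm tall; not part of the job
There are look-alikes about, which are no part of the job. What is shaped like the square_b but green or red is not meant.

How it is judged:
At the end, for the whole second after the job is handed in: Key upright in the fork (within 5 mm of the slot's middle line, 0.15 rad), collar on the prongs. Each square and template present has a peg of its own through its hole, past the ball. Caddy's handle bar lies on the hook, within 40 mm of its middle, tilt under 0.4 rad. All at rest, let go (x of key_collar in the frame of fork_seat between -0.02 and 0.022 m and y of key_collar in the frame of fork_seat between -0.005 and 0.005 m and z of key_collar in the frame of fork_seat between -0.004 and 0.006 m and angle between key's own z axis and vertical below 0.15 rad and linear speed of each of key, caddy, square_a, square_b, jig_blue, jig_orange below 0.05 m/s and x of caddy_grip in the frame of hook_seat between -0.03 and 0.03 m and y of caddy_grip in the frame of hook_seat between -0.04 and 0.04 m and z of caddy_grip in the frame of hook_seat between 0.009 and 0.026 m and angle between caddy's own z axis and vertical below 0.4 rad and ((x of square_a_hole in the frame of peg0_mid between -0.03 and 0.034 m and y of square_a_hole in the frame of peg0_mid between -0.01 and 0.01 m and z of square_a_hole in the frame of peg0_mid between -0.011 and 0.01 m) or (x of square_a_hole in the frame of peg1_mid between -0.03 and 0.034 m and y of square_a_hole in the frame of peg1_mid between -0.01 and 0.01 m and z of square_a_hole in the frame of peg1_mid between -0.011 and 0.01 m) or (x of square_a_hole in the frame of peg2_mid between -0.03 and 0.034 m and y of square_a_hole in the frame of peg2_mid between -0.01 and 0.01 m and z of square_a_hole in the frame of peg2_mid between -0.011 and 0.01 m) or (x of square_a_hole in the frame of peg3_mid between -0.03 and 0.034 m and y of square_a_hole in the frame of peg3_mid between -0.01 and 0.01 m and z of square_a_hole in the frame of peg3_mid between -0.011 and 0.01 m)) and ((x of square_b_hole in the frame of peg0_mid between -0.03 and 0.034 m and y of square_b_hole in the frame of peg0_mid between -0.01 and 0.01 m and z of square_b_hole in the frame of peg0_mid between -0.011 and 0.01 m) or (x of square_b_hole in the frame of peg1_mid between -0.03 and 0.034 m and y of square_b_hole in the frame of peg1_mid between -0.01 and 0.01 m and z of square_b_hole in the frame of peg1_mid between -0.011 and 0.01 m) or (x of square_b_hole in the frame of peg2_mid between -0.03 and 0.034 m and y of square_b_hole in the frame of peg2_mid between -0.01 and 0.01 m and z of square_b_hole in the frame of peg2_mid between -0.011 and 0.01 m) or (x of square_b_hole in the frame of peg3_mid between -0.03 and 0.034 m and y of square_b_hole in the frame of peg3_mid between -0.01 and 0.01 m and z of square_b_hole in the frame of peg3_mid between -0.011 and 0.01 m)) and ((x of jig_blue_hole in the frame of peg0_mid between -0.03 and 0.034 m and y of jig_blue_hole in the frame of peg0_mid between -0.01 and 0.01 m and z of jig_blue_hole in the frame of peg0_mid between -0.011 and 0.01 m) or (x of jig_blue_hole in the frame of peg1_mid between -0.03 and 0.034 m and y of jig_blue_hole in the frame of peg1_mid between -0.01 and 0.01 m and z of jig_blue_hole in the frame of peg1_mid between -0.011 and 0.01 m) or (x of jig_blue_hole in the frame of peg2_mid between -0.03 and 0.034 m and y of jig_blue_hole in the frame of peg2_mid between -0.01 and 0.01 m and z of jig_blue_hole in the frame of peg2_mid between -0.011 and 0.01 m) or (x of jig_blue_hole in the frame of peg3_mid between -0.03 and 0.034 m and y of jig_blue_hole in the frame of peg3_mid between -0.01 and 0.01 m and z of jig_blue_hole in the frame of peg3_mid between -0.011 and 0.01 m)) and ((x of jig_orange_hole in the frame of peg0_mid between -0.03 and 0.034 m and y of jig_orange_hole in the frame of peg0_mid between -0.01 and 0.01 m and z of jig_orange_hole in the frame of peg0_mid between -0.011 and 0.01 m) or (x of jig_orange_hole in the frame of peg1_mid between -0.03 and 0.034 m and y of jig_orange_hole in the frame of peg1_mid between -0.01 and 0.01 m and z of jig_orange_hole in the frame of peg1_mid between -0.011 and 0.01 m) or (x of jig_orange_hole in the frame of peg2_mid between -0.03 and 0.034 m and y of jig_orange_hole in the frame of peg2_mid between -0.01 and 0.01 m and z of jig_orange_hole in the frame of peg2_mid between -0.011 and 0.01 m) or (x of jig_orange_hole in the frame of peg3_mid between -0.03 and 0.034 m and y of jig_orange_hole in the frame of peg3_mid between -0.01 and 0.01 m and z of jig_orange_hole in the frame of peg3_mid between -0.011 and 0.01 m)) and distance between square_a_hole and square_b_hole above 0.06 m and distance between each of square_a_hole, square_b_hole and jig_blue_hole above 0.06 m and distance between each of square_a_hole, square_b_hole, jig_blue_hole and jig_orange_hole above 0.06 m); the robot touches nothing.
It fails at once if the mallet, a hinge, the tape measure or the mug was moved by more than 40 mm (distance of any of mallet, hinge_a, hinge_b, tape, mug from where it was at the start of the episode above 0.04 m).
It fails at once if the screw caddy was tipped by more than 40 degrees (angle between caddy's own z axis and vertical above 0.7 rad).
Of square_a, square_b, jig_blue, jig_orange only 3 to 4 are there at a start; the rules pass over those that are not, and their reading is None.
At some moment in a run one of square_a, square_b, jig_blue, jig_orange may be knocked a few centimetres aside while the robot is not near it.
It also fails if it takes over 208 s, if anything falls off the work surface, if the arm or the gripper's body presses on something with over 40 N, if the wrist force passes 120 N, or if a joint passes its speed limit or range.

## Working session

There is one attempt and no reset: what is moved stays moved. The work goes in short steps, Python scripts to look and compute and a shell command to move; the robot and the scene stay as the last step left them, time stands still between calls to the robot, and variables do not carry over. Pictures are saved under pics/ and viewed, and the job is handed in when it is done.

```bash
mkdir -p pics; ls
python3 - <<'E'
from cell import monitor,get_image,get_calibration
import cv2
s=monitor.observe(); print(s)
for n in ("side","top","wrist"):
    p,d=get_image(n); cv2.imwrite(f"pics/{n}0.png",p[:,:,::-1]); c=get_calibration(n); print(n,c)
E
```

```text
pics
{'clock': 0.0, 'joints': array([ 1.04042781,  0.43522089,  0.02498669,  1.57414558, -0.01163423,
        1.13400055, -0.07512   ]), 'dq': array([-1.45181563e-03, -1.86882847e-05, -6.43917004e-04, -3.99893485e-04,
       -9.94943612e-04, -1.10904340e-04, -1.90460761e-03]), 'joint_efforts': array([-3.19858636e-04, -6.67853880e+01,  9.84847583e-01, -3.14467406e+01,
       -6.05518813e-02,  4.26514226e-02,  1.79570775e-04]), 'position': array([ 0.25900021, -0.56821498,  0.22592768]), 'ee_rot': array([-3.06852085e+00, -6.66314426e-01,  7.28634196e-04]), 'force': array([-0.55611216, -0.20084397, -0.4142752 ]), 'ft_torque': array([ 0.02140817,  0.01462234, -0.00167002]), 'width': 1.0039765278064219}
side {'fx': 534.6188458301621, 'fy': 534.6188458301621, 'cx': 328.4034423614337, 'cy': 249.0360477527843, 'R': array([[ 0.98928105, -0.14594417, -0.00482767],
       [-0.0735404 , -0.46938592, -0.87992538],
       [ 0.12615394,  0.87084853, -0.47508739]]), 't': array([-0.5114739 ,  0.19291933,  1.34075323])}
top {'fx': 464.48265221899237, 'fy': 464.48265221899237, 'cx': 321.70063344079057, 'cy': 236.94887277604442, 'R': array([[ 0.01450916, -0.99985371,  0.00905766],
       [-0.99629848, -0.01522398, -0.08460242],
       [ 0.08472794, -0.00779662, -0.99637362]]), 't': array([-0.03876764,  0.52698328,  1.28092897])}
wrist {'fx': 372.8048770458003, 'fy': 372.8048770458003, 'cx': 318.60921534325644, 'cy': 242.7839278093568, 'R': array([[ 4.14332788e-01, -9.10125072e-01, -8.33171942e-04],
       [-8.77601205e-01, -3.99768563e-01,  2.64577440e-01],
       [-2.41131637e-01, -1.08891916e-01, -9.64364083e-01]]), 't': array([-0.62482791, -0.03298256,  0.39016042])}
```

View pics/top0.png

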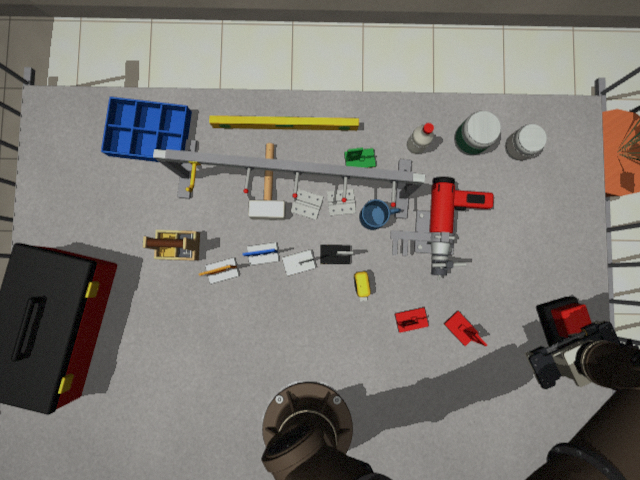

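View pics/side0.png

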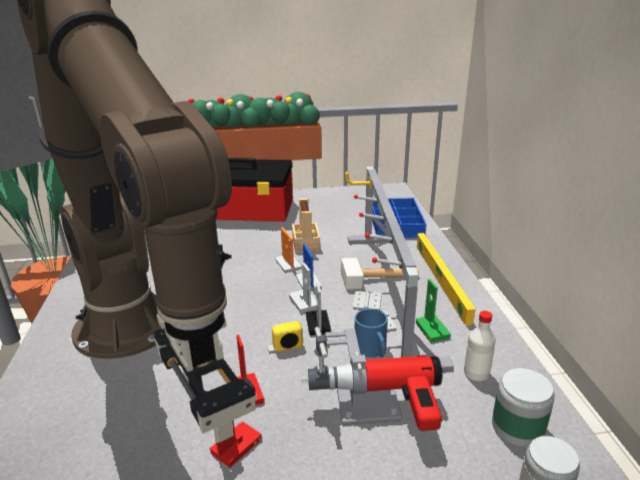

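View pics/wrist0.png

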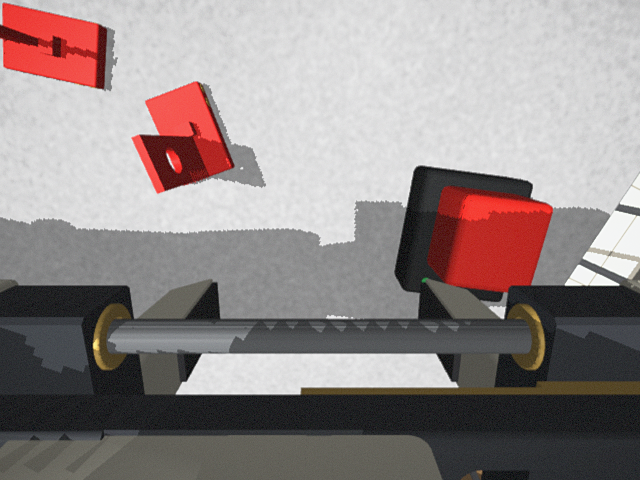

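```bash
cat > h.py <<'E'
from cell import monitor,get_image,get_calibration,look_for,masks_of,workorder
import numpy as np, cv2
from scipy.spatial.transform import Rotation as Rn
np.set_printoptions(precision=4,suppress=True)
def cloud(n,save=None):
    c=get_calibration(n); p,d=get_image(n)
    if save: cv2.imwrite(save,p[:,:,::-1])
    v,u=np.mgrid[0:480,0:640]
    X=np.stack([(u-c['cx'])/c['fx']*d,(v-c['cy'])/c['fy']*d,d],-1)
    W=(X-c['t'])@c['R']
    W[d==0]=np.nan
    return p,d,W,c
def proj(c,X):
    q=c['R']@np.asarray(X)+c['t']; return np.array([c['cx']+c['fx']*q[0]/q[2],c['cy']+c['fy']*q[1]/q[2]])
def crop(p,x0,y0,x1,y1,k,f):
    cv2.imwrite(f,cv2.resize(p[y0:y1,x0:x1,::-1],None,fx=k,fy=k,interpolation=cv2.INTER_CUBIC))
E
python3 - <<'E'
from h import *
for cam in("top","side"):
    p,d,W,c=cloud(cam)
    np.savez(f"{cam}0.npz",p=p,d=d,W=W)
    if cam=="top": crop(p,130,130,480,290,2.28,"pics/topcrop.png")
    else: crop(p,260,150,480,430,2.1,"pics/sidecrop.png")
    for l in ["square_a","square_b","jig_blue","jig_orange","caddy","key","drill","mug","tape","mallet","hinge_a","caddy_grip","key_collar","square_a_hole","jig_blue_hole"]:
        print(cam,l,[(round(r['score'],2),np.round(r['location'],3).tolist(),np.round(proj(c,r['location'])).tolist()) for r in look_for(l,cam)])
E
```

```text
top square_a [(0.96, [0.743, -0.135, 0.015], [359.0, 163.0]), (0.94, [0.453, 0.032, 0.014], [299.0, 263.0]), (0.78, [0.3, -0.279, 0.021], [410.0, 320.0]), (0.71, [0.477, 0.134, 0.01], [263.0, 254.0]), (0.66, [0.482, -0.067, 0.013], [334.0, 254.0]), (0.62, [0.278, -0.417, 0.015], [459.0, 329.0]), (0.23, [0.597, -0.177, 0.012], [373.0, 214.0])]
top square_b [(0.96, [0.743, -0.135, 0.015], [359.0, 163.0]), (0.94, [0.453, 0.032, 0.014], [299.0, 263.0]), (0.78, [0.3, -0.279, 0.021], [410.0, 320.0]), (0.71, [0.477, 0.134, 0.01], [263.0, 254.0]), (0.66, [0.482, -0.067, 0.013], [334.0, 254.0]), (0.62, [0.278, -0.417, 0.015], [459.0, 329.0]), (0.23, [0.597, -0.177, 0.012], [373.0, 214.0])]
top jig_blue [(0.84, [0.475, 0.131, 0.013], [264.0, 255.0]), (0.74, [0.452, 0.035, 0.016], [298.0, 263.0]), (0.63, [0.596, -0.177, 0.016], [373.0, 214.0])]
top jig_orange [(0.61, [0.426, 0.247, 0.011], [222.0, 272.0]), (0.36, [0.452, 0.03, 0.016], [300.0, 263.0])]
top caddy [(0.63, [0.572, -0.34, 0.091], [438.0, 220.0]), (0.56, [0.496, 0.369, 0.047], [176.0, 246.0])]
top key [(0.72, [0.451, -0.339, 0.17], [
[... 2006 characters left out ...]
3, 0.061], [370.0, 334.0])]
side tape [(0.95, [0.394, -0.161, 0.043], [285.0, 337.0]), (0.41, [0.493, 0.319, 0.046], [306.0, 238.0]), (0.24, [0.446, -0.355, 0.168], [318.0, 344.0]), (0.16, [0.654, -0.098, 0.003], [388.0, 324.0])]
side mallet [(0.7, [0.615, 0.112, 0.03], [357.0, 274.0]), (0.4, [0.62, -0.202, 0.244], [390.0, 262.0])]
side hinge_a [(0.79, [0.62, 0.01, 0.006], [366.0, 301.0]), (0.5, [0.652, -0.101, 0.003], [388.0, 325.0])]
side caddy_grip [(0.92, [0.492, 0.316, 0.046], [305.0, 239.0])]
side key_collar [(0.74, [0.45, -0.354, 0.16], [320.0, 347.0])]
side square_a_hole [(0.96, [0.455, 0.006, 0.016], [305.0, 304.0])]
side jig_blue_hole [(0.85, [0.473, 0.117, 0.048], [306.0, 271.0])]
```

View pics/topcrop.png

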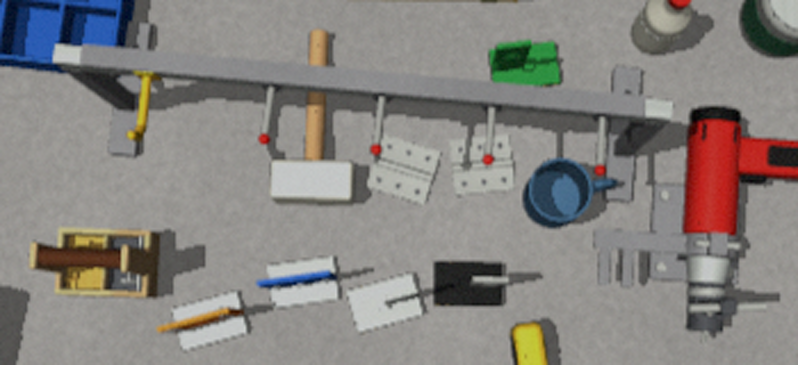

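View pics/sidecrop.png

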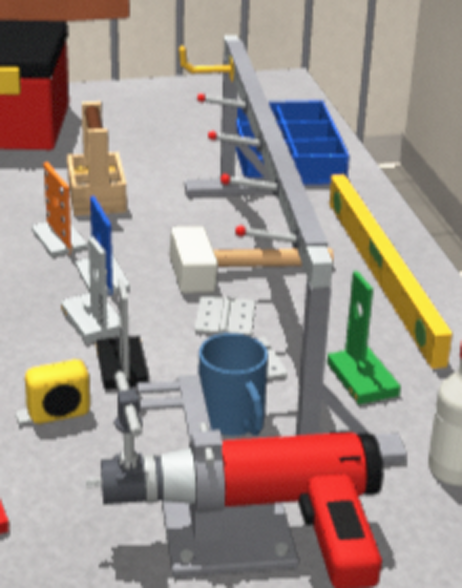

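Run:
```python
from h import *
for cam in("top","side"):
    z=np.load(f"{cam}0.npz"); p,d,W=z['p'].astype(int),z['d'],z['W']
    R,G,B=p[...,0],p[...,1],p[...,2]
    red=(R>130)&(G<70)&(B<70)&(W[...,2]>.2)&(W[...,2]<.3)
    n,l,s,ce=cv2.connectedComponentsWithStats(red.astype(np.uint8))
    for i in range(1,n):
        if s[i,4]>5: print(cam,'ball',ce[i],s[i,4],np.nanmedian(W[l==i],0))
    yel=(R>150)&(G>120)&(B<80)&(W[...,2]>.2)&(W[...,0]>.4)
    Y=W[yel]; print('hook',len(Y),Y.min(0),Y.max(0),np.median(Y,0))
    # rail
    ra=(W[...,2]>.225)&(W[...,2]<.27)&(W[...,0]>.55)&(abs(R-G)<15)&(abs(G-B)<20)
    r=W[ra]; print('rail z',np.percentile(r[:,2],[5,50,95]))
    t=r[r[:,2]>.245]; m=np.median(t,0); c=np.polyfit(t[:,1],t[:,0],1); print('fit x=',c, 'y',np.percentile(t[:,1],[.5,99.5]),'resid',np.percentile(t[:,0]-np.polyval(c,t[:,1]),[2,50,98]))
```

```text
top ball [245.3636 190.4545] 11 [0.6139 0.1503 0.2548]
top ball [294.5    195.2857] 14 [0.6044 0.0355 0.2519]
top ball [343.6154 199.3846] 13 [ 0.5968 -0.0793  0.2534]
top ball [392.5    204.2857] 14 [ 0.5869 -0.1928  0.2528]
hook 80 [0.6094 0.2721 0.2368] [0.68   0.2835 0.2739] [0.6507 0.2778 0.2409]
rail z [0.2325 0.2538 0.2577]
fit x= [0.0827 0.6688] y [-0.2639  0.3643] resid [-0.0495  0.0019  0.0143]
side ball [278.2857  97.5   ] 14 [0.4787 1.2314 0.2772]
side ball [190.8 100.4] 10 [0.1036 1.2332 0.2789]
side ball [220.2667  99.7333] 15 [0.2263 1.2367 0.2753]
side ball [361.  214.5] 6 [0.6041 0.0287 0.2501]
side ball [367. 235.] 9 [ 0.595  -0.0831  0.2517]
side ball [374.2 260. ] 10 [ 0.5853 -0.2002  0.2507]
hook 98 [0.5083 0.2568 0.21  ] [0.6902 1.2101 0.2854] [0.6211 0.2749 0.2444]
rail z [0.2278 0.2493 0.2669]
fit x= [0.2246 0.9212] y [-0.2695  1.9055] resid [-0.7223 -0.2127  0.592 ]
```

```bash
cat > obj.py <<'E'
from h import *
# approximate search boxes centre, radius ; top height
def objs(Ws,boxes):
    out={}
    for name,(cx,cy,r,top) in boxes.items():
        for cam,W in Ws.items():
            m=(np.hypot(W[...,0]-cx,W[...,1]-cy)<r)
            bl=W[m&(W[...,2]>0.03)&(W[...,2]<top+.01)]
            te=W[m&(W[...,2]>top-.012)&(W[...,2]<top+.012)]
            st=W[m&(W[...,2]>0.005)&(W[...,2]<0.022)]
            print(name,cam,'blade n',len(bl),'top n',len(te),'stock n',len(st))
            for nm,q in(('blade',bl),('top',te)):
                if len(q)>6:
                    xy=q[:,:2].astype(np.float32); (vx,vy,x0,y0)=cv2.fitLine(xy,cv2.DIST_HUBER,0,.01,.01).ravel()
                    if vy<0: vx,vy=-vx,-vy
                    a=(xy-[x0,y0])@[vx,vy]; b=(xy-[x0,y0])@[vy,-vx]
                    lo,hi=np.percentile(a,[2,98]); mid=np.array([x0,y0])+(lo+hi)/2*np.array([vx,vy])
                    print('  ',nm,'mid',mid,'yaw',np.degrees(np.arctan2(-vx,vy)).round(1),'len',round(hi-lo,4),'thick',np.percentile(b,[5,95]),'z',np.percentile(q[:,2],[2,98]))
            if len(st)>20:
                (c,wh,an)=cv2.minAreaRect((st[:,:2]*1000).astype(np.float32)); print('   stock c',np.round(c,1),'wh',np.round(wh,1),'ang',round(an,1),'z',np.median(st[:,2]))
E
python3 - <<'E'
from obj import *
Ws={c:np.load(f"{c}0.npz")['W'] for c in("top","side")}
objs(Ws,{'sqb':(.482,-.067,.062,.125),'sqa':(.453,.032,.062,.125),'blue':(.477,.134,.058,.105),'orange':(.425,.24,.065,.105)})
E
```

```text
sqb top blade n 67 top n 48 stock n 546
   blade mid [ 0.4803 -0.0892] yaw -0.9 len 0.0389 thick [-0.0022  0.0034] z [0.0597 0.1296]
   top mid [ 0.4807 -0.0893] yaw 0.6 len 0.0385 thick [-0.0026  0.0027] z [0.1172 0.1297]
   stock c [479.8 -65. ] wh [109.5 116.6] ang 43.7 z 0.016653220760687246
sqb side blade n 221 top n 51 stock n 429
   blade mid [ 0.4733 -0.061 ] yaw 7.1 len 0.1078 thick [-0.0033  0.0037] z [0.0317 0.126 ]
   top mid [ 0.4741 -0.0601] yaw 7.3 len 0.1064 thick [-0.0037  0.0043] z [0.1137 0.1267]
   stock c [478.4 -61.4] wh [ 62.  110.9] ang 6.4 z 0.015214717227613717
sqa top blade n 60 top n 38 stock n 559
   blade mid [0.4602 0.0156] yaw 18.0 len 0.0445 thick [-0.0021  0.004 ] z [0.0302 0.1305]
   top mid [0.4627 0.0121] yaw 18.6 len 0.037 thick [-0.0025  0.0028] z [0.1191 0.1307]
   stock c [450.  32.] wh [115.7 118.6] ang 0.9 z 0.016614058867335083
sqa side blade n 270 top n 52 stock n 322
   blade mid [0.4598 0.0086] yaw 20.4 len 0.0419 thick [-0.0029  0.0042] z [0.0329 0.1254]
   top mid [0.4595 0.0078] yaw 18.0 len 0.0407 thick [-0.002   0.0047] z [0.1132 0.
[... 559 characters left out ...]
 [-0.0021  0.0038] z [0.0938 0.106 ]
   stock c [479.4 132.1] wh [54.3 88. ] ang 8.8 z 0.009716431721361284
orange top blade n 148 top n 97 stock n 530
   blade mid [0.4302 0.2464] yaw 17.1 len 0.079 thick [-0.0024  0.0045] z [0.0357 0.1104]
   top mid [0.4312 0.2477] yaw 16.2 len 0.0795 thick [-0.0031  0.0034] z [0.0935 0.1108]
   stock c [426.  239.4] wh [118.8 120.4] ang 18.0 z 0.010466595545740202
orange side blade n 278 top n 67 stock n 221
   blade mid [0.4279 0.2438] yaw 17.1 len 0.0843 thick [-0.0026  0.0043] z [0.0321 0.1053]
   top mid [0.4282 0.2455] yaw 17.0 len 0.0793 thick [-0.0032  0.004 ] z [0.0936 0.1062]
   stock c [430.4 244.4] wh [71.9 92.6] ang 1.2 z 0.009493740747064397
```

```bash
cat > plan.py <<'E'
import sys
from h import *
def plan(target,jaw_deg=None,vmax=4.5):
    """target TCP xyz; jaw_deg: world direction (deg, mod 180) of tool y axis"""
    s=monitor.observe(); R=Rn.from_rotvec(s['ee_rot']); M=R.as_matrix(); p=s['position']
    ty=np.degrees(np.arctan2(M[1,1],M[0,1])); 
    turn=0
    if jaw_deg is not None:
        # tool z down: positive turn about tool z = clockwise in world
        dw=(jaw_deg-ty+90)%180-90; turn=-dw
    d=np.array(target)-p
    n=int(max(np.ceil(np.linalg.norm(d)*100/vmax),np.ceil(abs(turn)/8)))
    n=max(n,1)
    print('clock %.1f pos'%s['clock'],p,'toolz',M[:,2],'jaw %.2f'%ty,'q7 %.2f'%s['joints'][6],'F',s['force'].round(1),'w %.3f'%s['width'],'turn %.2f'%turn,'d',d)
    rows=[]
    for i in range(n):
        Mi=M@Rn.from_rotvec([0,0,np.radians(turn*i/n)]).as_matrix()
        sh=Mi.T@(d/n)*100
        rows.append([np.round(sh,2).tolist(),round(turn/n,2)])
    for k in range(0,n,5): print('  ',str(rows[k:k+5]).replace(' ',''))
if __name__=='__main__':
    a=[float(v) for v in sys.argv[1:]]
    plan(a[:3],a[3] if len(a)>3 else None,a[4] if len(a)>4 else 4.5)
E
python3 - <<'E'
from h import *
for cam in("top","side"):
    z=np.load(f"{cam}0.npz"); W=z['W'];p=z['p']
    m=(W[...,0]>.4)&(W[...,0]<.58)&(W[...,1]>-.42)&(W[...,1]<-.2)&(W[...,2]>.02)
    crop(p,*( (370,170,500,300) if cam=="top" else (290,310,420,430)),6 if cam=="top" else 6,f"pics/drill_{cam}.png")
    for lo,hi in((.155,.185),(.14,.155),(.105,.13),(.082,.1)):
        q=W[m&(W[...,2]>lo)&(W[...,2]<hi)]
        if len(q)>3: print(cam,lo,hi,len(q),'x',np.percentile(q[:,0],[2,50,98]),'y',np.percentile(q[:,1],[2,50,98]),'z',np.median(q[:,2]))
E
```

```text
top 0.155 0.185 167 x [0.4449 0.4525 0.46  ] y [-0.3851 -0.3432 -0.3052] z 0.17235150468638735
top 0.14 0.155 19 x [0.4428 0.4604 0.4657] y [-0.3506 -0.3404 -0.3355] z 0.1467324919851631
top 0.105 0.13 275 x [0.4846 0.5346 0.5779] y [-0.3688 -0.3482 -0.3282] z 0.1096023372374048
top 0.082 0.1 1060 x [0.4306 0.5166 0.5747] y [-0.3762 -0.3211 -0.2172] z 0.09239836361593157
side 0.155 0.185 219 x [0.4427 0.4507 0.4591] y [-0.3896 -0.3551 -0.3101] z 0.17013608790632237
side 0.14 0.155 52 x [0.4398 0.4459 0.4633] y [-0.3603 -0.3548 -0.3414] z 0.14603797847333624
side 0.105 0.13 365 x [0.4477 0.5242 0.5762] y [-0.3761 -0.3557 -0.3311] z 0.11456595818254475
side 0.082 0.1 1576 x [0.4292 0.5076 0.5759] y [-0.384  -0.3583 -0.2179] z 0.09072355392539988
```

```bash
python3 plan.py 0.36 -0.34 0.30 0
```

```text
clock 1.8 pos [ 0.2593 -0.5687  0.2268] toolz [ 0.     -0.0001 -1.    ] jaw -65.49 q7 -0.08 F [ 0.5 -0.   0.7] w 1.002 turn -65.49 d [0.1007 0.2287 0.0732]
   [[[2.07,-1.85,-0.81],np.float64(-7.28)],[[2.29,-1.57,-0.81],np.float64(-7.28)],[[2.47,-1.27,-0.81],np.float64(-7.28)],[[2.61,-0.94,-0.81],np.float64(-7.28)],[[2.71,-0.61,-0.81],np.float64(-7.28)]]
   [[[2.76,-0.26,-0.81],np.float64(-7.28)],[[2.78,0.09,-0.81],np.float64(-7.28)],[[2.74,0.44,-0.81],np.float64(-7.28)],[[2.66,0.79,-0.81],np.float64(-7.28)]]
```

View pics/drill_top.png

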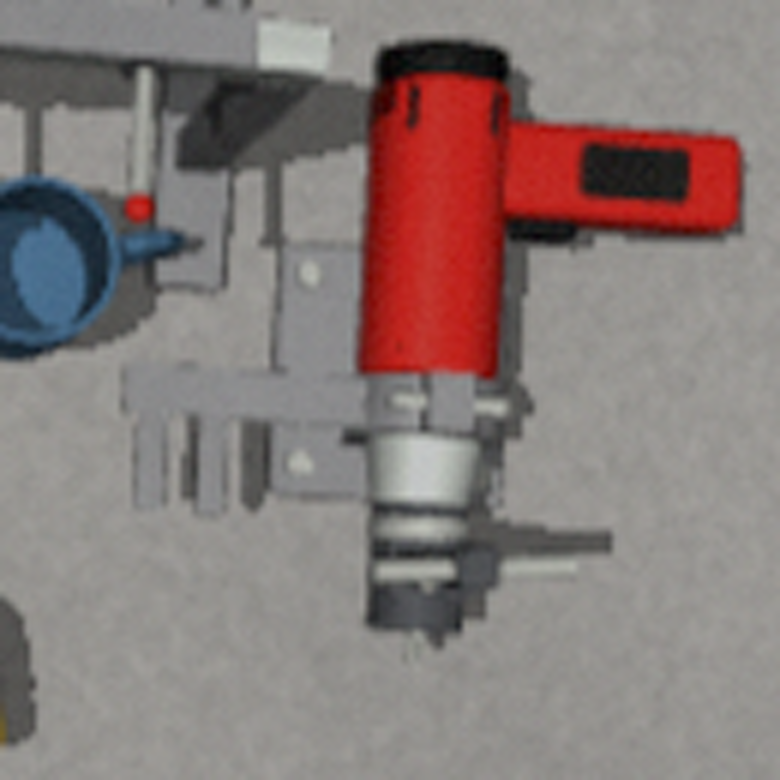

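View pics/drill_side.png

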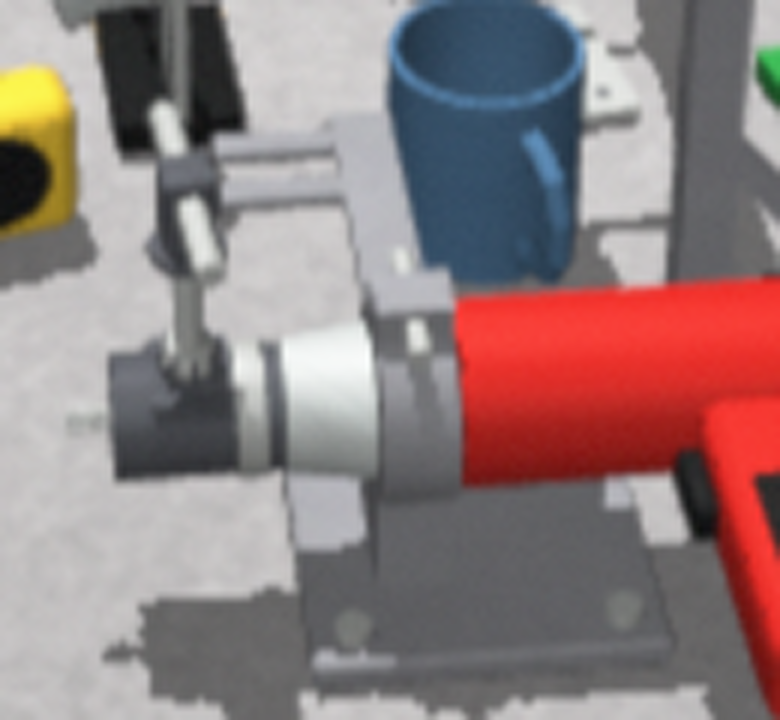

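```bash
python3 -m crank '[[[2.1,-1.9,-0.8],-7.3,60],[[2.3,-1.6,-0.8],-7.3,60],[[2.5,-1.3,-0.8],-7.3,60],[[2.6,-0.9,-0.8],-7.3,60],[[2.7,-0.6,-0.8],-7.3,60]]' 20; python3 -m crank '[[[2.8,-0.3,-0.8],-7.3,60],[[2.8,0.1,-0.8],-7.3,60],[[2.7,0.4,-0.8],-7.3,60],[[2.7,0.8,-0.8],-7.3,60]]'
python3 - <<'E'
from h import *
from plan import plan
plan([.36,-.34,.3],0)
c=get_calibration("wrist"); print('cam',-c['R'].T@c['t'])
p,d,W,c=cloud("wrist","pics/w1.png")
np.savez("w1.npz",p=p,W=W)
E
```

```text
clock: 2.25
position: [0.3157, -0.4397, 0.2671]
ee_rot: [2.702, 1.602, -0.0]
force: [0.6, -0.1, 0.6]
width: 0.767
clock: 2.65
position: [0.3597, -0.3372, 0.2992]
ee_rot: [2.212, 2.231, -0.0]
force: [0.6, -0.5, -0.2]
width: 0.763
clock 2.6 pos [ 0.3597 -0.3372  0.2992] toolz [ 0.0001 -0.0004 -1.    ] jaw 0.49 q7 0.59 F [ 0.6 -0.5 -0.2] w 0.763 turn 0.49 d [ 0.0003 -0.0028  0.0008]
   [[[-0.28,0.03,-0.08],np.float64(0.49)]]
cam [ 0.3592 -0.2664  0.4575]
```

View pics/w1.png

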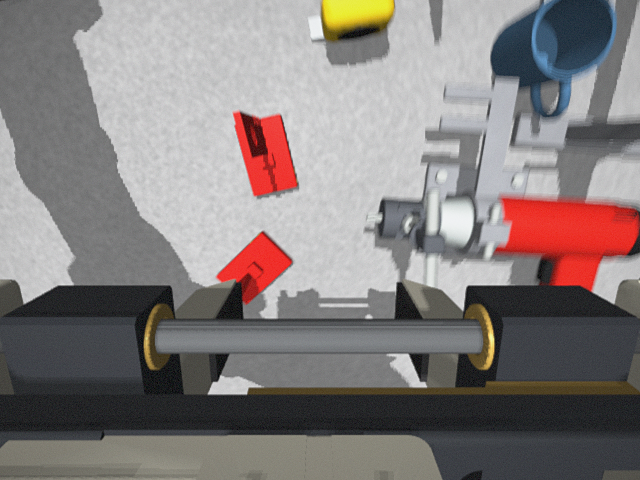

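Run:
```python
from h import *
import cv2
for f in("w1","top0","side0"):
    z=np.load(f+".npz"); W=z['W']
    m=(W[...,0]>.45)&(W[...,0]<.506)&(W[...,1]>-.29)&(W[...,1]<-.2)&(W[...,2]>.083)&(W[...,2]<.097)
    n,l,s,ce=cv2.connectedComponentsWithStats(m.astype(np.uint8),connectivity=4)
    for i in range(1,n):
        if s[i,4]>12:
            q=W[l==i]; (c,wh,a)=cv2.minAreaRect((q[:,:2]*1000).astype(np.float32)); 
            cc=np.polyfit(q[:,0],q[:,1],1)
            print(f,'prong',s[i],'rect',np.round(c,1),np.round(wh,1),round(a,1),'y@.475,.495',np.polyval(cc,[.475,.495]),'xmin',q[:,0].min(),'z',np.median(q[:,2]))
    # key hub top / crossbar
    k=W[(abs(W[...,0]-.452)<.03)&(abs(W[...,1]+.345)<.06)&(W[...,2]>.157)&(W[...,2]<.185)]
    if len(k)>10:
        xy=k[:,:2].astype(np.float32); v=cv2.fitLine(xy,cv2.DIST_HUBER,0,.01,.01).ravel(); print(f,'key bar dir',v, len(k),'ymid',np.percentile(k[:,1],[1,50,99]),'z',np.percentile(k[:,2],[5,50,95]))
        h=k[(abs(k[:,1]+.3455)<.009)]; print('  hub x',np.percentile(h[:,0],[3,50,97]))
    # housing axis
    R=z['p'].astype(int); red=(R[...,0]>120)&(R[...,1]<60)&(W[...,0]>.53)&(W[...,0]<.68)&(W[...,1]<-.28)&(W[...,2]>.09)
    q=W[red]
    if len(q)>50:
        # ridge: for slices in x take mid y
        xs=np.arange(.54,.66,.01); pts=[]
        for x in xs:
            t=q[abs(q[:,0]-x)<.005]
            t=t[t[:,1]>-.41]
            if len(t)>5: pts.append((x,np.median(t[:,1])))
        pts=np.array(pts); print(f,'axis fit', np.polyfit(pts[:,0],pts[:,1],1))
```

```text
w1 prong [443  88  36  17 524] rect [ 490.3 -225.8] [13.1 31.8] 86.7 y@.475,.495 [-0.2252 -0.2263] xmin 0.474472736212799 z 0.09012073688322542
w1 prong [439 119  37  16 513] rect [ 489.7 -252.8] [13.  33.2] 86.7 y@.475,.495 [-0.2521 -0.2532] xmin 0.47302394242678025 z 0.09011953097009572
w1 key bar dir [ 0.0491 -0.9988  0.4482 -0.3422] 1508 ymid [-0.3799 -0.3427 -0.3055] z [0.1655 0.171  0.1768]
  hub x [0.4407 0.4472 0.4574]
w1 axis fit [-0.1197 -0.2788]
top0 prong [392 244   6  11  53] rect [ 492.7 -224. ] [12.1 27.9] 82.7 y@.475,.495 [-0.2216 -0.2242] xmin 0.4791637123943668 z 0.09045821702339023
top0 prong [402 245   6  11  54] rect [ 490.6 -251. ] [12.6 28. ] 79.1 y@.475,.495 [-0.249  -0.2512] xmin 0.4769279014431586 z 0.09179163830858122
top0 key bar dir [ 0.0221 -0.9998  0.4521 -0.3326] 167 ymid [-0.3854 -0.3432 -0.3044] z [0.1665 0.1724 0.1782]
  hub x [0.4448 0.4522 0.4622]
top0 axis fit [-0.1364 -0.2697]
side0 prong [325 332  14   6  70] rect [ 491.5 -227.5] [29.6 17.8] 7.2 y@.475,.495 [-0.2285 -0.2284] xmin 0.4764760520207852 z 0.08893324579562187
side0 prong [326 340  15   6  75] rect [ 489.9 -253.7] [17.4 29.9] 80.7 y@.475,.495 [-0.2548 -0.2556] xmin 0.47507804688956196 z 0.08915750966248863
side0 key bar dir [ 0.0623 -0.9981  0.4508 -0.3545] 217 ymid [-0.3903 -0.3551 -0.3073] z [0.1618 0.1702 0.1765]
  hub x [0.4427 0.45   0.4592]
side0 axis fit [-0.0348 -0.3529]
```

```bash
python3 -m crank '[[[-1.6,2.3,0],-0.5,100],[[-1.6,2.3,0],-0.6,100],[[-0.8,2.2,0],-0.6,100],[[-0.8,2.2,0],-0.5,100]]'
cat > meas.py <<'E'
from h import *
p,d,W,c=cloud("wrist","pics/w2.png")
np.savez("w2.npz",p=p,W=W)
s=monitor.observe(); print(s['position'],s['width'],s['dq'].round(3))
m=(W[...,0]>.45)&(W[...,0]<.506)&(W[...,1]>-.29)&(W[...,1]<-.2)&(W[...,2]>.083)&(W[...,2]<.097)
n,l,st,ce=cv2.connectedComponentsWithStats(m.astype(np.uint8),connectivity=4)
for i in range(1,n):
    if st[i,4]>50:
        q=W[l==i]; (cc,wh,a)=cv2.minAreaRect((q[:,:2]*1000).astype(np.float32)); 
        pf=np.polyfit(q[:,0],q[:,1],1); print('prong',np.round(cc,1),np.round(wh,1),round(a,1),'y@.48,.5',np.polyval(pf,[.48,.5]),q[:,0].min())
k=W[(abs(W[...,0]-.452)<.03)&(abs(W[...,1]+.345)<.06)&(W[...,2]>.157)&(W[...,2]<.185)]
v=cv2.fitLine(k[:,:2].astype(np.float32),cv2.DIST_HUBER,0,.01,.01).ravel(); print('bar',v,len(k),np.percentile(k[:,1],[1,50,99]))
hh=k[k[:,2]>.174]; print('hubtop',len(hh),np.percentile(hh[:,0],[2,50,98]),np.percentile(hh[:,1],[2,50,98]))
E
python3 meas.py
```

```text
clock: 3.1
position: [0.4508, -0.3854, 0.2987]
ee_rot: [2.175, 2.267, -0.0]
force: [-0.2, -0.7, -0.1]
width: 0.609
[ 0.4541 -0.3854  0.2981] 0.6086055357973464 [ 0.015 -0.04  -0.006  0.084 -0.021 -0.014  0.017]
prong [ 490.6 -225.8] [13.4 31.3] 87.6 y@.48,.5 [-0.2258 -0.2269] 0.4749961562583588
prong [ 489.8 -252.8] [13.4 32.9] 85.4 y@.48,.5 [-0.2527 -0.2537] 0.4732839632116525
bar [ 0.0496 -0.9988  0.4499 -0.3453] 1651 [-0.3877 -0.3449 -0.306 ]
hubtop 514 [0.4417 0.4499 0.4581] [-0.3552 -0.3468 -0.3388]
```

View pics/w2.png

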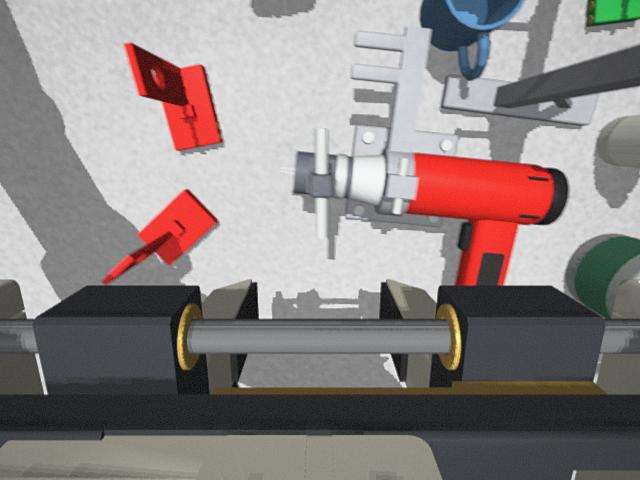

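```bash
python3 plan.py .4500 -.3465 .149 2.8
```

```text
clock 3.1 pos [ 0.4541 -0.3854  0.2981] toolz [ 0.0018  0.0002 -1.    ] jaw 2.49 q7 0.56 F [2.9 0.6 0.5] w 0.609 turn -0.31 d [-0.0041  0.0389 -0.1491]
   [[[0.98,-0.07,3.73],np.float64(-0.08)],[[0.98,-0.07,3.73],np.float64(-0.08)],[[0.98,-0.06,3.73],np.float64(-0.08)],[[0.98,-0.06,3.73],np.float64(-0.08)]]
```

```bash
python3 -m crank '[[[2.0,0,2],-0.3,100],[[1.9,-0.2,3],0,100],[[0,0,3],0,100],[[0,0,3],0,100],[[0,0,2],0,100]]'; python3 -m crank '[[[0,0,0],0,100]]';python3 plan.py .4500 -.3465 .149 2.8
```

```text
clock: 3.65
position: [0.4455, -0.3453, 0.1668]
ee_rot: [-2.168, -2.272, 0.001]
force: [0.1, -0.4, 0.2]
width: 0.609
clock: 3.75
position: [0.4446, -0.3449, 0.1661]
ee_rot: [-2.165, -2.269, 0.001]
force: [-0.2, 0.4, -0.1]
width: 0.608
clock 3.8 pos [ 0.4446 -0.3449  0.1661] toolz [-0.0042  0.0028 -1.    ] jaw 2.68 q7 0.47 F [-0.2  0.4 -0.1] w 0.608 turn -0.12 d [ 0.0054 -0.0016 -0.0171]
   [[[-0.19,0.54,1.71],np.float64(-0.12)]]
```

```bash
python3 -m crank '[[[-0.1,0.5,0.8],0,100],[[0,0,0.9],0,100],[[0,0,0],0,100]]'; python3 plan.py .4500 -.3465 .149 2.8
```

```text
clock: 4.05
position: [0.4514, -0.3464, 0.1513]
ee_rot: [-2.168, -2.273, 0.0]
force: [-0.3, 0.0, 0.2]
width: 0.607
clock 4.0 pos [ 0.4514 -0.3464  0.1513] toolz [-0.0004  0.0002 -1.    ] jaw 2.71 q7 0.46 F [-0.3  0.   0.2] w 0.607 turn -0.09 d [-0.0014 -0.0001 -0.0023]
   [[[-0.0,-0.14,0.23],np.float64(-0.09)]]
```

```bash
python3 -m crank '[[[0,0,0.2],0,200],[[0,0,0],0,255],[[0,0,0],0,255],[[0,0,0],0,255],[[0,0,0],0,255]]' 30; python3 plan.py .4500 -.3465 .149 2.8
```

```text
clock: 4.55
position: [0.4515, -0.3466, 0.1499]
ee_rot: [2.168, 2.273, -0.0]
force: [0.6, -0.6, -0.2]
width: 0.221
clock 4.5 pos [ 0.4515 -0.3466  0.1499] toolz [ 0.0002 -0.0002 -1.    ] jaw 2.70 q7 0.46 F [ 0.6 -0.6 -0.2] w 0.221 turn -0.10 d [-0.0015  0.0001 -0.0009]
   [[[0.02,-0.15,0.09],np.float64(-0.1)]]
```

```bash
python3 -m crank '[[[0,0,-0.5],0,255],[[0,0,-1],0,255],[[0,0,-1.3],0,255],[[0,0,0],0,255]]'; python3 plan.py .452 -.2375 .175 2.8
```

```text
clock: 4.95
position: [0.4527, -0.3472, 0.1803]
ee_rot: [2.166, 2.27, 0.001]
force: [-0.2, -0.3, -1.4]
width: 0.192
clock 5.0 pos [ 0.4527 -0.3472  0.1803] toolz [ 0.0032 -0.0022 -1.    ] jaw 2.70 q7 0.47 F [-0.2 -0.3 -1.4] w 0.192 turn -0.10 d [-0.0007  0.1097 -0.0053]
   [[[3.65,0.15,0.17],np.float64(-0.03)],[[3.65,0.15,0.17],np.float64(-0.03)],[[3.65,0.15,0.17],np.float64(-0.03)]]
```

```bash
python3 -m crank '[[[3.5,0.2,0],0,255],[[3.5,0.2,0],0,255],[[3,0.2,0],0,255],[[1,-0.1,0],0,255],[[0,0,0],0,255]]'; python3 plan.py .448 -.2375 .112 2.8
python3 - <<'E'
from h import *
p,d,W,c=cloud("side"); crop(p,260,270,420,430,5,"pics/k1.png")
p,d,W,c=cloud("wrist","pics/k1w.png")
E
```

```text
clock: 5.45
position: [0.4514, -0.2351, 0.1781]
ee_rot: [2.165, 2.276, 0.0]
force: [-0.0, 0.0, -0.1]
width: 0.193
clock 5.5 pos [ 0.4514 -0.2351  0.1781] toolz [ 0.0003 -0.0002 -1.    ] jaw 2.86 q7 0.29 F [-0.   0.  -0.1] w 0.193 turn 0.06 d [-0.0034 -0.0024 -0.0661]
   [[[-0.11,-0.18,3.31],np.float64(0.03)],[[-0.11,-0.18,3.31],np.float64(0.03)]]
```

View pics/k1.png

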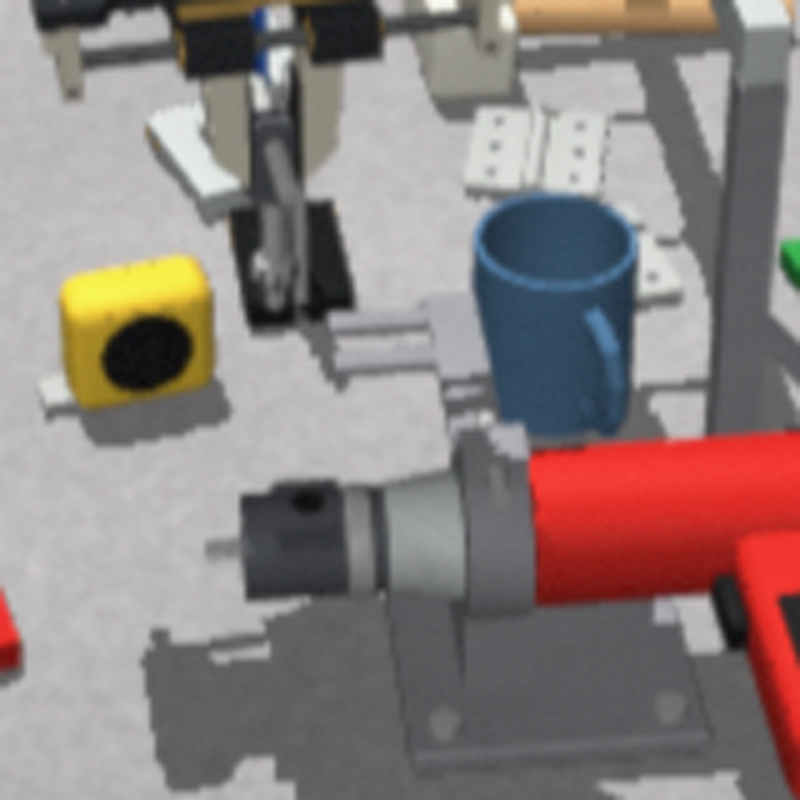

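View pics/k1w.png

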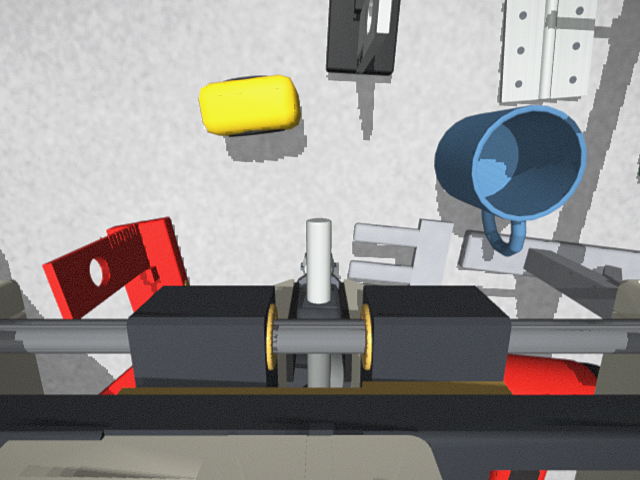

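```bash
python3 -m crank '[[[-0.2,-0.2,2],0,255],[[0,-0.1,2.3],0,255],[[0,0,2],0,255],[[0,0,0.2],0,255],[[0,0,0],0,255]]'
python3 - <<'E'
from h import *
from plan import plan
plan([.448,-.2375,.112],2.8)
s=monitor.observe()
p,d,W,c=cloud("wrist","pics/k2w.png")
tz=s['position'][2]
bar=W[(abs(W[...,0]-s['position'][0])<.015)&(abs(W[...,2]-(tz-.1499+.171))<.008)&(W[...,1]>s['position'][1]+.015)&(W[...,1]<s['position'][1]+.06)]
print(len(bar),'bar end y',np.percentile(bar[:,1],[98,99.5,100]),'x',np.percentile(bar[:,0],[2,98]),'key y est',np.percentile(bar[:,1],99.5)-.042)
m=(W[...,0]>.45)&(W[...,0]<.506)&(W[...,1]>-.29)&(W[...,1]<-.2)&(W[...,2]>.083)&(W[...,2]<.097)
n,l,st,ce=cv2.connectedComponentsWithStats(m.astype(np.uint8),connectivity=4)
for i in range(1,n):
    if st[i,4]>50:
        q=W[l==i]; (cc,wh,a)=cv2.minAreaRect((q[:,:2]*1000).astype(np.float32)); 
        pf=np.polyfit(q[:,0],q[:,1],1); print('prong',np.round(cc,1),np.round(wh,1),round(a,1),'y@.48,.5',np.polyval(pf,[.48,.5]),q[:,0].min(),np.median(q[:,2]))
p,d,W,c=cloud("side"); crop(p,260,270,420,430,5,"pics/k2.png")
E
```

```text
clock: 6.05
position: [0.4481, -0.2396, 0.1126]
ee_rot: [-2.17, -2.271, 0.001]
force: [0.3, -0.5, -0.2]
width: 0.194
clock 6.0 pos [ 0.4481 -0.2396  0.1126] toolz [-0.0009  0.0001 -1.    ] jaw 2.62 q7 0.25 F [ 0.3 -0.5 -0.2] w 0.194 turn -0.18 d [-0.0001  0.0021 -0.0006]
   [[[0.21,0.0,0.06],np.float64(-0.18)]]
1693 bar end y [-0.1985 -0.1983 -0.1982] x [0.442  0.4516] key y est -0.2403390684497069
prong [ 490.5 -225.7] [13.5 31.5] 86.6 y@.48,.5 [-0.2245 -0.2255] 0.4746763361292513 0.09015180298090555
```

View pics/k2w.png

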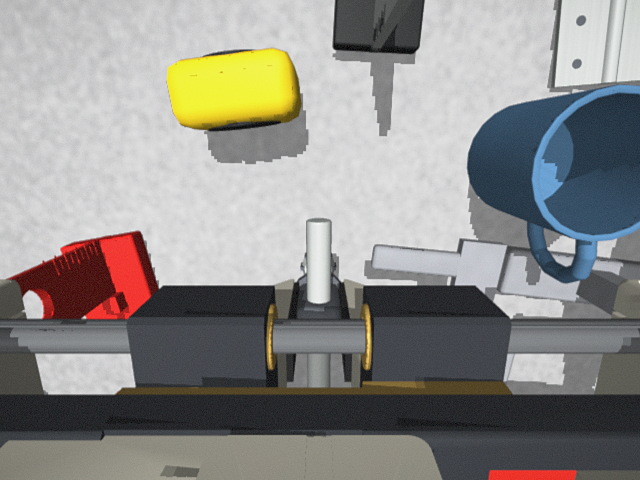

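View pics/k2.png

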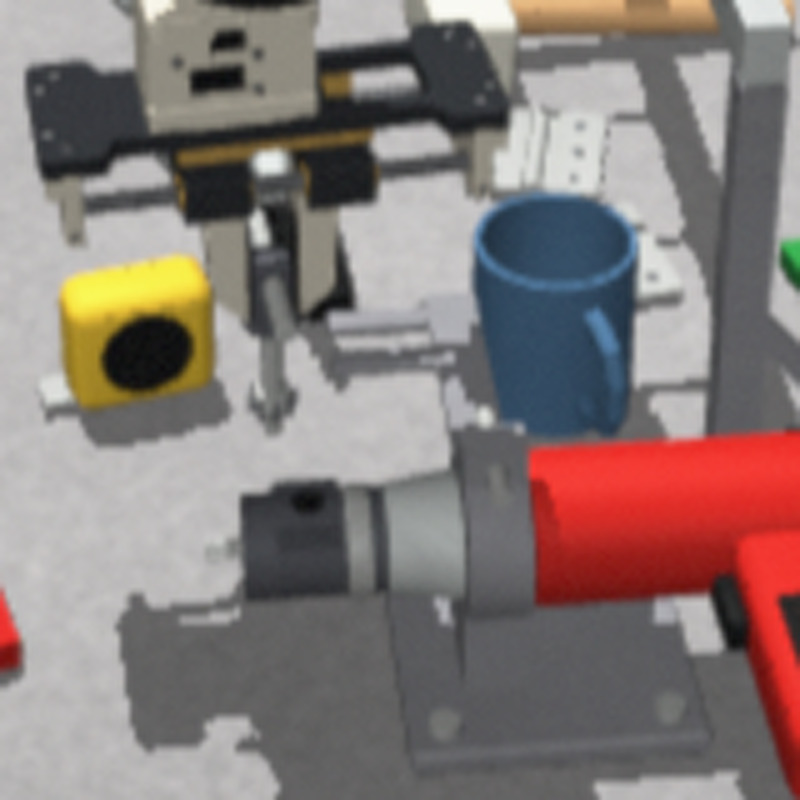

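```bash
python3 -m crank '[[[0.3,0,0],0,255],[[0,0,0],0,255]]'; python3 plan.py .4985 -.2392 .112 2.8 1.3;  python3 plan.py .470 -.2377 .112 2.8 1.3
```

```text
clock: 6.35
position: [0.4487, -0.2353, 0.1135]
ee_rot: [2.167, 2.273, 0.001]
force: [0.5, -0.5, -0.9]
width: 0.194
clock 6.3 pos [ 0.4487 -0.2353  0.1135] toolz [ 0.0013 -0.0005 -1.    ] jaw 2.72 q7 0.25 F [ 0.5 -0.5 -0.9] w 0.194 turn -0.08 d [ 0.0498 -0.0039 -0.0015]
   [[[-0.16,1.24,0.04],np.float64(-0.02)],[[-0.16,1.24,0.04],np.float64(-0.02)],[[-0.16,1.24,0.04],np.float64(-0.02)],[[-0.16,1.24,0.04],np.float64(-0.02)]]
clock 6.3 pos [ 0.4487 -0.2353  0.1135] toolz [ 0.0013 -0.0005 -1.    ] jaw 2.72 q7 0.25 F [ 0.5 -0.5 -0.9] w 0.194 turn -0.08 d [ 0.0213 -0.0024 -0.0015]
   [[[-0.17,1.06,0.08],np.float64(-0.04)],[[-0.17,1.06,0.08],np.float64(-0.04)]]
```

```bash
python3 -m crank '[[[-0.17,1,0.1],0,255],[[-0.17,1,0],0,255],[[0,0,0],0,255],[[0,0,0],0,255],[[0,0,0],0,255]]'; python3 plan.py .4985 -.2392 .112 2.8 1.3;  python3 plan.py .470 -.2377 .112 2.8 1.3
```

```text
clock: 6.85
position: [0.4681, -0.2379, 0.1115]
ee_rot: [-2.168, -2.273, 0.0]
force: [-0.1, 0.2, -2.0]
width: 0.195
clock 6.8 pos [ 0.4681 -0.2379  0.1115] toolz [-0.0006  0.0002 -1.    ] jaw 2.71 q7 0.23 F [-0.1  0.2 -2. ] w 0.195 turn -0.09 d [ 0.0304 -0.0013  0.0005]
   [[[-0.09,1.01,-0.02],np.float64(-0.03)],[[-0.09,1.01,-0.02],np.float64(-0.03)],[[-0.09,1.01,-0.02],np.float64(-0.03)]]
clock 6.8 pos [ 0.4681 -0.2379  0.1115] toolz [-0.0006  0.0002 -1.    ] jaw 2.71 q7 0.23 F [-0.1  0.2 -2. ] w 0.195 turn -0.09 d [0.0019 0.0002 0.0005]
   [[[0.01,0.19,-0.05],np.float64(-0.09)]]
```

Slide into the slot in slow steps, watching the force.

```bash
python3 -m crank '[[[-0.08,0.8,0],0,255],[[-0.08,0.8,0],0,255],[[0,0,0],0,255]]'; python3 -m crank '[[[-0.08,0.8,0],0,255],[[-0.07,0.7,0],0,255],[[0,0,0],0,255],[[0,0,0],0,255]]'; python3 plan.py .4985 -.2392 .101 2.8 1.3
python3 - <<'E'
from h import *
p,d,W,c=cloud("side"); crop(p,260,270,420,430,5,"pics/k3.png")
E
```

```text
clock: 7.15
position: [0.4861, -0.2387, 0.1119]
ee_rot: [2.167, 2.273, 0.002]
force: [0.1, 0.0, -1.0]
width: 0.196
clock: 7.55
position: [0.4995, -0.2395, 0.1116]
ee_rot: [-2.168, -2.273, 0.0]
force: [0.1, 1.2, -1.3]
width: 0.196
clock 7.5 pos [ 0.4995 -0.2395  0.1116] toolz [-0.0002  0.0001 -1.    ] jaw 2.72 q7 0.22 F [ 0.1  1.2 -1.3] w 0.196 turn -0.08 d [-0.001   0.0003 -0.0106]
   [[[0.04,-0.1,1.06],np.float64(-0.08)]]
```

View pics/k3.png

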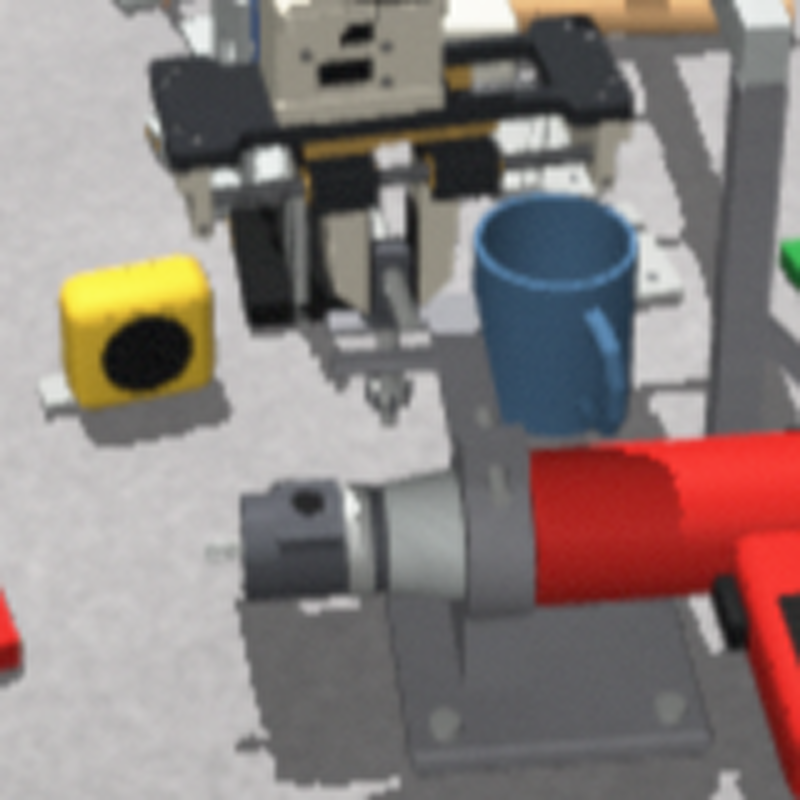

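```bash
python3 -m crank '[[[0,0,0.8],0,255],[[0,0,0.3],0,255],[[0,0,0],0,255]]'; python3 -m crank '[[[0,0,0.15],0,255],[[0,0,0],0,255],[[0,0,0],0,255]]';  python3 plan.py .4985 -.2392 .0989 2.8 1.3
```

```text
clock: 7.9
position: [0.4987, -0.2395, 0.0999]
ee_rot: [-2.167, -2.272, 0.001]
force: [0.1, 0.5, -0.8]
width: 0.195
clock: 8.2
position: [0.4995, -0.2396, 0.0994]
ee_rot: [2.168, 2.273, 0.0]
force: [0.0, -0.0, -0.1]
width: 0.198
clock 8.2 pos [ 0.4995 -0.2396  0.0994] toolz [ 0.0002 -0.0001 -1.    ] jaw 2.71 q7 0.21 F [ 0.  -0.  -0.1] w 0.198 turn -0.09 d [-0.001   0.0004 -0.0005]
   [[[0.05,-0.1,0.05],np.float64(-0.09)]]
```

```bash
python3 -m crank '[[[0,0,0.1],0,255],[[0,0,0],0,190],[[0,0,0],0,170],[[0,0,0],0,120],[[0,0,0],0,120]]'; python3 -m crank '[[[0,0,0],0,120],[[0,0,-1],0,120],[[0,0,-2],0,120],[[0,0,-4],0,120],[[0,0,-4],0,120]]'; python3 -m crank '[[[-3,-3,-3],0,120],[[-3,-3,-3],0,120],[[0,0,0],0,120]]'; python3 meas.py
python3 - <<'E'
from h import *
p,d,W,c=cloud("side"); crop(p,260,270,420,430,5,"pics/k4.png")
W=np.load("w2.npz")['W']
k=W[(abs(W[...,0]-.498)<.03)&(abs(W[...,1]+.24)<.06)&(W[...,2]>.105)&(W[...,2]<.14)]
print(len(k),np.percentile(k[:,0],[2,50,98]),np.percentile(k[:,1],[1,50,99]),np.percentile(k[:,2],[2,50,98]))
hh=k[k[:,2]>np.percentile(k[:,2],98)-.004]; print('hubtop',len(hh),np.percentile(hh[:,0],[2,50,98]),np.percentile(hh[:,1],[2,50,98]))
E
```

```text
clock: 8.7
position: [0.4995, -0.2396, 0.0981]
ee_rot: [2.168, 2.273, 0.0]
force: [-0.5, -0.0, -1.0]
width: 0.459
clock: 9.2
position: [0.4987, -0.2397, 0.2095]
ee_rot: [-2.168, -2.272, 0.001]
force: [1.1, 0.2, 0.0]
width: 0.529
clock: 9.5
position: [0.4423, -0.306, 0.2707]
ee_rot: [2.172, 2.26, -0.003]
force: [0.1, 0.2, -0.7]
width: 0.531
[ 0.4435 -0.3031  0.2687] 0.529563251817008 [-0.043  0.037 -0.051  0.04  -0.012 -0.027 -0.029]
prong [ 487.5 -239.1] [40. 27.] 86.7 y@.48,.5 [-0.2391 -0.2389] 0.47322400311780755
1597 [0.4905 0.4983 0.5066] [-0.281  -0.2392 -0.1994] [0.1137 0.1199 0.1261]
hubtop 499 [0.4907 0.4988 0.5074] [-0.249  -0.2404 -0.2321]Traceback (most recent call last):
  File "meas.py", line 12, in <module>
    v=cv2.fitLine(k[:,:2].astype(np.float32),cv2.DIST_HUBER,0,.01,.01).ravel(); print('bar',v,len(k),np.percentile(k[:,1],[1,50,99]))
      ~~~~~~~~~~~^^^^^^^^^^^^^^^^^^^^^^^^^^^^^^^^^^^^^^^^^^^^^^^^^^^^^
cv2.error: OpenCV(4.12.0) /io/opencv/modules/imgproc/src/linefit.cpp:50: error: (-215:Assertion failed) count > 0 in function 'fitLine2D_wods'
```

View pics/k4.png

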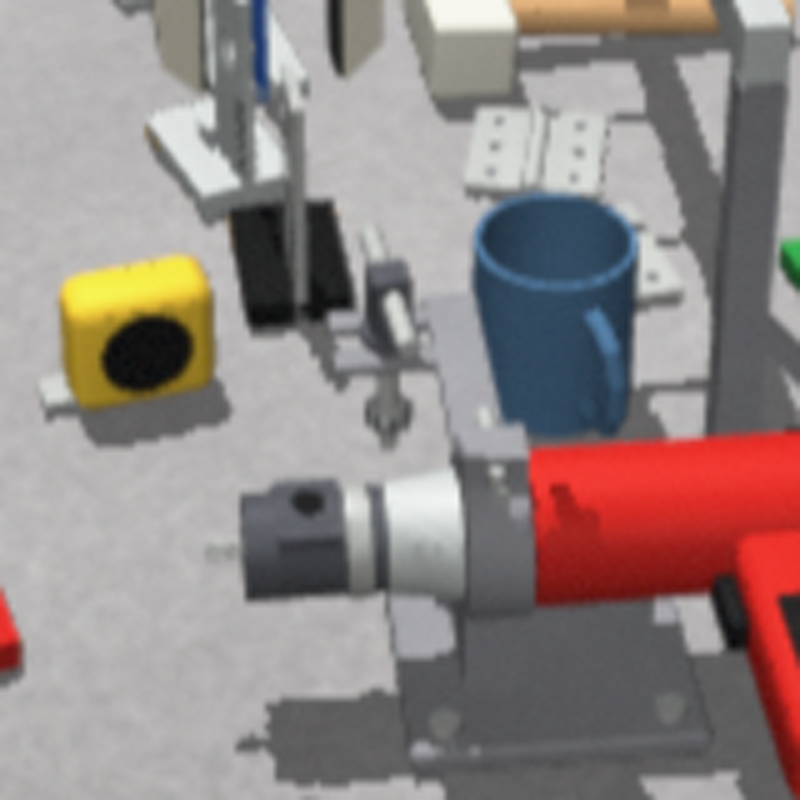

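View pics/w2.png

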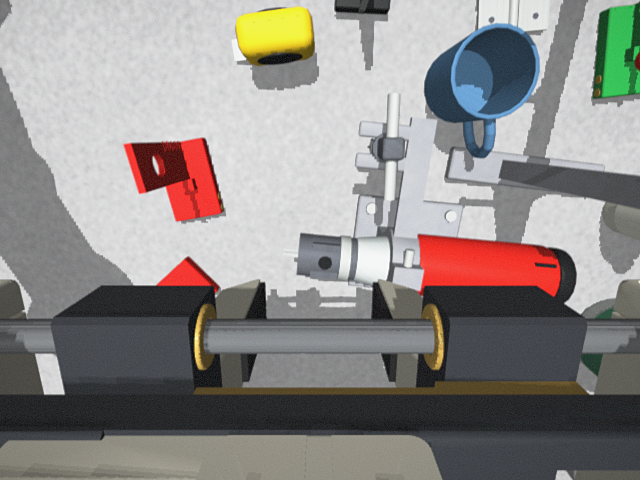

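```bash
python3 -m crank '[[[3.5,0.4,-1],0.6,100],[[3.5,0.4,-1],0.6,100],[[3.5,0.4,-1],0.6,100],[[3.5,0.4,-1],0.5,100],[[3.2,0.4,-1],0.4,100]]'; python3 -m crank '[[[0,0,0],0,100],[[0,0,0],0,100]]'
cat > meas2.py <<'E'
from obj import *
import sys
def go(tag,boxes):
    s=monitor.observe(); print(s['clock'],s['position'],s['dq'].round(2).max())
    p,d,W,c=cloud("wrist",f"pics/{tag}.png"); np.savez(tag+".npz",p=p,W=W)
    objs({'w':W},boxes)
    q=p.astype(int); red=(q[...,0]>130)&(q[...,1]<80)&(q[...,2]<80)&(W[...,2]>.235)&(W[...,2]<.27)
    n,l,st,ce=cv2.connectedComponentsWithStats(red.astype(np.uint8))
    cam=-c['R'].T@c['t']
    for i in range(1,n):
        if st[i,4]>30:
            m=np.median(W[l==i],0); v=m-cam; v/=np.linalg.norm(v)
            print('ball',ce[i].round(),st[i,4],'centre',m+v*.005)
E
python3 - <<'E'
from meas2 import *
go("s1",{'sqb':(.482,-.067,.062,.125),'sqa':(.453,.032,.062,.125)})
E
```

```text
clock: 10.1
position: [0.4598, -0.1242, 0.3158]
ee_rot: [-2.217, -2.223, 0.0]
force: [-0.2, 0.1, -0.2]
width: 0.61
clock: 10.3
position: [0.4601, -0.1258, 0.3157]
ee_rot: [-2.217, -2.225, 0.0]
force: [-0.2, -0.1, 0.1]
width: 0.605
10.3 [ 0.4601 -0.1258  0.3157] 0.03
sqb w blade n 519 top n 323 stock n 2779
   blade mid [ 0.4726 -0.0586] yaw 6.9 len 0.1035 thick [-0.0038  0.0049] z [0.0427 0.1266]
   top mid [ 0.4742 -0.0588] yaw 5.9 len 0.1033 thick [-0.0039  0.0039] z [0.1153 0.1268]
   stock c [478.1 -59. ] wh [104.8  54.8] ang 89.8 z 0.01620545650659287
sqa w blade n 609 top n 403 stock n 3334
   blade mid [0.4585 0.0106] yaw 18.6 len 0.0395 thick [-0.0024  0.0037] z [0.0379 0.1268]
   top mid [0.4594 0.0109] yaw 16.6 len 0.0392 thick [-0.0028  0.0029] z [0.1143 0.1269]
   stock c [453.4  30.9] wh [ 59.7 121.3] ang 12.3 z 0.016154459826041682
ball [542. 185.] 293 centre [ 0.5949 -0.0804  0.2478]
```

View pics/s1.png

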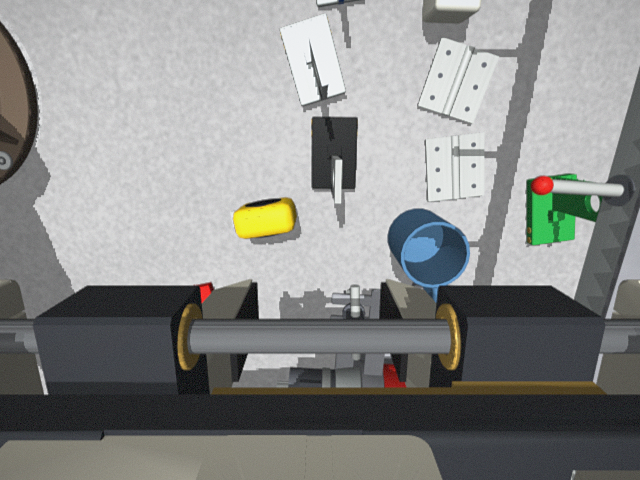

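```bash
python3 - <<'E'
from obj import *
W=np.load("s1.npz")['W']
objs({'w':W},{'sqb':(.480,-.090,.032,.125)})
m=(abs(W[...,0]-.478)<.04)&(abs(W[...,1]+.067)<.05)&(W[...,2]>.012)&(W[...,2]<.02); q=W[m]; print(cv2.minAreaRect((q[:,:2]*1000).astype(np.float32)))
E
python3 plan.py .478 -.0905 .20 0
```

```text
sqb w blade n 439 top n 307 stock n 1329
   blade mid [ 0.4765 -0.0908] yaw -2.4 len 0.0392 thick [-0.0022  0.0039] z [0.0439 0.1266]
   top mid [ 0.4776 -0.091 ] yaw -0.9 len 0.0392 thick [-0.0027  0.0029] z [0.116  0.1268]
   stock c [478.4 -85.1] wh [52.4 52.8] ang 89.7 z 0.016277687508017852
((478.0755310058594, -69.30557250976562), (84.13142395019531, 54.655242919921875), 89.87271881103516)
clock 10.3 pos [ 0.4597 -0.127   0.3154] toolz [-0.0011  0.0001 -1.    ] jaw 0.11 q7 0.09 F [-0.1  0.2 -0.3] w 0.608 turn 0.11 d [ 0.0183  0.0365 -0.1154]
   [[[1.22,0.62,3.84],np.float64(0.04)],[[1.22,0.61,3.84],np.float64(0.04)],[[1.22,0.61,3.84],np.float64(0.04)]]
```

```bash
python3 -m crank '[[[1.2,0.6,3],0,100],[[1.2,0.6,4],0,100],[[1.2,0.6,3],0,100],[[0,0,0],0,100],[[0,0,0],0,100]]'; python3 plan.py .478 -.0911 .105 -.2
```

```text
clock: 10.85
position: [0.4775, -0.0923, 0.2159]
ee_rot: [-2.221, -2.22, 0.002]
force: [0.3, 0.2, 0.7]
width: 0.609
clock 10.8 pos [ 0.4775 -0.0923  0.2159] toolz [-0.0017  0.0002 -1.    ] jaw -0.01 q7 -0.06 F [0.3 0.2 0.7] w 0.609 turn 0.19 d [ 0.0005  0.0012 -0.1109]
   [[[0.04,0.02,3.7],np.float64(0.06)],[[0.04,0.02,3.7],np.float64(0.06)],[[0.04,0.02,3.7],np.float64(0.06)]]
```

```bash
python3 -m crank '[[[0.1,0,4],0,100],[[0,0,4],0,100],[[0,0,3],0,100],[[0,0,0],0,100],[[0,0,0],0,100]]'; python3 plan.py .478 -.0911 .105 -.2
```

```text
clock: 11.35
position: [0.4788, -0.0915, 0.1076]
ee_rot: [2.222, 2.219, 0.001]
force: [0.4, -0.3, 1.5]
width: 0.609
clock 11.3 pos [ 0.4788 -0.0915  0.1076] toolz [ 0.0012 -0.0006 -1.    ] jaw -0.06 q7 -0.15 F [ 0.4 -0.3  1.5] w 0.609 turn 0.14 d [-0.0008  0.0004 -0.0026]
   [[[0.04,-0.08,0.26],np.float64(0.14)]]
```

```bash
python3 -m crank '[[[0,0,0.2],0,200],[[0,0,0],0,255],[[0,0,0],0,255],[[0,0,0],0,255],[[0,0,0],0,255]]' 45; python3 -m crank '[[[0,0,0],0,255],[[0,0,0],0,255],[[0,0,0],0,255]]'; python3 plan.py .478 -.0911 .25 -.2
```

```text
clock: 11.85
position: [0.478, -0.0906, 0.1043]
ee_rot: [2.221, 2.221, 0.0]
force: [0.7, -0.4, -0.2]
width: 0.225
clock: 12.15
position: [0.4779, -0.0905, 0.104]
ee_rot: [-2.221, -2.222, 0.0]
force: [-0.2, 0.6, 0.6]
width: 0.063
clock 12.2 pos [ 0.4779 -0.0905  0.104 ] toolz [-0. -0. -1.] jaw 0.01 q7 -0.15 F [-0.2  0.6  0.6] w 0.063 turn 0.21 d [ 0.0001 -0.0006  0.146 ]
   [[[-0.01,0.0,-3.65],np.float64(0.05)],[[-0.01,0.0,-3.65],np.float64(0.05)],[[-0.01,0.0,-3.65],np.float64(0.05)],[[-0.01,0.0,-3.65],np.float64(0.05)]]
```

```bash
python3 -m crank '[[[0,0,-2],0,255],[[0,0,-4],0,255],[[0,0,-4],0,255],[[0,0,-4],0,255],[[0,0,-2],0,255]]'; python3 plan.py .540 -.1905 .268 -4.5
```

```text
clock: 12.65
position: [0.4788, -0.0904, 0.2671]
ee_rot: [2.219, 2.22, 0.003]
force: [0.3, -0.1, -2.3]
width: 0.058
clock 12.7 pos [ 0.4788 -0.0904  0.2671] toolz [ 0.0036 -0.0006 -1.    ] jaw 0.01 q7 -0.03 F [ 0.3 -0.1 -2.3] w 0.058 turn 4.51 d [ 0.0612 -0.1001  0.0009]
   [[[-3.34,2.04,-0.02],np.float64(1.5)],[[-3.28,2.13,-0.02],np.float64(1.5)],[[-3.22,2.21,-0.02],np.float64(1.5)]]
```

```bash
python3 -m crank '[[[-3.3,1.5,0],1.5,255],[[-3.3,1.6,0],1.5,255],[[-3.2,1.9,0],1.5,255],[[0,0,0],0,255],[[0,0,0],0,255]]'
cat > chk.py <<'E'
from h import *
import sys
def chk(tag,bx,py):
    s=monitor.observe(); print(s['clock'],s['position'],'F',s['force'].round(1))
    p,d,W,c=cloud("side"); u,v=proj(c,bx).astype(int); x0,y0=max(u-45,0),max(v-50,0); crop(p,x0,y0,x0+90,y0+100,6,f"pics/{tag}_s.png"); 
    p,d,W,c=cloud("top"); u,v=proj(c,bx).astype(int); x0,y0=max(u-50,0),max(v-40,0); crop(p,x0,y0,x0+100,y0+80,7,f"pics/{tag}_t.png")
    np.savez(tag+"_t.npz",W=W,p=p)
    p,d,W,c=cloud("wrist",f"pics/{tag}_w.png"); np.savez(tag+"_w.npz",W=W,p=p)
b=[float(x) for x in sys.argv[2:5]]; chk(sys.argv[1],b,0)
E
python3 chk.py i0 .587 -.193 .25; python3 plan.py .548 -.1905 .268 -4.5
```

```text
clock: 13.15
position: [0.525, -0.1904, 0.2631]
ee_rot: [-2.307, -2.13, 0.001]
force: [-0.8, 1.3, -1.7]
width: 0.062
13.15 [ 0.525  -0.1904  0.2631] F [-0.8  1.3 -1.7]
clock 13.3 pos [ 0.525  -0.1886  0.2638] toolz [-0.0005  0.0006 -1.    ] jaw -4.40 q7 0.04 F [-0.4  0.6 -1.7] w 0.064 turn 0.10 d [ 0.023  -0.0019  0.0042]
   [[[-0.01,2.31,-0.42],np.float64(0.1)]]
```

View pics/i0_s.png

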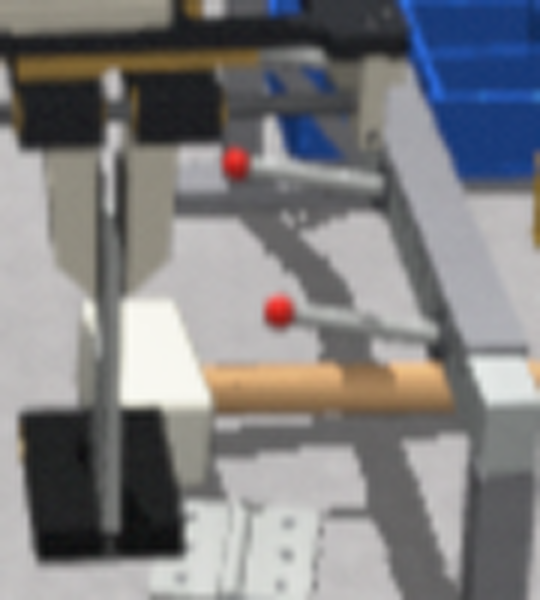

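View pics/i0_t.png

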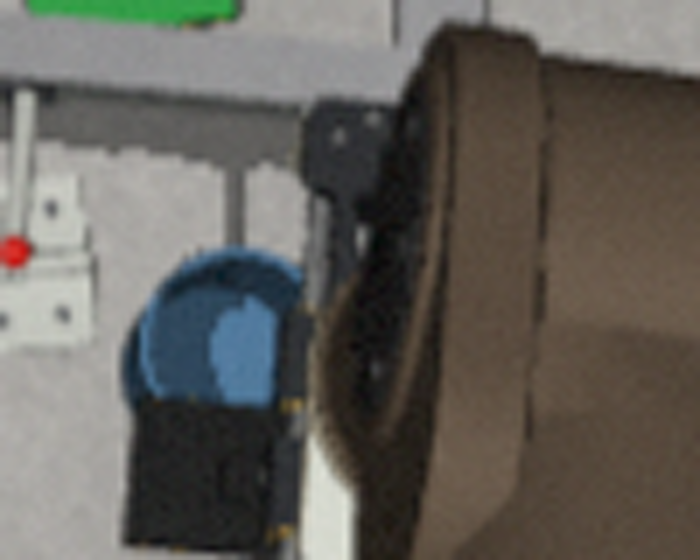

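View pics/i0_w.png

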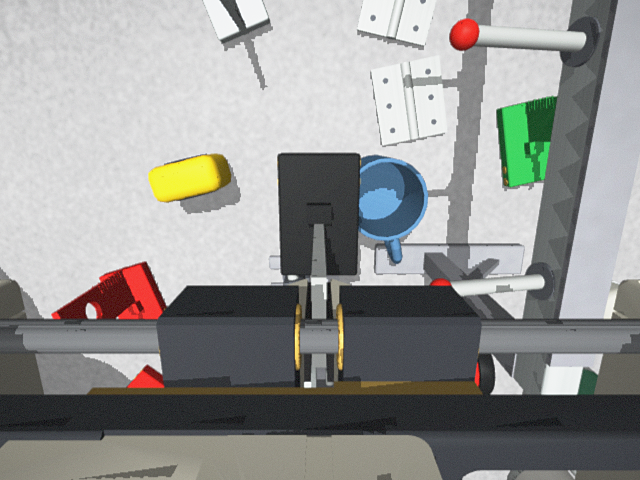

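```bash
cat > rel.py <<'E'
from h import *
import sys
def rel(tag,tcp):
    z=np.load(tag+"_w.npz"); W=z['W']; q=z['p'].astype(int)
    red=(q[...,0]>130)&(q[...,1]<80)&(q[...,2]<80)&(W[...,2]>.235)&(W[...,2]<.27)
    n,l,st,ce=cv2.connectedComponentsWithStats(red.astype(np.uint8))
    for i in range(1,n):
        if st[i,4]>15:
            m=W[l==i]; print('ball',ce[i].round(),st[i,4],'med',np.median(m,0),'x',m[:,0].min().round(4),m[:,0].max().round(4),'y',m[:,1].min().round(4),m[:,1].max().round(4))
    # rods: grey points z .23-.255 in front of rail
    rod=(W[...,2]>.228)&(W[...,2]<.256)&(W[...,0]>.585)&~red
    n,l,st,ce=cv2.connectedComponentsWithStats(rod.astype(np.uint8))
    for i in range(1,n):
        if st[i,4]>60:
            m=W[l==i]
            c=np.polyfit(m[:,0],m[:,1],1)
            if st[i,4]<4000:
                print('rod',ce[i].round(),st[i,4],'x',np.percentile(m[:,0],[2,98]),'y',np.percentile(m[:,1],[2,98]),'z',np.percentile(m[:,2],[2,98]))
    # held stock: below tcp
    h=W[(W[...,2]>tcp[2]-.13)&(W[...,2]<tcp[2]-.075)&(abs(W[...,0]-tcp[0])<.05)&(abs(W[...,1]-tcp[1])<.1)]
    if len(h)>50: print('held',len(h),cv2.minAreaRect((h[:,:2]*1000).astype(np.float32)),'z',np.percentile(h[:,2],[5,50,95]),'y',np.percentile(h[:,1],[.5,99.5]))
a=sys.argv; rel(a[1],[float(v) for v in a[2:5]])
E
python3 rel.py i0 .525 -.1895 .2635
```

```text
ball [465.  33.] 612 med [ 0.5933 -0.0808  0.2523] x 0.5884 0.5995 y -0.0856 -0.0752
ball [441. 282.] 98 med [ 0.5852 -0.1899  0.2499] x 0.5805 0.5905 y -0.1915 -0.1884
rod [553. 372.] 2547 x [0.639  0.6602] y [-0.265 -0.233] z [0.2296 0.2547]
held 9177 ((526.54443359375, -167.18154907226562), (83.42633819580078, 55.169715881347656), 85.63432312011719) z [0.1746 0.1759 0.1856] y [-0.2086 -0.1249]
```

```bash
python3 -m crank '[[[0,1.5,-0.4],0,255],[[0,1.5,0],0,255],[[0,0,0],0,255],[[0,0,0],0,255]]'; python3 chk.py i1 .587 -.193 .25; python3 plan.py .585 -.194 .268 -4.5
```

```text
clock: 13.7
position: [0.5548, -0.1913, 0.2678]
ee_rot: [-2.305, -2.134, 0.0]
force: [0.3, -0.4, -1.8]
width: 0.063
13.7 [ 0.5548 -0.1913  0.2678] F [ 0.3 -0.4 -1.8]
clock 13.8 pos [ 0.5545 -0.192   0.268 ] toolz [-0.0005 -0.0002 -1.    ] jaw -4.48 q7 0.03 F [ 0.  -0.8 -1.8] w 0.063 turn 0.02 d [ 0.0305 -0.002  -0.    ]
   [[[0.04,3.06,-0.0],np.float64(0.02)]]
```

```bash
python3 rel.py i1 .556 -.191 .2675
```

```text
ball [391.  34.] 554 med [ 0.5937 -0.0808  0.2523] x 0.5887 0.5995 y -0.0854 -0.0748
ball [380. 280.] 172 med [ 0.5854 -0.1909  0.2512] x 0.5801 0.5905 y -0.1936 -0.1886
rod [499. 372.] 1777 x [0.6395 0.6599] y [-0.2623 -0.2364] z [0.2412 0.2545]
held 9165 ((555.9890747070312, -170.31094360351562), (83.40205383300781, 55.08220291137695), 85.44638061523438) z [0.1789 0.1802 0.1898] y [-0.2118 -0.128 ]
```

View pics/i1_s.png

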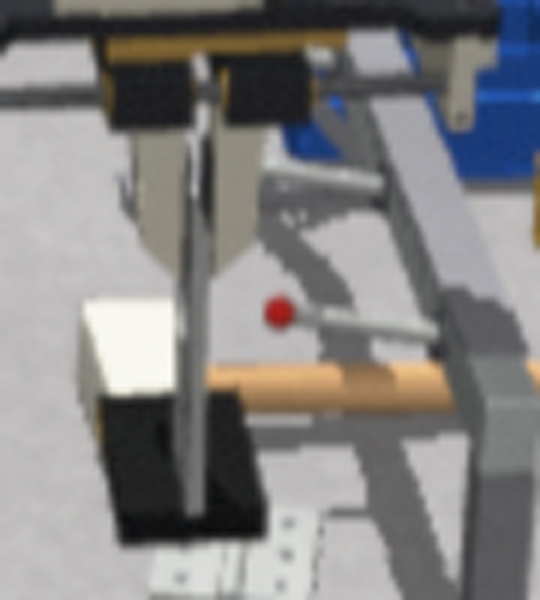

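```bash
python3 -m crank '[[[0,1.5,0],0,255],[[0,1,0],0,255],[[0,0.7,0],0,255]]';python3 -m crank '[[[0,0.7,0],0,255],[[0,0.8,0],0,255],[[0,0.8,0],0,255],[[0,0,0],0,255],[[0,0,0],0,255]]'; python3 chk.py i2 .587 -.193 .25; python3 plan.py .610 -.196 .258 -4.5;python3 rel.py i2 .609 -.196 .2675
```

```text
clock: 14.15
position: [0.5875, -0.1948, 0.268]
ee_rot: [2.307, 2.133, 0.0]
force: [-0.2, -0.2, -2.4]
width: 0.061
clock: 14.65
position: [0.6101, -0.1965, 0.2677]
ee_rot: [-2.306, -2.133, 0.0]
force: [-0.3, 0.4, -1.8]
width: 0.064
14.65 [ 0.6101 -0.1965  0.2677] F [-0.3  0.4 -1.8]
clock 14.8 pos [ 0.6098 -0.1966  0.268 ] toolz [-0.0001 -0.     -1.    ] jaw -4.50 q7 0.01 F [-0.   0.1 -1.8] w 0.061 turn 0.00 d [ 0.0002  0.0006 -0.01  ]
   [[[0.06,0.02,1.0],np.float64(0.0)]]
ball [261.  32.] 525 med [ 0.5949 -0.0807  0.2525] x 0.5894 0.5997 y -0.0854 -0.0752
ball [270. 279.] 184 med [ 0.5864 -0.191   0.2513] x 0.5805 0.5905 y -0.1937 -0.1884
rod [318. 245.] 175 x [0.6085 0.6143] y [-0.1778 -0.1769] z [0.2285 0.2553]
rod [293. 278.] 241 x [0.5895 0.6057] y [-0.1945 -0.1903] z [0.2439 0.2507]
held 9024 ((611.7430419921875, -175.01858520507812), (83.42402648925781, 54.95787811279297), 85.69034576416016) z [0.1789 0.1802 0.1898] y [-0.2143 -0.1327]
```

View pics/i2_s.png

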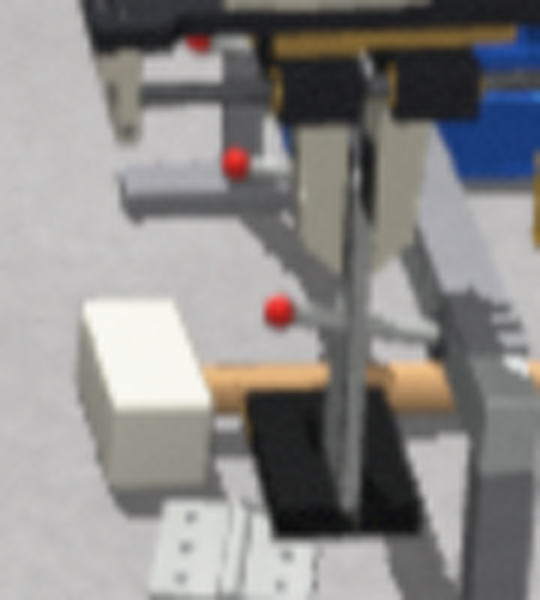

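View pics/i2_w.png

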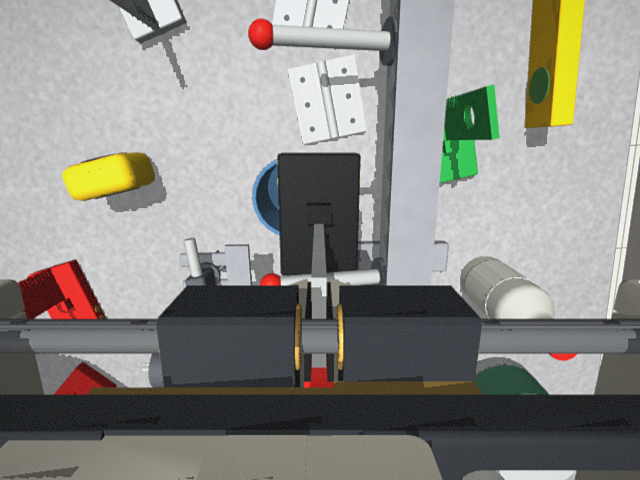

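```bash
python3 -m crank '[[[0,0,0.9],0,255],[[0,0,0],0,255],[[0,0,0],0,255]]'; python3 -m crank '[[[0,0,0.2],0,255],[[0,0,0],0,255],[[0,0,0],0,255]]'
```

```text
clock: 15.1
position: [0.6096, -0.1966, 0.2585]
ee_rot: [-2.306, -2.132, 0.001]
force: [-0.5, -1.3, -1.1]
width: 0.061
clock: 15.4
position: [0.6101, -0.1966, 0.257]
ee_rot: [2.307, 2.133, 0.0]
force: [0.1, 0.6, -1.9]
width: 0.059
```

```bash
python3 -m crank '[[[0,0,0.1],0,255],[[0,0,0],0,255],[[0,0,0],0,255]]'; python3 -m crank '[[[0,0,0.1],0,255],[[0,0,0],0,255],[[0,0,0],0,255]]'
```

```text
clock: 15.7
position: [0.61, -0.1966, 0.256]
ee_rot: [2.307, 2.133, -0.0]
force: [-0.1, -0.4, -2.4]
width: 0.063
clock: 16.0
position: [0.6101, -0.1966, 0.2549]
ee_rot: [2.307, 2.133, -0.0]
force: [-0.0, -0.1, -2.0]
width: 0.059
```

```bash
python3 -m crank '[[[0,0,0.1],0,255],[[0,0,0],0,255],[[0,0,0],0,255]]'; python3 -m crank '[[[0,0,0.1],0,255],[[0,0,0],0,255],[[0,0,0],0,255]]'
```

```text
clock: 16.3
position: [0.6102, -0.1966, 0.2544]
ee_rot: [2.306, 2.132, 0.0]
force: [-1.7, 0.8, 2.7]
width: 0.059
clock: 16.6
position: [0.6102, -0.1966, 0.2541]
ee_rot: [2.306, 2.132, 0.001]
force: [-3.6, 0.5, 9.1]
width: 0.062
```

```bash
python3 -m crank '[[[0,0,-0.1],0,255],[[0,0,0],0,230],[[0,0,0],0,215],[[0,0,0],0,215],[[0,0,0],0,215]]'; python3 -m crank '[[[0,0,-0.5],0,210],[[0,0,-1.5],0,210],[[0,0,-3],0,210],[[0,0,-3],0,210],[[0,0,0],0,210]]'; python3 chk.py i3 .587 -.193 .25
```

```text
clock: 17.1
position: [0.61, -0.1965, 0.2537]
ee_rot: [-2.307, -2.132, 0.0]
force: [-0.3, -0.1, 0.1]
width: 0.157
clock: 17.6
position: [0.6119, -0.1966, 0.339]
ee_rot: [2.302, 2.129, 0.007]
force: [0.3, -1.0, -0.2]
width: 0.175
17.6 [ 0.6119 -0.1966  0.339 ] F [ 0.3 -1.  -0.2]
```

View pics/i3_s.png

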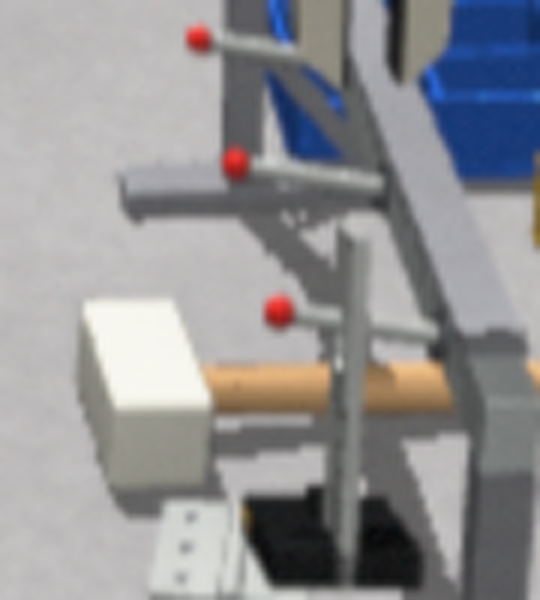

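View pics/i3_w.png

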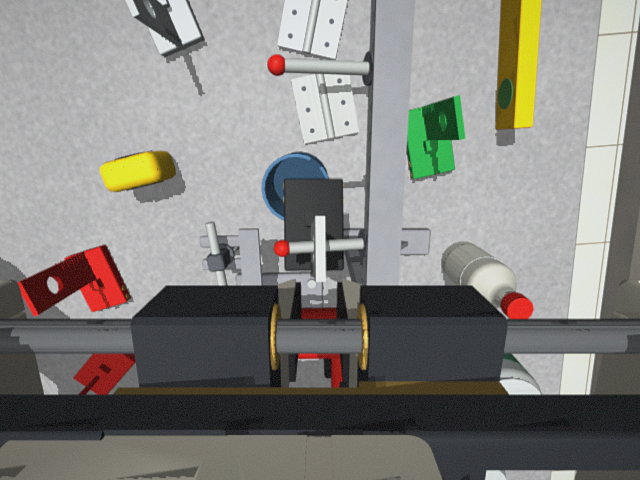

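Run:
```python
from meas2 import *
go("b1",{})
from plan import plan
plan([.478,-.03,.315],17)
```

```text
17.75 [ 0.6098 -0.1966  0.3336] 0.02
ball [277.  63.] 257 centre [ 0.5943 -0.0795  0.2475]
ball [282. 248.] 204 centre [ 0.5853 -0.1948  0.2474]
clock 17.8 pos [ 0.6096 -0.1966  0.333 ] toolz [-0.0015  0.0002 -1.    ] jaw -4.49 q7 0.02 F [-0.1  0.4  0.4] w 0.175 turn -21.49 d [-0.1316  0.1666 -0.018 ]
   [[[3.11,-2.88,0.37],np.float64(-4.3)],[[3.32,-2.64,0.37],np.float64(-4.3)],[[3.51,-2.39,0.37],np.float64(-4.3)],[[3.68,-2.12,0.37],np.float64(-4.3)],[[3.83,-1.83,0.37],np.float64(-4.3)]]
```

```bash
python3 -m crank '[[[3.1,-2.9,0.4],-4.3,100],[[3.3,-2.6,0.4],-4.3,100],[[3.5,-2.4,0.4],-4.3,100],[[3.7,-2.1,0.4],-4.3,100],[[3.8,-1.8,0.4],-4.3,100]]'; python3 -m crank '[[[0,0,0],0,100],[[0,0,0],0,100]]'
python3 - <<'E'
from meas2 import *
go("a1",{'sqa':(.459,.011,.034,.125)})
z=np.load("a1.npz");W=z['W']
m=(np.hypot(W[...,0]-.453,W[...,1]-.032)<.055)&(W[...,2]>.012)&(W[...,2]<.02); q=W[m]; print(len(q),cv2.minAreaRect((q[:,:2]*1000).astype(np.float32)))
E
```

```text
clock: 18.3
position: [0.4772, -0.0294, 0.3127]
ee_rot: [-1.864, -2.527, 0.002]
force: [-0.5, 1.0, 0.9]
width: 0.561
clock: 18.5
position: [0.4784, -0.0302, 0.3135]
ee_rot: [-1.867, -2.526, 0.002]
force: [-0.2, -0.7, 0.1]
width: 0.606
18.5 [ 0.4784 -0.0302  0.3135] 0.04
sqa w blade n 356 top n 312 stock n 1487
   blade mid [0.4593 0.0112] yaw 16.6 len 0.0395 thick [-0.0028  0.0031] z [0.0616 0.1268]
   top mid [0.4593 0.0108] yaw 16.8 len 0.0385 thick [-0.0028  0.0028] z [0.1237 0.1269]
   stock c [457.8  18.1] wh [53.3 53.7] ang 16.3 z 0.01622720627516117
ball [547. 218.] 268 centre [0.6042 0.0345 0.248 ]
2912 ((453.16619873046875, 32.37800598144531), (54.021507263183594, 83.77406311035156), 16.786991119384766)
```

View pics/a1.png

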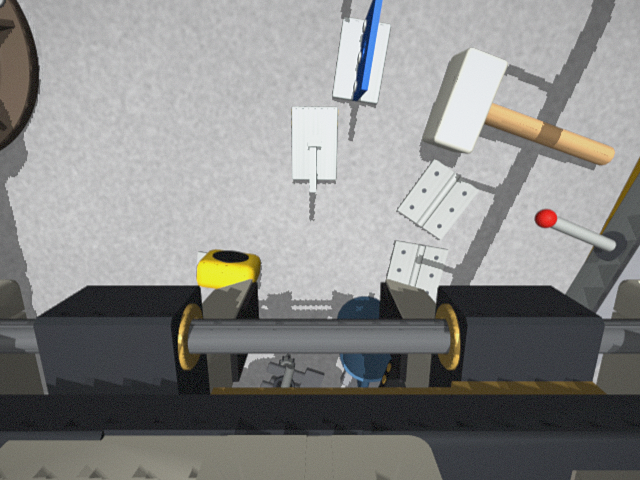

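```bash
python3 plan.py .4595 .0111 .20 16.8
```

```text
clock 18.6 pos [ 0.479  -0.0311  0.3135] toolz [-0.0007 -0.0005 -1.    ] jaw 16.96 q7 0.15 F [-0.6  0.1  0. ] w 0.609 turn 0.16 d [-0.0195  0.0422 -0.1135]
   [[[1.53,-0.21,3.78],np.float64(0.05)],[[1.53,-0.21,3.78],np.float64(0.05)],[[1.53,-0.21,3.78],np.float64(0.05)]]
```

```bash
python3 -m crank '[[[1.5,-0.2,3],0,100],[[1.5,-0.2,4],0,100],[[1.6,-0.2,4],0,100],[[0,0,3],0,100],[[0,0,0],0,100]]';python3 -m crank '[[[0,0,0],0,100],[[0,0,0],0,100]]'; python3 plan.py .4595 .0111 .104 16.8
```

```text
clock: 19.05
position: [0.4577, 0.0106, 0.1703]
ee_rot: [-1.866, -2.52, 0.007]
force: [-0.4, -0.4, 0.3]
width: 0.607
clock: 19.25
position: [0.4615, 0.0113, 0.1754]
ee_rot: [1.87, 2.523, 0.002]
force: [0.1, 0.5, -0.4]
width: 0.609
clock 19.2 pos [0.4615 0.0113 0.1754] toolz [ 0.0021  0.0002 -1.    ] jaw 16.92 q7 -0.04 F [ 0.1  0.5 -0.4] w 0.609 turn 0.12 d [-0.002  -0.0002 -0.0714]
   [[[0.02,-0.1,3.57],np.float64(0.06)],[[0.02,-0.1,3.57],np.float64(0.06)]]
```

```bash
python3 -m crank '[[[0,-0.1,3],0.1,100],[[0,0,3],0,100],[[0,0,1],0,100],[[0,0,0],0,100],[[0,0,0],0,100]]'; python3 plan.py .4595 .0111 .104 16.8; python3 -m crank '[[[0,0,0],0,160],[[0,0,0],0,255],[[0,0,0],0,255],[[0,0,0],0,255],[[0,0,0],0,255]]' 45; python3 -m crank '[[[0,0,0],0,255],[[0,0,0],0,255],[[0,0,0],0,255]]'; python3 plan.py .4595 .0111 .104 16.8
```

```text
clock: 19.75
position: [0.4601, 0.0116, 0.1053]
ee_rot: [1.87, 2.523, 0.002]
force: [0.6, -0.1, 0.1]
width: 0.606
clock 19.8 pos [0.4601 0.0116 0.1053] toolz [ 0.0018  0.0001 -1.    ] jaw 16.89 q7 -0.12 F [ 0.6 -0.1  0.1] w 0.606 turn 0.09 d [-0.0006 -0.0005 -0.0013]
   [[[-0.03,-0.07,0.13],np.float64(0.09)]]
clock: 20.25
position: [0.459, 0.0114, 0.1041]
ee_rot: [1.871, 2.524, 0.0]
force: [0.4, -0.4, -0.3]
width: 0.225
clock: 20.55
position: [0.4589, 0.0114, 0.1039]
ee_rot: [-1.871, -2.524, 0.0]
force: [-0.4, -0.5, -0.7]
width: 0.059
clock 20.6 pos [0.4589 0.0114 0.1039] toolz [-0.0002 -0.0001 -1.    ] jaw 16.91 q7 -0.12 F [-0.4 -0.5 -0.7] w 0.059 turn 0.11 d [ 0.0006 -0.0003  0.0001]
   [[[-0.05,0.05,-0.01],np.float64(0.11)]]
```

```bash
python3 -m crank '[[[0,0,-2],0,255],[[0,0,-4],0,255],[[0,0,-4],0,255],[[0,0,-4],0,255],[[0,0,-2.4],0,255]]'; python3 plan.py .5395 -.0756 .268 -4.5 2.5
```

```text
clock: 21.05
position: [0.4595, 0.0118, 0.2708]
ee_rot: [1.869, 2.522, 0.003]
force: [-0.4, -0.1, -1.8]
width: 0.063
clock 21.1 pos [0.4595 0.0118 0.2708] toolz [ 0.0028  0.     -1.    ] jaw 16.92 q7 0.04 F [-0.4 -0.1 -1.8] w 0.063 turn 21.42 d [ 0.08   -0.0874 -0.0028]
   [[[-2.14,1.02,0.06],np.float64(4.28)],[[-2.06,1.18,0.06],np.float64(4.28)],[[-1.96,1.33,0.06],np.float64(4.28)],[[-1.86,1.47,0.06],np.float64(4.28)],[[-1.74,1.61,0.06],np.float64(4.28)]]
```

```bash
python3 -m crank '[[[-2.1,1.0,0],4.3,255],[[-2.1,1.2,0],4.3,255],[[-2,1.3,0],4.3,255],[[-1.9,1.5,0],4.3,255],[[-1.7,1.6,0],4.2,255]]'; python3 -m crank '[[[0,0,0],0,255],[[0,0,0],0,255],[[0,0,0],0,255]]'; python3 plan.py .5395 -.0756 .268 -4.5; python3 chk.py j1 .596 -.079 .25; python3 rel.py j1 .5395 -.0756 .268
```

```text
clock: 21.55
position: [0.5391, -0.0774, 0.2675]
ee_rot: [-2.31, -2.129, 0.001]
force: [0.1, -0.9, -2.5]
width: 0.063
clock: 21.85
position: [0.5383, -0.0755, 0.2678]
ee_rot: [-2.304, -2.134, 0.0]
force: [0.2, 0.2, -1.3]
width: 0.061
clock 21.9 pos [ 0.5383 -0.0755  0.2678] toolz [-0.0008  0.0004 -1.    ] jaw -4.38 q7 -0.18 F [ 0.2  0.2 -1.3] w 0.061 turn 0.12 d [ 0.0012 -0.0001  0.0002]
   [[[0.0,0.12,-0.02],np.float64(0.12)]]
21.85 [ 0.5383 -0.0755  0.2678] F [ 0.2  0.2 -1.3]
ball [450.  32.] 577 med [0.6021 0.0342 0.2523] x 0.5975 0.6089 y 0.0295 0.0397
ball [429. 280.] 197 med [ 0.5937 -0.0763  0.2514] x 0.5888 0.5993 y -0.0795 -0.0736
rod [541. 373.] 2694 x [0.6472 0.6696] y [-0.1571 -0.1225] z [0.2296 0.2549]
rod [523. 475.] 613 x [0.642  0.6644] y [-0.2265 -0.1969] z [0.2299 0.2548]
held 9167 ((540.1455688476562, -53.916534423828125), (83.5737533569336, 54.943668365478516), 85.57209014892578) z [0.1792 0.1804 0.1901] y [-0.0956 -0.0117]
```

View pics/j1_w.png

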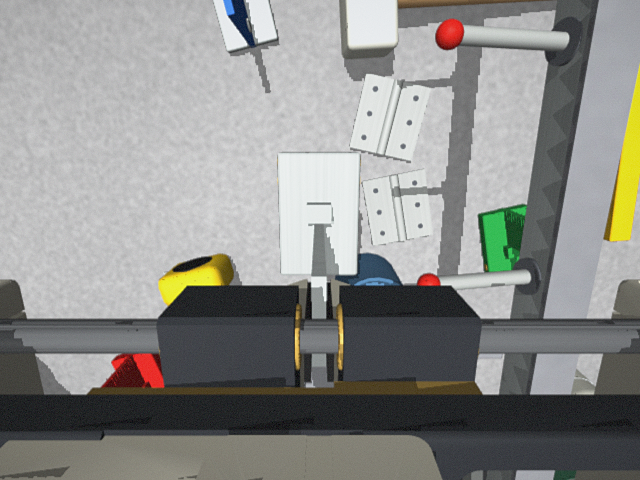

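View pics/j1_s.png

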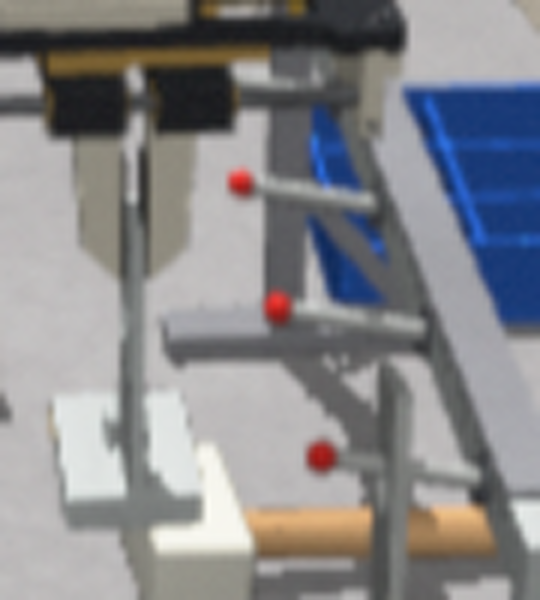

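```bash
python3 -m crank '[[[0,2.5,0],0,255],[[0,2,0],0,255],[[0,1,0],0,255]]';python3 -m crank '[[[0,0.8,0],0,255],[[0,0.9,0],0,255],[[0,0.9,0],0,255],[[0,0,0],0,255],[[0,0,0],0,255]]'; python3 -m crank '[[[0,0,0.7],0,255],[[0,0,0.4],0,255],[[0,0,0],0,255],[[0,0,0],0,255]]'; python3 chk.py j2 .596 -.079 .25; python3 rel.py j2 .619 -.083 .258
```

```text
clock: 22.3
position: [0.5948, -0.0806, 0.268]
ee_rot: [2.306, 2.133, 0.001]
force: [-0.5, 0.3, -0.9]
width: 0.062
clock: 22.8
position: [0.6196, -0.0828, 0.2678]
ee_rot: [-2.307, -2.133, 0.0]
force: [0.2, 0.0, -3.4]
width: 0.059
clock: 23.2
position: [0.6194, -0.0829, 0.2569]
ee_rot: [-2.307, -2.133, 0.0]
force: [-0.3, -0.4, -2.1]
width: 0.057
23.2 [ 0.6194 -0.0829  0.2569] F [-0.3 -0.4 -2.1]
ball [253.  22.] 595 med [0.6036 0.034  0.2525] x 0.5982 0.6086 y 0.0291 0.0395
ball [265. 282.] 69 med [ 0.5952 -0.075   0.2502] x 0.5912 0.5992 y -0.0761 -0.074
rod [318. 251.] 199 x [0.6185 0.6241] y [-0.0637 -0.0627] z [0.2297 0.2557]
rod [283. 282.] 82 x [0.596  0.6099] y [-0.0774 -0.0743] z [0.2439 0.2488]
held 9376 ((618.3865966796875, -101.29017639160156), (164.1504669189453, 55.021583557128906), 85.5071029663086) z [0.1682 0.1695 0.1793] y [-0.1812 -0.0189]
```

View pics/j2_s.png

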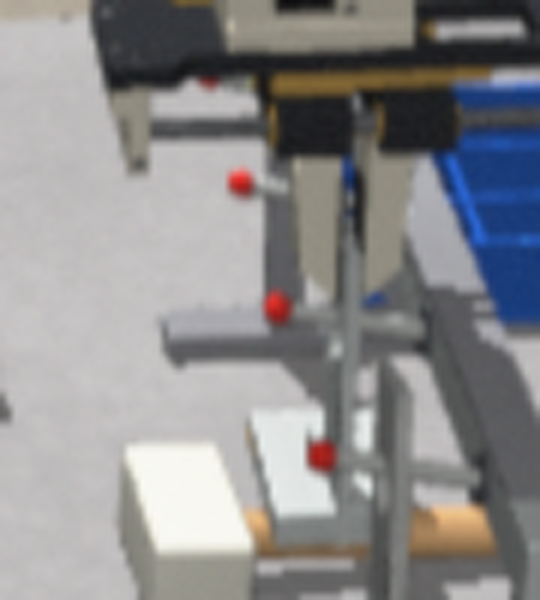

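Past the ball; lower until it bears on the peg.

```bash
python3 -m crank '[[[0,0,0.2],0,255],[[0,0,0],0,255],[[0,0,0],0,255]]'; python3 -m crank '[[[0,0,0.1],0,255],[[0,0,0],0,255],[[0,0,0],0,255]]'
```

```text
clock: 23.65
position: [0.6196, -0.0828, 0.2549]
ee_rot: [-2.307, -2.133, 0.0]
force: [-0.2, -0.1, -2.3]
width: 0.064
clock: 23.95
position: [0.6197, -0.0828, 0.2542]
ee_rot: [2.307, 2.132, 0.0]
force: [-1.0, -0.1, 1.2]
width: 0.067
```

```bash
python3 -m crank '[[[0,0,0],0,230],[[0,0,0],0,215],[[0,0,0],0,215],[[0,0,0],0,215]]'; python3 -m crank '[[[0,0,-0.5],0,210],[[0,0,-1.5],0,210],[[0,0,-3],0,210],[[0,0,-3],0,210],[[0,0,0],0,210]]'; python3 chk.py j3 .596 -.079 .25; python3 plan.py .492 .085 .315 9.5
```

```text
clock: 24.35
position: [0.6197, -0.0828, 0.254]
ee_rot: [2.307, 2.133, 0.0]
force: [-0.4, 0.1, -0.3]
width: 0.154
clock: 24.85
position: [0.6215, -0.0824, 0.3389]
ee_rot: [2.303, 2.129, 0.008]
force: [1.1, -0.1, 0.3]
width: 0.176
24.85 [ 0.6215 -0.0824  0.3389] F [ 1.1 -0.1  0.3]
clock 25.0 pos [ 0.6195 -0.0829  0.3336] toolz [-0.0003 -0.0002 -1.    ] jaw -4.49 q7 -0.18 F [ 0.1  0.5 -0.5] w 0.177 turn -13.99 d [-0.1275  0.1679 -0.0186]
   [[[3.15,-2.8,0.37],np.float64(-2.8)],[[3.28,-2.65,0.37],np.float64(-2.8)],[[3.41,-2.48,0.37],np.float64(-2.8)],[[3.52,-2.31,0.37],np.float64(-2.8)],[[3.63,-2.14,0.37],np.float64(-2.8)]]
```

View pics/j3_s.png

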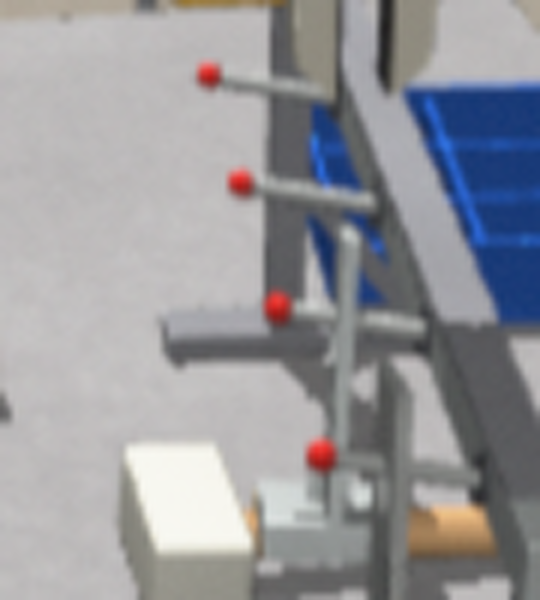

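View pics/j3_w.png

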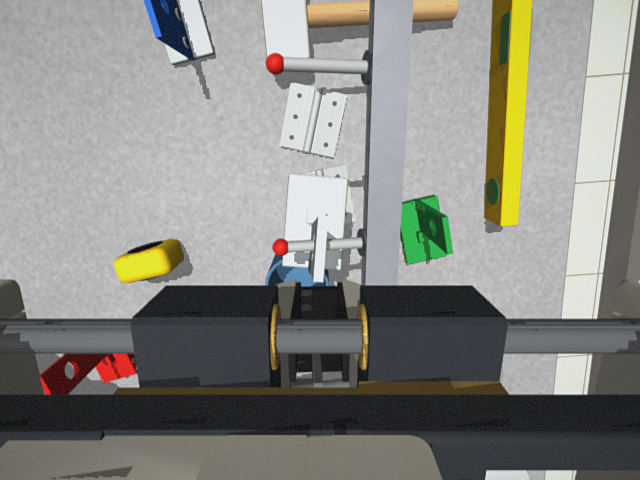

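Both squares hang on pegs 0 and 1. Now the blue template.

```bash
python3 -m crank '[[[3.1,-2.8,0.4],-2.8,100],[[3.3,-2.7,0.4],-2.8,100],[[3.4,-2.5,0.4],-2.8,100],[[3.5,-2.3,0.4],-2.8,100],[[3.6,-2.1,0.4],-2.8,100]]'; python3 -m crank '[[[0,0,0],0,100],[[0,0,0],0,100]]'
python3 - <<'E'
from meas2 import *
go("c1",{'blue':(.478,.133,.058,.105)})
z=np.load("c1.npz");W=z['W']
m=(np.hypot(W[...,0]-.478,W[...,1]-.133)<.055)&(W[...,2]>.006)&(W[...,2]<.014); q=W[m]; print(len(q),cv2.minAreaRect((q[:,:2]*1000).astype(np.float32)))
from plan import plan
plan([.478,.133,.2],9.5)
E
```

```text
clock: 25.5
position: [0.4902, 0.085, 0.3126]
ee_rot: [-2.027, -2.399, 0.003]
force: [0.7, 0.1, 0.8]
width: 0.566
clock: 25.7
position: [0.4913, 0.0845, 0.3133]
ee_rot: [-2.028, -2.399, 0.002]
force: [0.0, -0.8, 0.5]
width: 0.606
25.7 [0.4913 0.0845 0.3133] 0.04
blue w blade n 670 top n 587 stock n 2599
   blade mid [0.4776 0.1347] yaw 9.1 len 0.0797 thick [-0.0033  0.0037] z [0.0325 0.1068]
   top mid [0.4772 0.1348] yaw 8.7 len 0.08 thick [-0.0029  0.0028] z [0.1033 0.1068]
   stock c [477.1 134.7] wh [54.  83.8] ang 9.0 z 0.010197189765742217
ball [538. 188.] 284 centre [0.6129 0.1491 0.2479]
2595 ((477.13916015625, 134.7006072998047), (53.978248596191406, 83.8389663696289), 8.991170883178711)
clock 25.8 pos [0.492  0.0835 0.3133] toolz [-0.001  -0.0009 -1.    ] jaw 9.48 q7 -0.24 F [-0.1 -0.6  0.7] w 0.607 turn -0.02 d [-0.014   0.0495 -0.1133]
   [[[1.71,-0.18,3.78],np.float64(-0.01)],[[1.71,-0.18,3.78],np.float64(-0.01)],[[1.71,-0.18,3.78],np.float64(-0.01)]]
```

View pics/c1.png

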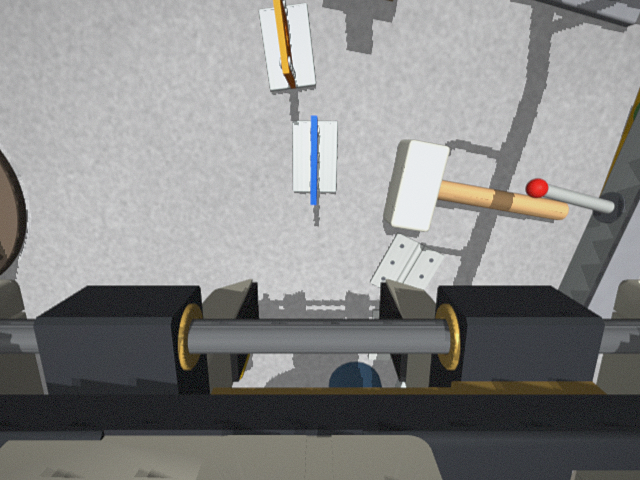

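```bash
python3 -m crank '[[[1.7,-0.2,4],0.2,100],[[1.7,-0.2,4],0.2,100],[[1.8,-0.2,4],0.1,100],[[0,0,3],0,100],[[0,0,2],0,100]]';python3 -m crank '[[[0,0,0],0,100],[[0,0,0],0,100]]'; python3 plan.py .4772 .1347 .084 9
```

```text
clock: 26.25
position: [0.4772, 0.1333, 0.141]
ee_rot: [-2.041, -2.386, 0.005]
force: [0.0, 0.2, 0.5]
width: 0.605
clock: 26.45
position: [0.4783, 0.1338, 0.1439]
ee_rot: [-2.042, -2.387, 0.001]
force: [0.2, 0.7, 0.5]
width: 0.607
clock 26.4 pos [0.4783 0.1338 0.1439] toolz [-0.0009 -0.0002 -1.    ] jaw 8.91 q7 -0.49 F [0.2 0.7 0.5] w 0.607 turn -0.09 d [-0.0011  0.0009 -0.0599]
   [[[0.05,-0.05,3.0],np.float64(-0.05)],[[0.05,-0.05,3.0],np.float64(-0.05)]]
```

```bash
python3 -m crank '[[[0.1,-0.1,3],0,100],[[0,0,2],0,100],[[0,0,1],0,100],[[0,0,0],0,100],[[0,0,0],0,160]]'; python3 plan.py .4772 .1347 .084 9; python3 -m crank '[[[0,0,0],0,255],[[0,0,0],0,255],[[0,0,0],0,255],[[0,0,0],0,255],[[0,0,0],0,255]]' 45; python3 -m crank '[[[0,0,0],0,255],[[0,0,0],0,255],[[0,0,0],0,255]]'; python3 plan.py .4772 .1347 .084 9
```

```text
clock: 26.95
position: [0.4775, 0.1356, 0.085]
ee_rot: [2.04, 2.388, 0.002]
force: [0.7, 0.3, 0.3]
width: 0.561
clock 26.9 pos [0.4775 0.1356 0.085 ] toolz [ 0.0014  0.0004 -1.    ] jaw 8.98 q7 -0.56 F [0.7 0.3 0.3] w 0.561 turn -0.02 d [-0.0003 -0.0009 -0.001 ]
   [[[-0.08,-0.04,0.1],np.float64(-0.02)]]
clock: 27.45
position: [0.4767, 0.1354, 0.0841]
ee_rot: [2.04, 2.389, 0.0]
force: [-0.2, 1.2, -0.3]
width: 0.139
clock: 27.75
position: [0.4766, 0.1354, 0.0839]
ee_rot: [-2.04, -2.389, 0.0]
force: [0.1, -0.4, -0.7]
width: 0.062
clock 27.8 pos [0.4766 0.1354 0.0839] toolz [-0.0002 -0.0001 -1.    ] jaw 9.01 q7 -0.56 F [ 0.1 -0.4 -0.7] w 0.062 turn 0.01 d [ 0.0006 -0.0007  0.0001]
   [[[-0.08,0.05,-0.01],np.float64(0.01)]]
```

```bash
python3 -m crank '[[[0,0,-3],0,255],[[0,0,-4],0,255],[[0,0,-4.5],0,255],[[0,0,-4.5],0,255],[[0,0,-2.4],0,255]]'; python3 plan.py .5487 .0395 .268 -4.5 2.5
```

```text
clock: 28.25
position: [0.4774, 0.1361, 0.2715]
ee_rot: [2.038, 2.388, 0.005]
force: [0.6, 1.6, -1.9]
width: 0.066
clock 28.2 pos [0.4774 0.1361 0.2715] toolz [ 0.0038  0.0011 -1.    ] jaw 9.03 q7 -0.38 F [ 0.6  1.6 -1.9] w 0.066 turn 13.53 d [ 0.0713 -0.0966 -0.0035]
   [[[-2.13,1.11,0.07],np.float64(2.71)],[[-2.08,1.2,0.07],np.float64(2.71)],[[-2.02,1.3,0.07],np.float64(2.71)],[[-1.96,1.4,0.07],np.float64(2.71)],[[-1.89,1.49,0.07],np.float64(2.71)]]
```

```bash
python3 -m crank '[[[-2.1,1.1,0],2.7,255],[[-2.1,1.2,0],2.7,255],[[-2,1.3,0],2.7,255],[[-2,1.4,0],2.7,255],[[-1.9,1.5,0],2.7,255]]'; python3 -m crank '[[[0,0,0],0,255],[[0,0,0],0,255],[[0,0,0],0,255]]'; python3 plan.py .5487 .0395 .268 -4.5; python3 chk.py l1 .605 .035 .25; python3 rel.py l1 .5487 .0395 .258
```

```text
clock: 28.75
position: [0.5488, 0.0359, 0.2668]
ee_rot: [-2.311, -2.126, 0.003]
force: [0.2, -0.2, -2.0]
width: 0.064
clock: 29.05
position: [0.5478, 0.0389, 0.2676]
ee_rot: [-2.306, -2.133, 0.0]
force: [0.3, 1.0, -1.8]
width: 0.06
clock 29.1 pos [0.5478 0.0389 0.2676] toolz [-0.0008  0.0005 -1.    ] jaw -4.47 q7 -0.41 F [ 0.3  1.  -1.8] w 0.060 turn 0.03 d [0.0009 0.0006 0.0004]
   [[[0.07,0.08,-0.04],np.float64(0.03)]]
29.05 [0.5478 0.0389 0.2676] F [ 0.3  1.  -1.8]
ball [449.  33.] 560 med [0.611  0.1489 0.2523] x 0.6064 0.6169 y 0.1444 0.1541
ball [428. 280.] 192 med [0.6025 0.0383 0.2511] x 0.5977 0.6081 y 0.0357 0.041
rod [540. 373.] 2685 x [0.6561 0.6784] y [-0.0423 -0.0076] z [0.2294 0.2549]
rod [522. 474.] 619 x [0.6508 0.6731] y [-0.1119 -0.0819] z [0.2295 0.2548]
```

View pics/l1_w.png

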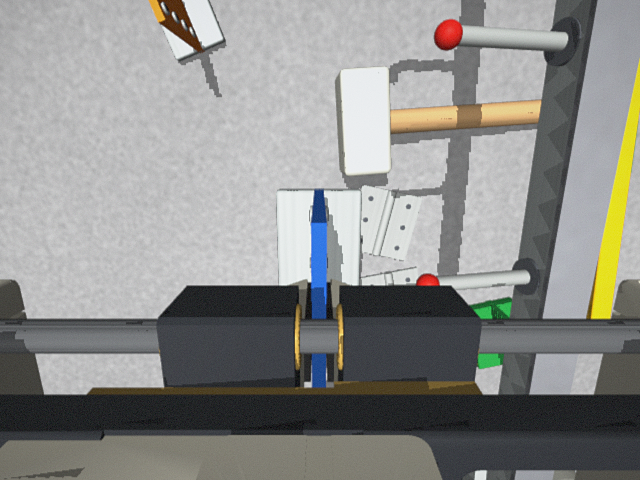

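View pics/l1_s.png

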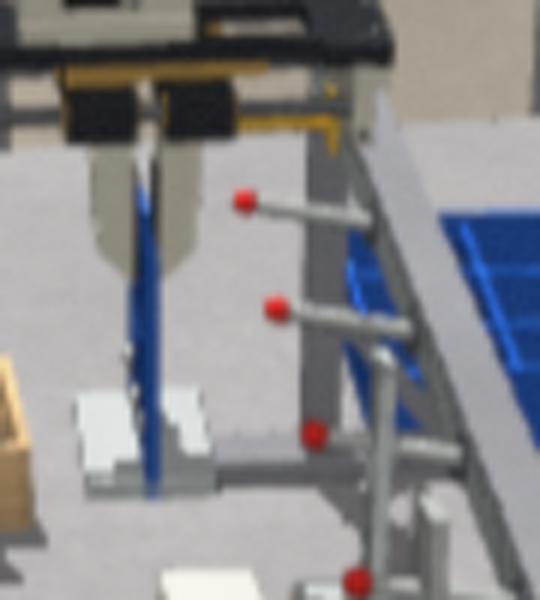

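Run:
```python
from h import *
W=np.load("l1_w.npz")['W']
m=(abs(W[...,2]-.1936)<.006)&(abs(W[...,0]-.548)<.05)&(abs(W[...,1]-.04)<.07); q=W[m]
print(len(q),np.median(q[:,2]),cv2.minAreaRect((q[:,:2]*1000).astype(np.float32)))
e=q[abs(q[:,0]-.555)<.012]; print('ymax',np.percentile(e[:,1],99),'-> hole y',np.percentile(e[:,1],99)-.042)
```

```text
6275 0.19429691276913996 ((548.5343017578125, 48.844520568847656), (63.419769287109375, 54.0803108215332), 85.47315979003906)
ymax 0.08032688295266327 -> hole y 0.03832688295266327
```

```bash
python3 -m crank '[[[0.04,2.5,0],0,255],[[0,2,0],0,255],[[0,1,0],0,255]]';python3 -m crank '[[[0,0.8,0],0,255],[[0,0.9,0],0,255],[[0,0.9,0],0,255],[[0,0,0],0,255],[[0,0,0],0,255]]'; python3 -m crank '[[[0,0,0.7],0,255],[[0,0,0.4],0,255],[[0,0,0],0,255],[[0,0,0],0,255]]'; python3 chk.py l2 .605 .035 .25
```

```text
clock: 29.5
position: [0.6039, 0.0346, 0.2679]
ee_rot: [2.307, 2.133, 0.0]
force: [-0.8, -0.2, -2.5]
width: 0.062
clock: 30.0
position: [0.6287, 0.0325, 0.2678]
ee_rot: [-2.307, -2.133, 0.0]
force: [0.8, -0.4, -3.8]
width: 0.062
clock: 30.4
position: [0.6286, 0.0325, 0.2569]
ee_rot: [-2.307, -2.133, 0.0]
force: [-0.2, -0.9, -1.2]
width: 0.061
30.4 [0.6286 0.0325 0.2569] F [-0.2 -0.9 -1.2]
```

View pics/l2_s.png

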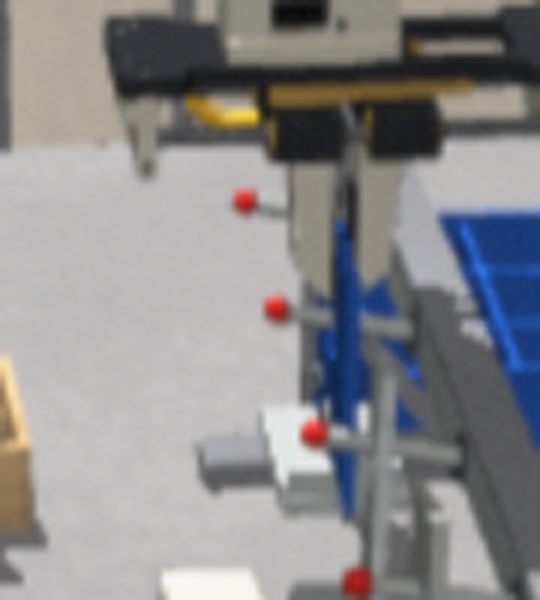

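```bash
python3 -m crank '[[[0,0,0.2],0,255],[[0,0,0],0,255],[[0,0,0],0,255]]'; python3 -m crank '[[[0,0,0.1],0,255],[[0,0,0],0,255],[[0,0,0],0,255]]'
```

```text
clock: 30.85
position: [0.6287, 0.0325, 0.2549]
ee_rot: [-2.307, -2.133, 0.0]
force: [0.2, -0.2, -1.4]
width: 0.063
clock: 31.15
position: [0.6288, 0.0325, 0.2542]
ee_rot: [2.307, 2.133, 0.0]
force: [-0.8, -0.4, 0.6]
width: 0.061
```

```bash
python3 -m crank '[[[0,0,0],0,230],[[0,0,0],0,215],[[0,0,0],0,215],[[0,0,0],0,215]]'; python3 -m crank '[[[0,0,-0.5],0,210],[[0,0,-1.5],0,210],[[0,0,-3],0,210],[[0,0,-3],0,210],[[0,0,0],0,210]]'; python3 chk.py l3 .605 .035 .25; python3 plan.py .450 .195 .315 17
```

```text
clock: 31.55
position: [0.6288, 0.0325, 0.2539]
ee_rot: [2.307, 2.133, 0.0]
force: [1.2, 0.2, -0.7]
width: 0.154
clock: 32.05
position: [0.6305, 0.0333, 0.3389]
ee_rot: [2.304, 2.13, 0.01]
force: [0.1, 0.1, 0.0]
width: 0.176
32.05 [0.6305 0.0333 0.3389] F [0.1 0.1 0. ]
clock 32.2 pos [0.6286 0.0324 0.3337] toolz [-0.0003 -0.0002 -1.    ] jaw -4.49 q7 -0.38 F [ 0.1 -0.8  0. ] w 0.178 turn -21.49 d [-0.1786  0.1626 -0.0187]
   [[[2.47,-3.18,0.31],np.float64(-3.58)],[[2.66,-3.02,0.31],np.float64(-3.58)],[[2.85,-2.85,0.31],np.float64(-3.58)],[[3.02,-2.66,0.31],np.float64(-3.58)],[[3.18,-2.47,0.31],np.float64(-3.58)]]
   [[[3.33,-2.27,0.31],np.float64(-3.58)]]
```

View pics/l3_s.png

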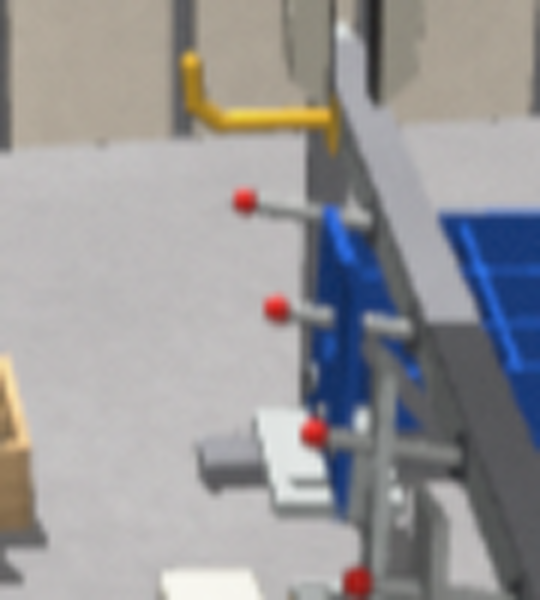

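View pics/l3_w.png

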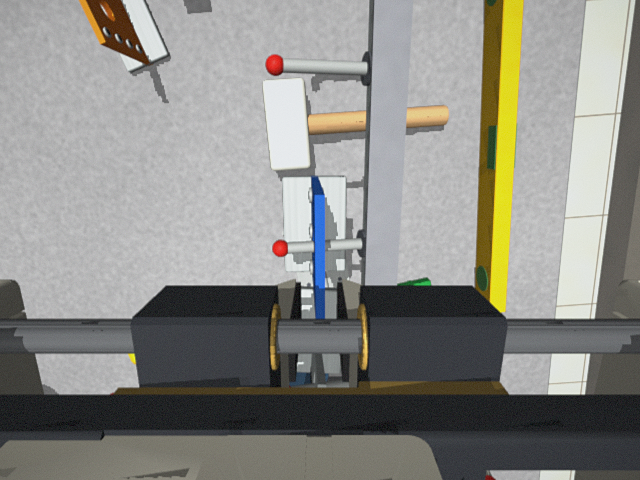

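Blue hangs on peg 2. Now orange.

```bash
python3 -m crank '[[[2.5,-3.2,0.3],-3.6,100],[[2.7,-3,0.3],-3.6,100],[[2.8,-2.9,0.3],-3.6,100],[[3,-2.7,0.3],-3.6,100],[[3.2,-2.5,0.3],-3.6,100]]'; python3 -m crank '[[[3.3,-2.3,0.3],-3.6,100],[[0,0,0],0,100],[[0,0,0],0,100]]'
python3 - <<'E'
from meas2 import *
go("d1",{'orange':(.429,.246,.058,.105)})
z=np.load("d1.npz");W=z['W']
m=(np.hypot(W[...,0]-.429,W[...,1]-.246)<.055)&(W[...,2]>.006)&(W[...,2]<.014); q=W[m]; print(len(q),cv2.minAreaRect((q[:,:2]*1000).astype(np.float32)))
from plan import plan
plan([.429,.246,.15],17)
E
```

```text
clock: 32.7
position: [0.4768, 0.1685, 0.3177]
ee_rot: [-1.941, -2.469, 0.003]
force: [0.3, 0.4, 0.5]
width: 0.565
clock: 33.0
position: [0.4478, 0.1948, 0.3153]
ee_rot: [-1.864, -2.528, 0.002]
force: [0.3, 0.4, -0.4]
width: 0.611
33.0 [0.4478 0.1948 0.3153] 0.04
orange w blade n 648 top n 631 stock n 2651
   blade mid [0.4278 0.2481] yaw 16.5 len 0.0789 thick [-0.0041  0.0039] z [0.0743 0.107 ]
   top mid [0.4278 0.248 ] yaw 16.5 len 0.0789 thick [-0.0035  0.0032] z [0.0962 0.107 ]
   stock c [427.9 248.1] wh [53.9 84.1] ang 16.2 z 0.010204582682191692
2651 ((427.8719787597656, 248.06564331054688), (53.8563117980957, 84.0604019165039), 16.184280395507812)
clock 33.0 pos [0.4487 0.194  0.3153] toolz [-0.0008 -0.001  -1.    ] jaw 17.07 q7 -0.36 F [0.2 0.3 0.6] w 0.608 turn 0.07 d [-0.0197  0.052  -0.1653]
   [[[1.39,-0.08,4.13],np.float64(0.02)],[[1.39,-0.09,4.13],np.float64(0.02)],[[1.39,-0.09,4.13],np.float64(0.02)],[[1.39,-0.09,4.13],np.float64(0.02)]]
```

View pics/d1.png

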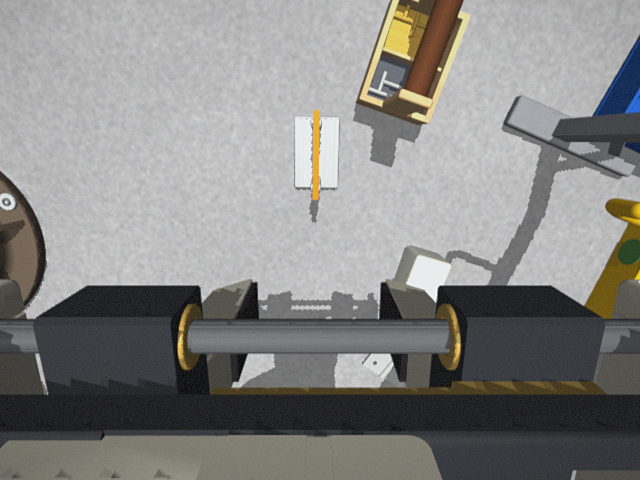

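```bash
python3 -m crank '[[[1.4,-0.1,4],0.3,100],[[1.4,-0.1,4],0.3,100],[[1.4,-0.1,4],0.2,100],[[1.4,-0.1,3],0,100],[[0,0,2],0,100]]';python3 -m crank '[[[0,0,0],0,100],[[0,0,0],0,100]]'; python3 plan.py .4279 .2481 .084 16.3
```

```text
clock: 33.55
position: [0.4279, 0.2473, 0.1432]
ee_rot: [-1.883, -2.512, 0.004]
force: [-0.3, -0.0, 0.7]
width: 0.609
clock: 33.75
position: [0.4294, 0.2465, 0.1459]
ee_rot: [-1.886, -2.512, 0.002]
force: [0.3, 0.3, 1.6]
width: 0.611
clock 33.8 pos [0.4294 0.2465 0.1459] toolz [-0.0009 -0.0006 -1.    ] jaw 16.21 q7 -0.64 F [0.3 0.3 1.6] w 0.611 turn -0.09 d [-0.0015  0.0016 -0.0619]
   [[[0.1,-0.05,3.09],np.float64(-0.05)],[[0.1,-0.05,3.09],np.float64(-0.05)]]
```

```bash
python3 -m crank '[[[0.1,-0.1,3],0,100],[[0,0,2.2],0,100],[[0,0,1],0,100],[[0,0,0],0,100],[[0,0,0],0,160]]'; python3 plan.py .4279 .2481 .084 16.3; python3 -m crank '[[[0,0,0],0,255],[[0,0,0],0,255],[[0,0,0],0,255],[[0,0,0],0,255],[[0,0,0],0,255]]' 45; python3 -m crank '[[[0,0,0],0,255],[[0,0,0],0,255],[[0,0,0],0,255]]'; python3 plan.py .4279 .2481 .084 16.3
```

```text
clock: 34.25
position: [0.4283, 0.2482, 0.0851]
ee_rot: [1.884, 2.513, 0.002]
force: [-1.1, -0.4, 0.4]
width: 0.559
clock 34.2 pos [0.4283 0.2482 0.0851] toolz [ 0.0013  0.0006 -1.    ] jaw 16.27 q7 -0.72 F [-1.1 -0.4  0.4] w 0.559 turn -0.03 d [-0.0004 -0.0001 -0.0011]
   [[[0.0,-0.04,0.11],np.float64(-0.03)]]
clock: 34.75
position: [0.4275, 0.248, 0.0841]
ee_rot: [1.884, 2.514, 0.0]
force: [-0.0, 0.2, 0.5]
width: 0.138
clock: 35.05
position: [0.4274, 0.2479, 0.0839]
ee_rot: [-1.884, -2.514, 0.0]
force: [-0.3, -0.9, -0.5]
width: 0.057
clock 35.0 pos [0.4274 0.2479 0.0839] toolz [-0.0001 -0.0002 -1.    ] jaw 16.31 q7 -0.72 F [-0.3 -0.9 -0.5] w 0.057 turn 0.01 d [0.0005 0.0002 0.0001]
   [[[0.0,0.05,-0.01],np.float64(0.01)]]
```

```bash
python3 -m crank '[[[0,0,-3],0,255],[[0,0,-4],0,255],[[0,0,-4.5],0,255],[[0,0,-4.5],0,255],[[0,0,-2.4],0,255]]'; python3 plan.py .5578 .1536 .268 -4.5 3
```

```text
clock: 35.55
position: [0.428, 0.2488, 0.2715]
ee_rot: [1.883, 2.513, 0.006]
force: [0.1, 0.7, -2.0]
width: 0.063
clock 35.5 pos [0.428  0.2488 0.2715] toolz [ 0.0033  0.002  -1.    ] jaw 16.32 q7 -0.53 F [ 0.1  0.7 -2. ] w 0.063 turn 20.82 d [ 0.1298 -0.0952 -0.0035]
   [[[-2.13,1.63,0.06],np.float64(3.47)],[[-2.03,1.76,0.06],np.float64(3.47)],[[-1.92,1.88,0.06],np.float64(3.47)],[[-1.8,1.99,0.06],np.float64(3.47)],[[-1.68,2.09,0.06],np.float64(3.47)]]
   [[[-1.55,2.19,0.06],np.float64(3.47)]]
```

```bash
python3 -m crank '[[[-2.1,1.6,0],3.5,255],[[-2,1.8,0],3.5,255],[[-1.9,1.9,0],3.5,255],[[-1.8,2,0],3.5,255],[[-1.7,2.1,0],3.5,255]]'; python3 -m crank '[[[-1.6,2.2,0],3.3,255],[[0,0,0],0,255],[[0,0,0],0,255],[[0,0,0],0,255]]'; python3 plan.py .5578 .1536 .268 -4.5; python3 chk.py m1 .614 .150 .25; python3 rel.py m1 .5578 .1536 .258
python3 - <<'E'
from h import *
W=np.load("m1_w.npz")['W']
m=(abs(W[...,2]-.194)<.006)&(abs(W[...,0]-.558)<.05)&(abs(W[...,1]-.155)<.07); q=W[m]
(c,wh,a)=cv2.minAreaRect((q[:,:2]*1000).astype(np.float32)); print(len(q),np.median(q[:,2]),c,wh,a)
E
```

```text
clock: 36.05
position: [0.5375, 0.1663, 0.266]
ee_rot: [-2.251, -2.19, 0.005]
force: [-0.2, 0.5, -0.7]
width: 0.066
clock: 36.45
position: [0.5571, 0.1526, 0.2669]
ee_rot: [-2.306, -2.132, 0.003]
force: [0.7, 0.6, -1.3]
width: 0.06
clock 36.5 pos [0.5571 0.1526 0.2669] toolz [-0.0021 -0.0001 -1.    ] jaw -4.50 q7 -0.63 F [ 0.7  0.6 -1.3] w 0.060 turn 0.00 d [0.0007 0.001  0.0011]
   [[[0.11,0.06,-0.11],np.float64(0.0)]]
36.45 [0.5571 0.1526 0.2669] F [ 0.7  0.6 -1.3]
ball [321. 205.] 35 med [0.5621 0.1947 0.2564] x 0.5598 0.5631 y 0.1944 0.1952
ball [427. 279.] 209 med [0.6113 0.1527 0.2514] x 0.6064 0.6165 y 0.1494 0.1553
rod [540. 373.] 2699 x [0.6649 0.6871] y [0.0717 0.1066] z [0.2295 0.2549]
rod [521. 475.] 615 x [0.6594 0.6819] y [0.0028 0.0323] z [0.2296 0.2547]
6091 0.19391445327685713 (557.7939453125, 163.09881591796875) (64.10348510742188, 54.04742431640625) 85.50740051269531
```

View pics/m1_w.png

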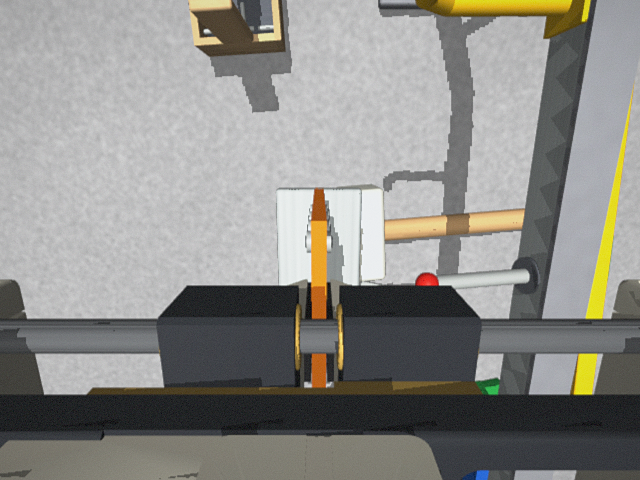

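```bash
python3 -m crank '[[[0,2.5,0],0,255],[[0,2,0],0,255],[[0,1,0],0,255]]';python3 -m crank '[[[0,0.8,0],0,255],[[0,0.9,0],0,255],[[0,0.9,0],0,255],[[0,0,0],0,255],[[0,0,0],0,255]]'; python3 -m crank '[[[0,0,0.7],0,255],[[0,0,0.4],0,255],[[0,0,0],0,255],[[0,0,0],0,255]]'; python3 chk.py m2 .614 .150 .25
```

```text
clock: 36.9
position: [0.6135, 0.1481, 0.2678]
ee_rot: [2.307, 2.132, 0.0]
force: [-0.8, -0.6, -1.9]
width: 0.06
clock: 37.4
position: [0.6383, 0.1462, 0.2677]
ee_rot: [2.307, 2.133, -0.0]
force: [1.4, -0.8, -4.3]
width: 0.06
clock: 37.8
position: [0.6381, 0.1463, 0.2569]
ee_rot: [-2.307, -2.133, 0.0]
force: [-1.2, 0.2, -0.8]
width: 0.059
37.8 [0.6381 0.1463 0.2569] F [-1.2  0.2 -0.8]
```

View pics/m2_s.png

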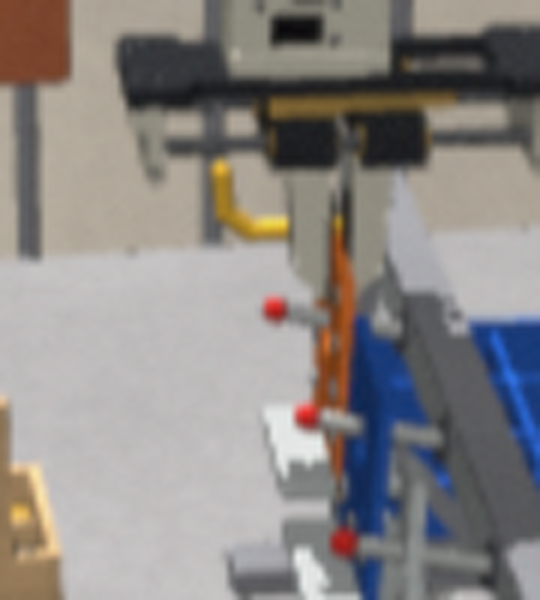

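```bash
python3 -m crank '[[[0,0,0.2],0,255],[[0,0,0],0,255],[[0,0,0],0,255]]'; python3 -m crank '[[[0,0,0.1],0,255],[[0,0,0],0,255],[[0,0,0],0,255]]'
```

```text
clock: 38.25
position: [0.6383, 0.1462, 0.2549]
ee_rot: [-2.307, -2.133, 0.0]
force: [0.1, -0.2, -1.3]
width: 0.061
clock: 38.55
position: [0.6384, 0.1463, 0.2541]
ee_rot: [2.307, 2.133, 0.0]
force: [-0.1, 0.0, 0.6]
width: 0.062
```

```bash
python3 -m crank '[[[0,0,0],0,230],[[0,0,0],0,215],[[0,0,0],0,215],[[0,0,0],0,215]]'; python3 -m crank '[[[0,0,-0.5],0,210],[[0,0,-1.5],0,210],[[0,0,-3],0,210],[[0,0,-3],0,210],[[0,0,0],0,210]]'; python3 chk.py m3 .614 .150 .25; python3 plan.py .495 .31 .34 0
```

```text
clock: 38.95
position: [0.6384, 0.1463, 0.254]
ee_rot: [2.307, 2.133, 0.0]
force: [0.2, -0.3, 0.4]
width: 0.153
clock: 39.45
position: [0.6398, 0.1474, 0.3391]
ee_rot: [2.305, 2.131, 0.011]
force: [-0.3, 1.0, 0.1]
width: 0.175
39.45 [0.6398 0.1474 0.3391] F [-0.3  1.   0.1]
clock 39.6 pos [0.6382 0.1462 0.3337] toolz [-0.0002 -0.0003 -1.    ] jaw -4.49 q7 -0.57 F [-0.9  0.7 -0.3] w 0.175 turn -4.49 d [-0.1432  0.1638  0.0063]
   [[[3.04,-3.11,-0.13],np.float64(-0.9)],[[3.09,-3.06,-0.13],np.float64(-0.9)],[[3.14,-3.01,-0.13],np.float64(-0.9)],[[3.18,-2.96,-0.13],np.float64(-0.9)],[[3.23,-2.91,-0.13],np.float64(-0.9)]]
```

View pics/m3_s.png

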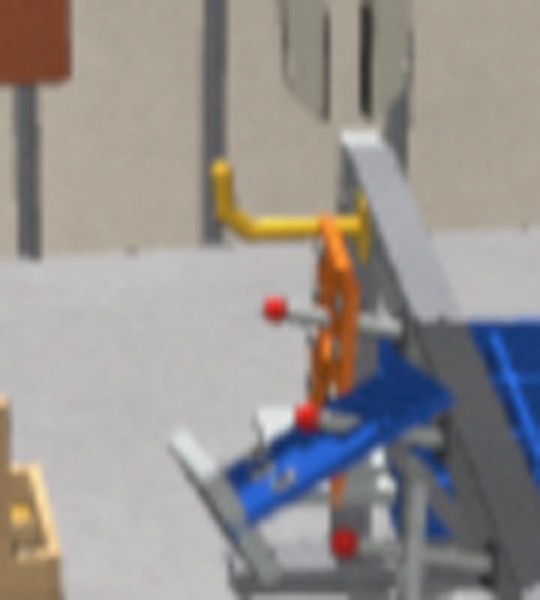

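View pics/m3_w.png

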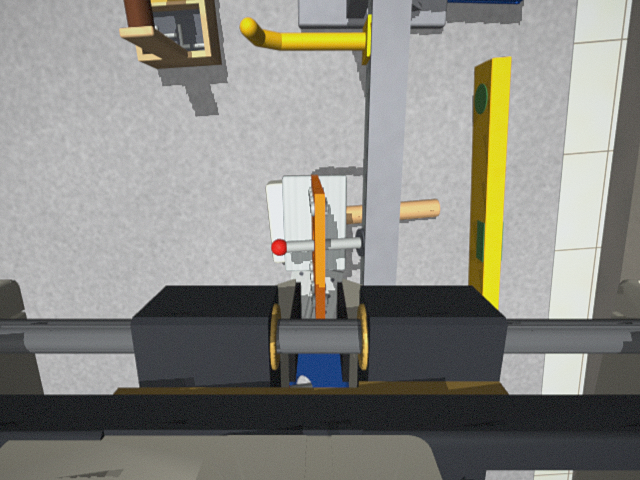

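```bash
python3 -m crank '[[[3,-3.1,0],-0.9,60],[[3.1,-3.1,0],-0.9,60],[[3.1,-3,0],-0.9,60],[[3.2,-3,0],-0.9,60],[[3.2,-2.9,0],-0.9,60]]'; python3 -m crank '[[[0,0,0],0,60],[[0,0,0],0,60]]'
python3 - <<'E'
from h import *
p,d,W,c=cloud("wrist","pics/e1.png"); np.savez("e1.npz",p=p,W=W)
p,d,W,c=cloud("side"); crop(p,320,150,450,320,4,"pics/e1s.png"); np.savez("e1side.npz",p=p,W=W)
p,d,W,c=cloud("top"); crop(p,140,130,440,260,2.6,"pics/e1t.png"); np.savez("e1top.npz",p=p,W=W)
print(monitor.observe()['position'])
E
```

```text
clock: 40.1
position: [0.493, 0.3098, 0.3327]
ee_rot: [-2.221, -2.222, 0.003]
force: [-0.3, 0.9, 1.0]
width: 0.56
clock: 40.3
position: [0.4938, 0.3096, 0.3331]
ee_rot: [2.219, 2.224, -0.002]
force: [0.3, -1.1, -0.4]
width: 0.726
[0.4958 0.3077 0.3331]
```

View pics/e1s.png

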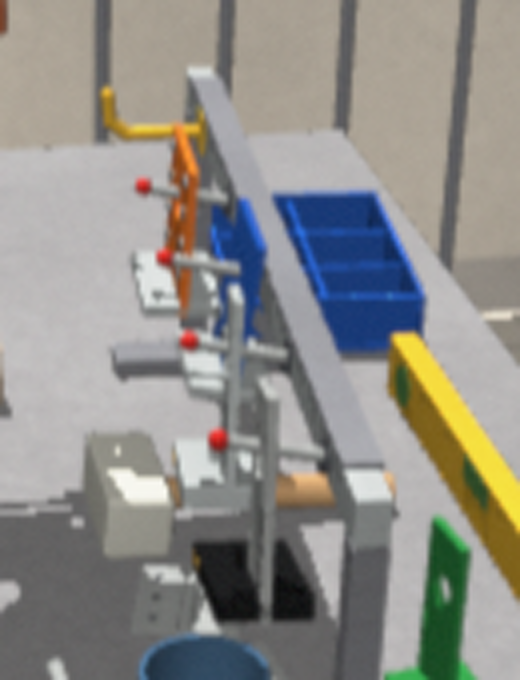

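View pics/e1t.png

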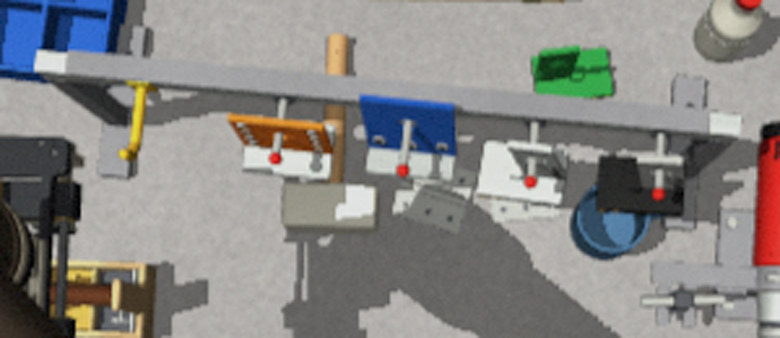

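View pics/e1.png

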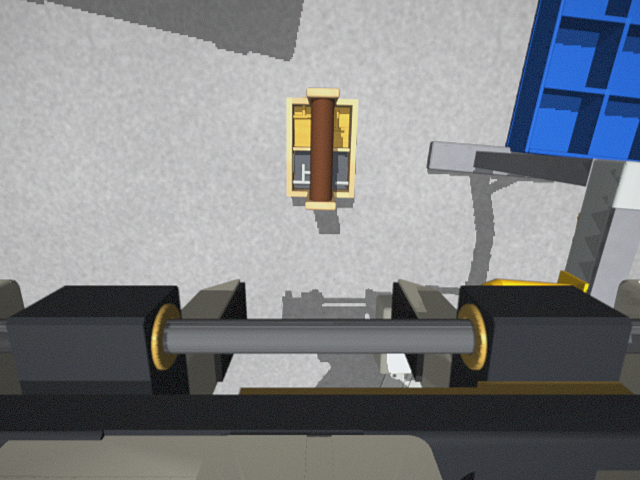

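Run:
```python
from h import *
for f in("m3_w","top0","e1top"):
    z=np.load(f+".npz"); W=z['W']; q=z['p'].astype(int)
    y=(q[...,0]>140)&(q[...,1]>100)&(q[...,2]<90)&(W[...,2]>.222)&(W[...,2]<.29)&(W[...,0]>.57)&(W[...,1]>.2)&(W[...,1]<.35)
    H=W[y]; lv=H[H[:,2]<.246]; print(f,len(H),'x',np.percentile(H[:,0],[1,99]),'tip z',np.percentile(H[:,2],99))
    lv=lv[lv[:,0]<.674]; c=np.polyfit(lv[:,0],lv[:,1],1); print('level fit y@.62,.65',np.polyval(c,[.62,.65]),'z',np.percentile(lv[:,2],[10,50,90]))
    t=H[H[:,2]>.262]; print('tip',len(t),np.median(t,0))
W=np.load("e1.npz")['W']
b=W[(abs(W[...,0]-.495)<.02)&(abs(W[...,1]-.37)<.07)&(W[...,2]>.118)&(W[...,2]<.145)]
print('handle',len(b),cv2.minAreaRect((b[:,:2]*1000).astype(np.float32)),np.percentile(b[:,2],[2,50,98]))
br=b[(b[:,2]>.128)&(b[:,2]<.1345)&(abs(b[:,1]-.37)<.035)];v=cv2.fitLine(br[:,:2].astype(np.float32),cv2.DIST_HUBER,0,.01,.01).ravel(); print('axis',v)
bx=W[(abs(W[...,0]-.495)<.06)&(abs(W[...,1]-.37)<.08)&(W[...,2]>.042)&(W[...,2]<.054)]; print('box',cv2.minAreaRect((bx[:,:2]*1000).astype(np.float32)))
```

```text
m3_w 1918 x [0.6078 0.6795] tip z 0.27047292637613296
level fit y@.62,.65 [0.2786 0.2764] z [0.2382 0.2397 0.2415]
tip 220 [0.6111 0.2791 0.2692]
top0 100 x [0.6097 0.6826] tip z 0.27253578176073767
level fit y@.62,.65 [0.2806 0.2778] z [0.2383 0.2407 0.244 ]
tip 11 [0.6117 0.2801 0.2713]
e1top 112 x [0.6101 0.6818] tip z 0.2729753151133181
level fit y@.62,.65 [0.2786 0.2772] z [0.2375 0.2406 0.2431]
tip 10 [0.6129 0.2792 0.2687]
handle 2980 ((495.99957275390625, 371.1754150390625), (110.12203216552734, 29.587373733520508), 88.82667541503906) [0.1243 0.1323 0.137 ]
axis [0.0177 0.9998 0.4958 0.3707]
box ((495.857421875, 371.2256164550781), (109.75835418701172, 80.06398010253906), 88.85363006591797)
```

```bash
python3 plan.py .4964 .3975 .18 -1.1
```

```text
clock 40.5 pos [0.4958 0.3077 0.3331] toolz [-0.0007 -0.0013 -1.    ] jaw -0.14 q7 -0.84 F [ 0.6  0.3 -0.2] w 0.758 turn 0.96 d [ 0.0006  0.0898 -0.1531]
   [[[2.25,0.01,3.83],np.float64(0.24)],[[2.25,0.0,3.83],np.float64(0.24)],[[2.25,-0.01,3.83],np.float64(0.24)],[[2.25,-0.02,3.83],np.float64(0.24)]]
```

```bash
python3 -m crank '[[[3,0,3],0.3,100],[[3,0,3],0.3,100],[[3,0,3],0.3,100],[[0,0,3.5],0,100],[[0,0,3],0,100]]'; python3 -m crank '[[[0,0,0],0,100],[[0,0,0],0,100],[[0,0,0],0,100]]'; python3 plan.py .4964 .3980 .110 -1.1
```

```text
clock: 40.95
position: [0.4956, 0.3987, 0.1764]
ee_rot: [-2.239, -2.203, 0.003]
force: [0.1, -0.4, -0.4]
width: 0.61
clock: 41.25
position: [0.4965, 0.3995, 0.1809]
ee_rot: [2.24, 2.202, 0.004]
force: [0.3, 0.1, 0.4]
width: 0.608
clock 41.2 pos [0.4965 0.3995 0.1809] toolz [ 0.002   0.0018 -1.    ] jaw -0.97 q7 -1.05 F [0.3 0.1 0.4] w 0.608 turn 0.13 d [-0.0001 -0.0015 -0.0709]
   [[[-0.08,-0.01,3.55],np.float64(0.06)],[[-0.08,-0.01,3.55],np.float64(0.06)]]
```

```bash
python3 -m crank '[[[-0.1,0,3],0,100],[[0,0,2.5],0,100],[[0,0,1.6],0,100],[[0,0,0],0,100],[[0,0,0],0,150]]'; python3 plan.py .4964 .3980 .110 -1.1; python3 -m crank '[[[0,0,0],0,255],[[0,0,0],0,255],[[0,0,0],0,255],[[0,0,0],0,255],[[0,0,0],0,255]]' 55; python3 -m crank '[[[0,0,0],0,255],[[0,0,0],0,255]]'
python3 - <<'E'
from plan import *
plan([.4964,.3980,.13],-1.1)
p,d,W,c=cloud("wrist","pics/e2.png")
E
```

```text
clock: 41.75
position: [0.4958, 0.3988, 0.1092]
ee_rot: [-2.239, -2.204, -0.002]
force: [-0.1, 0.5, 1.7]
width: 0.562
clock 41.8 pos [0.4958 0.3988 0.1092] toolz [ 0.001   0.0011 -1.    ] jaw -0.90 q7 -1.09 F [-0.1  0.5  1.7] w 0.562 turn 0.20 d [ 0.0006 -0.0008  0.0008]
   [[[-0.08,0.06,-0.08],np.float64(0.2)]]
clock: 42.25
position: [0.4957, 0.3984, 0.1084]
ee_rot: [2.239, 2.204, 0.002]
force: [2.5, -0.8, 2.3]
width: 0.225
clock: 42.45
position: [0.4957, 0.3984, 0.1084]
ee_rot: [2.239, 2.204, 0.002]
force: [1.8, 0.7, 4.2]
width: 0.227
clock 42.5 pos [0.4957 0.3984 0.1084] toolz [ 0.0009  0.0005 -1.    ] jaw -0.91 q7 -1.09 F [1.8 0.7 4.2] w 0.227 turn 0.19 d [ 0.0007 -0.0004  0.0216]
   [[[-0.04,0.07,-2.16],np.float64(0.19)]]
```

View pics/e2.png

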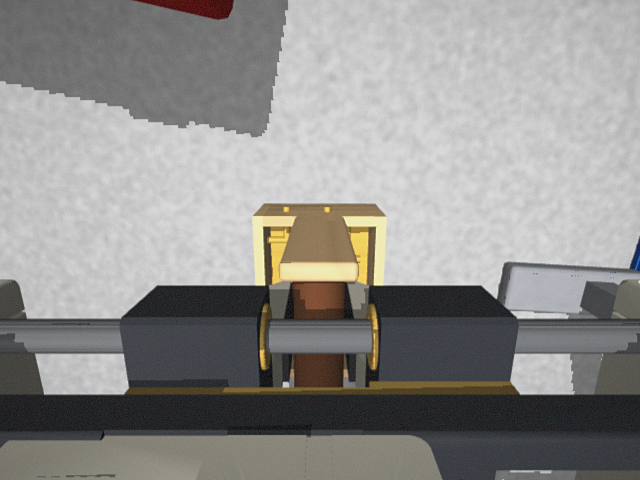

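```bash
python3 -m crank '[[[0,0,-0.5],0,255],[[0,0,-1],0,255],[[0,0,-1],0,255],[[0,0,0],0,255],[[0,0,0],0,255]]'
cat > tilt.py <<'E'
from plan import *
import sys
t=sys.argv[1]
s=monitor.observe(); print(s['clock'],s['position'],s['force'].round(1),s['ft_torque'].round(3),s['width'])
p,d,W,c=cloud("side"); u,v=proj(c,s['position']-np.array([0,0,.03])).astype(int); crop(p,u-60,v-60,u+60,v+60,6,f"pics/{t}_s.png"); np.savez(t+"_s.npz",p=p,W=W)
p,d,W,c=cloud("wrist",f"pics/{t}_w.png"); np.savez(t+"_w.npz",p=p,W=W)
E
python3 tilt.py f1
```

```text
clock: 43.0
position: [0.4953, 0.3983, 0.1333]
ee_rot: [2.239, 2.204, 0.001]
force: [0.5, -0.5, -2.6]
width: 0.224
43.0 [0.4953 0.3983 0.1333] [ 0.5 -0.5 -2.6] [ 0.024 -0.136  0.003] 0.22441054238685307
```

View pics/f1_s.png

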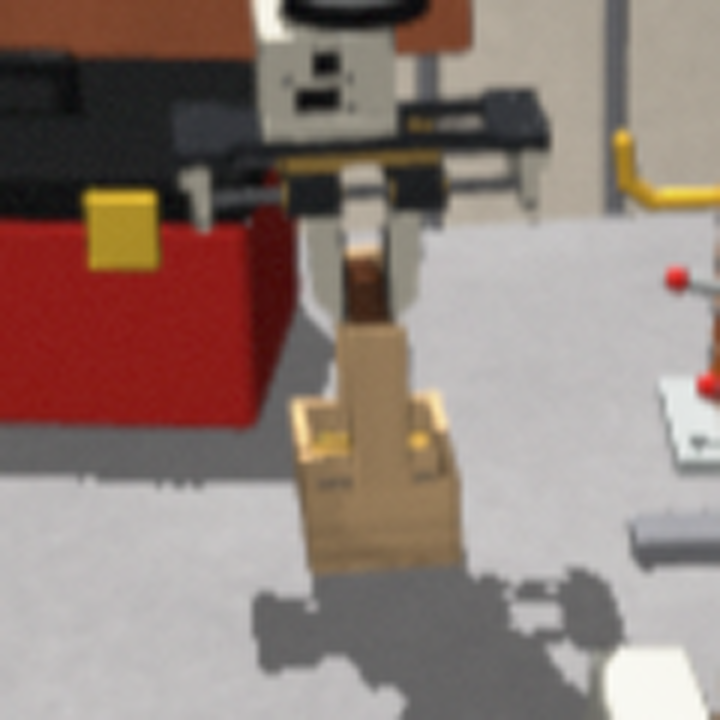

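View pics/f1_w.png

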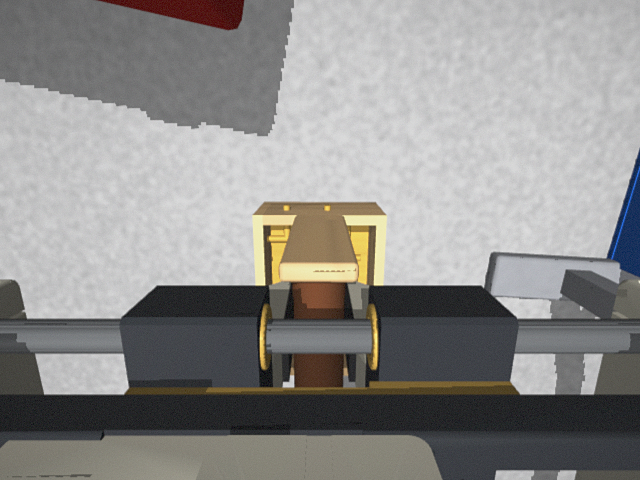

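```bash
python3 -m crank '[[[0,0,-2],0,255],[[0,0,-3],0,255],[[0,0,-3],0,255],[[0,0,-3],0,255],[[0,0,-2],0,255]]';python3 -m crank '[[[0,0,-1],0,255],[[0,0,0],0,255]]'; python3 plan.py .5414 .3123 .2744 -4.5 2
```

```text
clock: 43.6
position: [0.4953, 0.3986, 0.2649]
ee_rot: [-2.239, -2.204, -0.002]
force: [-0.1, 0.4, -2.3]
width: 0.225
clock: 43.8
position: [0.4955, 0.3986, 0.2737]
ee_rot: [2.239, 2.204, 0.003]
force: [-0.0, 0.6, -2.5]
width: 0.226
clock 43.8 pos [0.4955 0.3986 0.2737] toolz [ 0.0012  0.001  -1.    ] jaw -0.90 q7 -1.01 F [-0.   0.6 -2.5] w 0.226 turn 3.60 d [ 0.0459 -0.0863  0.0007]
   [[[-1.71,0.95,-0.01],np.float64(0.72)],[[-1.7,0.97,-0.01],np.float64(0.72)],[[-1.69,0.99,-0.01],np.float64(0.72)],[[-1.68,1.01,-0.01],np.float64(0.72)],[[-1.66,1.03,-0.01],np.float64(0.72)]]
```

```bash
python3 -m crank '[[[-1.7,1,0],0.7,255],[[-1.7,1,0],0.7,255],[[-1.7,1,0],0.7,255],[[-1.7,1,0],0.7,255],[[-1.7,1,0],0.8,255]]'; python3 -m crank '[[[0,0,0],0,255],[[0,0,0],0,255],[[0,0,0],0,255]]'; python3 tilt.py f2;  python3 plan.py .5514 .3115 .2744 -4.5 2
python3 - <<'E'
from h import *
p,d,W,c=cloud("top"); crop(p,110,120,270,280,4.5,"pics/f2_t.png"); np.savez("f2_t.npz",p=p,W=W)
E
```

```text
clock: 44.3
position: [0.5428, 0.309, 0.2726]
ee_rot: [2.309, 2.13, -0.001]
force: [0.2, -0.2, -2.1]
width: 0.225
clock: 44.6
position: [0.5414, 0.3119, 0.273]
ee_rot: [-2.305, -2.133, -0.0]
force: [-0.6, -0.6, -3.0]
width: 0.228
44.6 [0.5414 0.3119 0.273 ] [-0.6 -0.6 -3. ] [ 0.068 -0.077  0.047] 0.22789574996940354
clock 44.7 pos [0.5412 0.3122 0.2731] toolz [-0.0001  0.0006 -1.    ] jaw -4.41 q7 -0.90 F [-0.1 -0.3 -2.1] w 0.222 turn 0.09 d [ 0.0102 -0.0007  0.0013]
   [[[0.01,1.02,-0.13],np.float64(0.09)]]
```

View pics/f2_s.png

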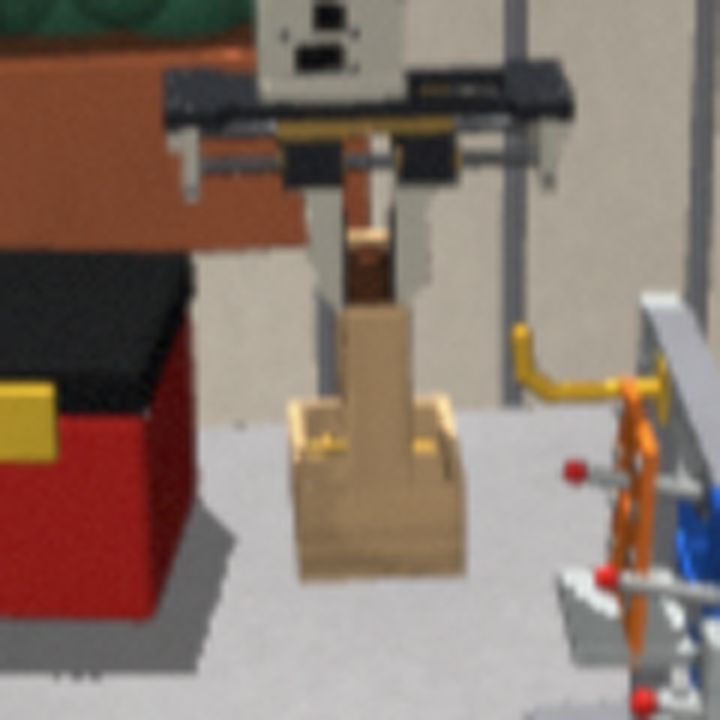

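View pics/f2_w.png

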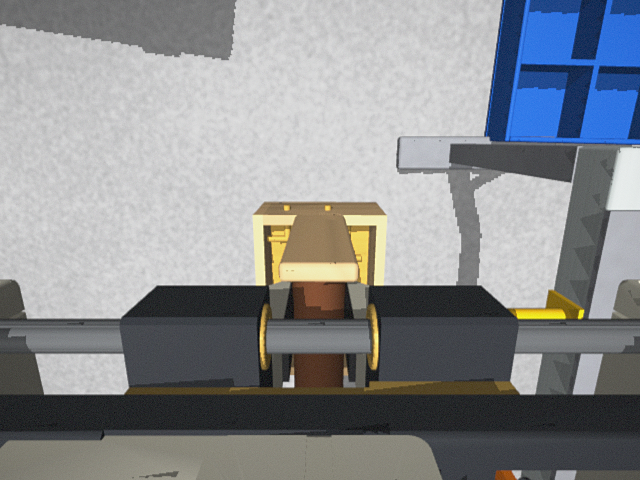

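View pics/f2_t.png

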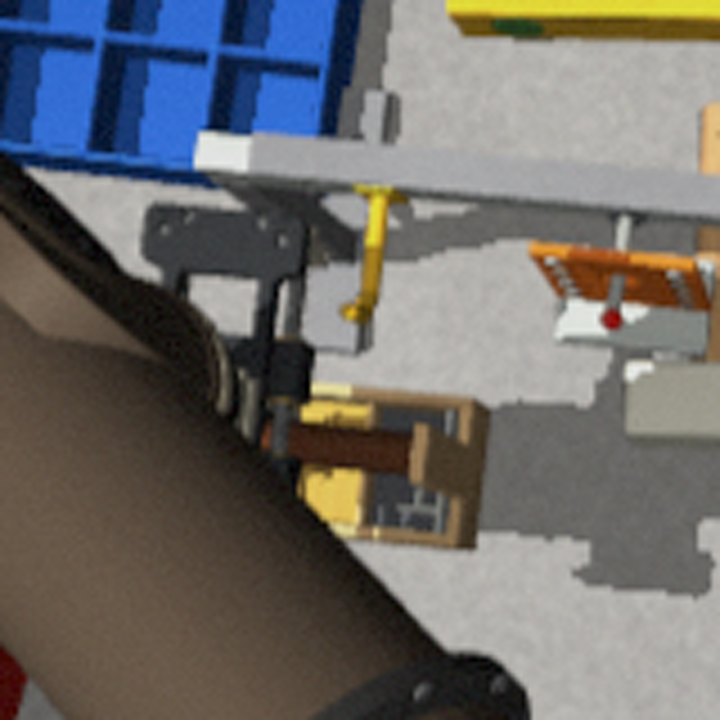

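```bash
python3 -m crank '[[[0,2,-0.2],0,255],[[0,1.5,0],0,255],[[0,0,0],0,255],[[0,0,0],0,255]]'; python3 tilt.py f3;  python3 plan.py .6391 .3045 .275 -4.5 2
```

```text
clock: 45.15
position: [0.576, 0.3091, 0.2746]
ee_rot: [-2.306, -2.133, 0.001]
force: [-0.6, 0.9, -2.8]
width: 0.229
45.15 [0.576  0.3091 0.2746] [-0.6  0.9 -2.8] [ 0.085 -0.073 -0.033] 0.22919281073013298
clock 45.2 pos [0.5756 0.3093 0.2749] toolz [-0.0007  0.0002 -1.    ] jaw -4.41 q7 -0.87 F [ 0.6 -0.1 -2.4] w 0.229 turn 0.09 d [ 0.0635 -0.0048  0.0001]
   [[[0.0,1.59,-0.0],np.float64(0.02)],[[0.0,1.59,-0.0],np.float64(0.02)],[[0.0,1.59,-0.0],np.float64(0.02)],[[0.0,1.59,-0.0],np.float64(0.02)]]
```

View pics/f3_s.png

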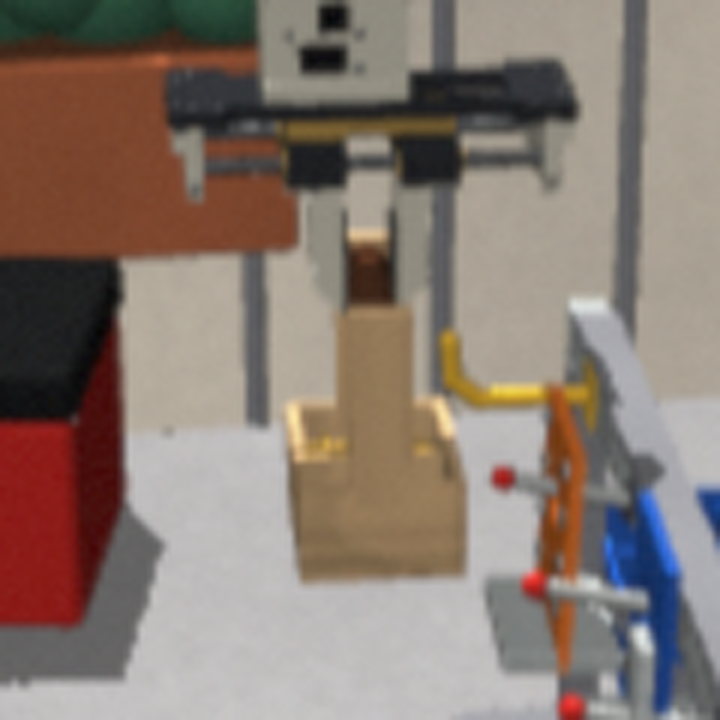

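Run:
```python
from h import *
W=np.load("f3_w.npz")['W']; p=np.load("f3_w.npz")['p']
t=(0.5756,.3093,.2749)
m=(abs(W[...,0]-t[0])<.022)&(W[...,1]>t[1]+.012)&(W[...,1]<t[1]+.045)&(W[...,2]>.27)&(W[...,2]<.32)
b=W[m]; e=b[b[:,2]>np.percentile(b[:,2],99)-.003]
print(len(b),np.percentile(b[:,2],[1,50,99]),'board top y',np.percentile(e[:,1],[2,98]),'x',np.percentile(e[:,0],[2,98]))
m=(abs(W[...,0]-t[0])<.05)&(W[...,1]>t[1]-.02)&(W[...,1]<t[1]+.06)&(W[...,2]>.205)&(W[...,2]<.225); r=W[m]; print('rim',len(r),np.median(r,0),np.percentile(r[:,2],[5,95]),np.percentile(r[:,1],99),np.percentile(r[:,0],[1,99]))
```

```text
4128 [0.2709 0.2992 0.3046] board top y [0.3214 0.3371] x [0.5616 0.5915]
rim 2855 [0.5782 0.3301 0.2147] [0.2074 0.2169] 0.3403182345323187 [0.5363 0.6171]
```

```bash
python3 -m crank '[[[0,1,0],0,255],[[0,1,0],0,255],[[0,1,0],0,255],[[0,0.3,0],0,255],[[0,0,0],0,255]]'; python3 -m crank '[[[0,1,0],0,255],[[0,1,0],0,255],[[0,1,0],0,255],[[0,0,0],0,255],[[0,0,0],0,255]]'; python3 tilt.py f4;  python3 plan.py .6391 .3045 .275 -4.5 2
```

```text
clock: 45.75
position: [0.6103, 0.3056, 0.2745]
ee_rot: [-2.308, -2.131, 0.001]
force: [-0.3, 0.2, -3.1]
width: 0.229
clock: 46.25
position: [0.6396, 0.3036, 0.2746]
ee_rot: [-2.307, -2.132, 0.001]
force: [-0.9, -0.0, -2.9]
width: 0.226
46.25 [0.6396 0.3036 0.2746] [-0.9 -0.  -2.9] [ 0.059 -0.092  0.019] 0.22611698610748857
clock 46.4 pos [0.6391 0.3039 0.2749] toolz [-0.0004  0.0001 -1.    ] jaw -4.47 q7 -0.81 F [-0.5 -0.1 -2.3] w 0.228 turn 0.03 d [0.     0.0006 0.0001]
   [[[0.06,-0.0,-0.01],np.float64(0.03)]]
```

View pics/f4_s.png

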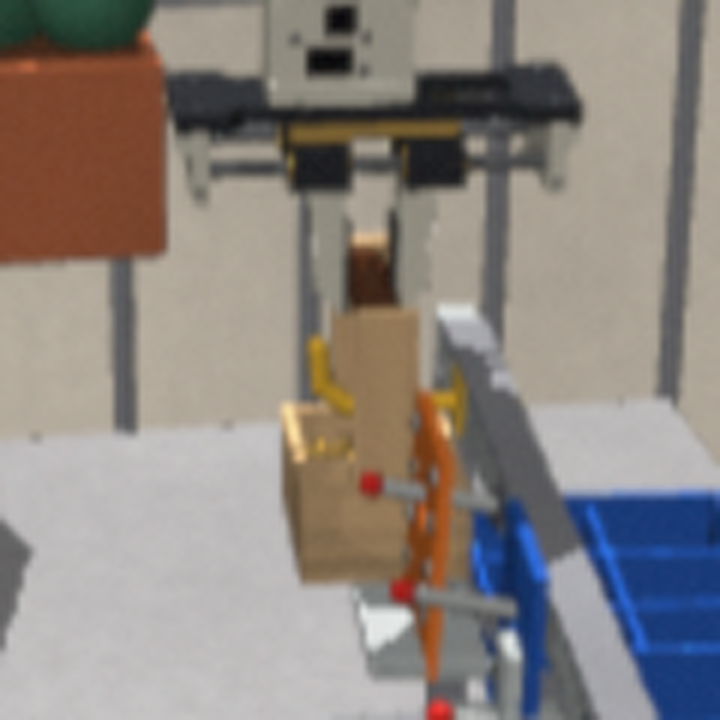

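View pics/f4_w.png

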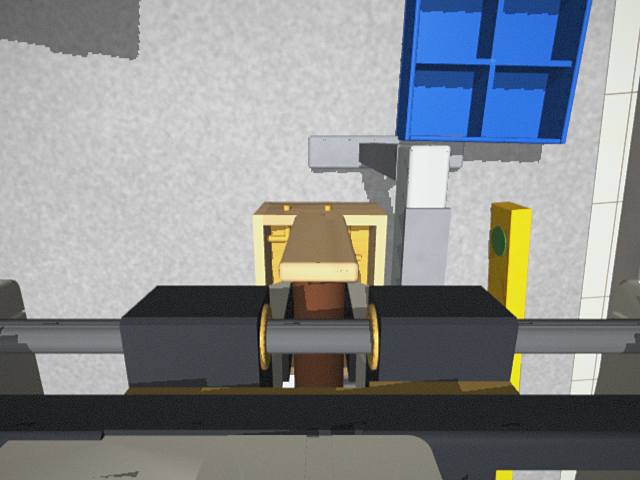

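```bash
python3 -m crank '[[[0,0,1],0,255],[[0,0,1],0,255],[[0,0,1],0,255],[[0,0,0.5],0,255],[[0,0,0],0,255]]'; python3 -m crank '[[[0,0,0],0,255],[[0,0,0.1],0,255],[[0,0,0],0,255],[[0,0,0],0,255]]'; python3 tilt.py f5
```

```text
clock: 46.85
position: [0.639, 0.3032, 0.2385]
ee_rot: [-2.306, -2.132, 0.003]
force: [0.0, 0.1, -2.7]
width: 0.224
clock: 47.25
position: [0.6396, 0.3037, 0.2392]
ee_rot: [2.307, 2.132, 0.001]
force: [0.9, -0.6, -1.8]
width: 0.223
47.25 [0.6396 0.3037 0.2392] [ 0.9 -0.6 -1.8] [ 0.11  -0.089 -0.03 ] 0.2231965146931146
```

View pics/f5_s.png

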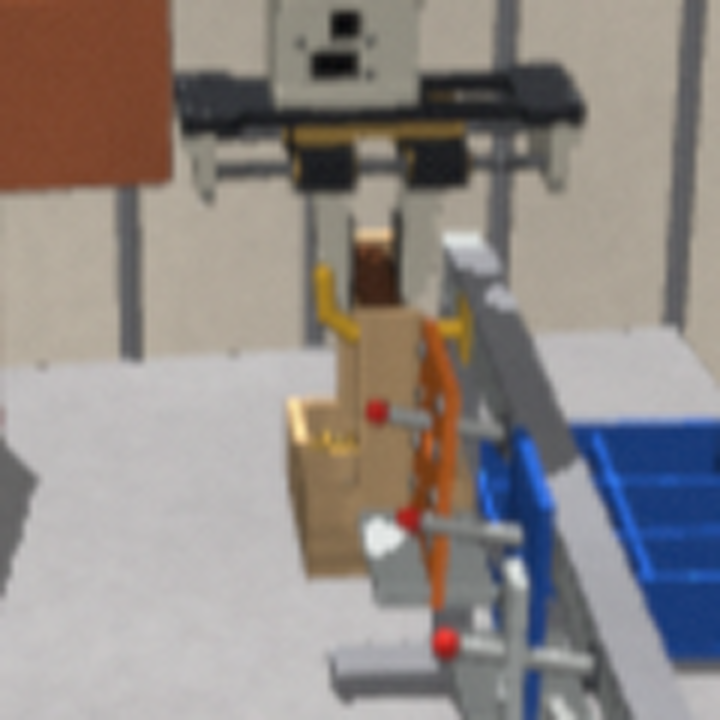

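```bash
python3 -m crank '[[[0,0,0.15],0,255],[[0,0,0],0,255],[[0,0,0],0,255]]'; python3 -m crank '[[[0,0,0.1],0,255],[[0,0,0],0,255],[[0,0,0],0,255]]';  python3 -m crank '[[[0,0,0.1],0,255],[[0,0,0],0,255],[[0,0,0],0,255]]'
```

```text
clock: 47.65
position: [0.6395, 0.3036, 0.2375]
ee_rot: [2.307, 2.133, 0.0]
force: [0.5, 0.1, -1.9]
width: 0.224
clock: 47.95
position: [0.6395, 0.3038, 0.2369]
ee_rot: [2.307, 2.133, 0.001]
force: [-0.5, -0.8, 1.3]
width: 0.227
clock: 48.25
position: [0.6396, 0.304, 0.2364]
ee_rot: [2.307, 2.133, 0.002]
force: [-2.1, -0.0, 4.3]
width: 0.225
```

```bash
python3 -m crank '[[[0,0,-0.05],0,192],[[0,0,0],0,185],[[0,0,0],0,178],[[0,0,0],0,170],[[0,0,0],0,170]]'; python3 -m crank '[[[0,0,0],0,170],[[0,0,0],0,170]]'; python3 tilt.py f6
```

```text
clock: 48.75
position: [0.6395, 0.3035, 0.2357]
ee_rot: [2.307, 2.133, -0.001]
force: [-0.2, -1.0, -0.8]
width: 0.331
clock: 48.95
position: [0.6395, 0.3036, 0.2359]
ee_rot: [2.307, 2.133, -0.0]
force: [-0.3, 0.1, -0.4]
width: 0.338
48.95 [0.6395 0.3036 0.2359] [-0.3  0.1 -0.4] [-0.011 -0.091 -0.017] 0.3376964520036814
```

View pics/f6_s.png

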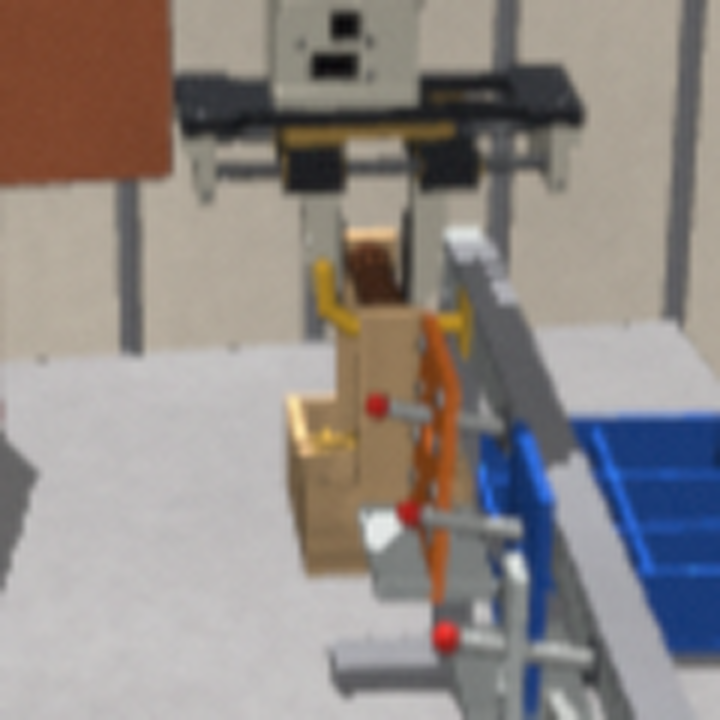

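View pics/f6_w.png

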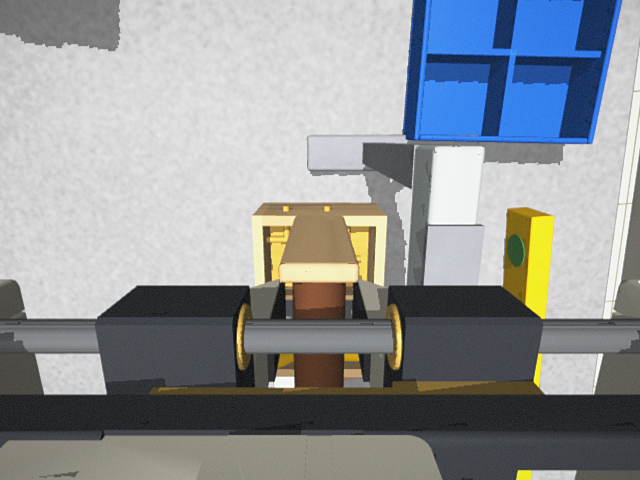

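Released and level. Lift out and back away, then inspect everything.

```bash
python3 -m crank '[[[0,0,-0.5],0,170],[[0,0,-1],0,170],[[0,0,-3],0,170],[[0,0,-4],0,170],[[0,0,-4],0,170]]'; python3 -m crank '[[[0,-4,-1],0,170],[[0,-4,-1],0,170],[[0,-4,0],0,170],[[0,-4,0],0,170],[[0,-4,0],0,170]]'; python3 -m crank '[[[-2,-4,0],0,170],[[-2,-4,0],0,170],[[-2,-2,0],0,170],[[0,0,0],0,170],[[0,0,0],0,170]]'
python3 - <<'E'
from h import *
print(monitor.observe()['clock'],monitor.observe()['position'])
p,d,W,c=cloud("side"); crop(p,300,140,460,330,3.15,"pics/z1s.png"); np.savez("z1s.npz",p=p,W=W)
p,d,W,c=cloud("top"); crop(p,130,130,480,290,2.28,"pics/z1t.png"); np.savez("z1t.npz",p=p,W=W)
p,d,W,c=cloud("wrist","pics/z1w.png"); np.savez("z1w.npz",p=p,W=W)
E
```

```text
clock: 49.55
position: [0.6392, 0.3035, 0.3632]
ee_rot: [-2.307, -2.133, -0.0]
force: [1.0, 0.2, 0.3]
width: 0.334
clock: 50.05
position: [0.4383, 0.3195, 0.3821]
ee_rot: [2.306, 2.133, 0.002]
force: [-0.2, 1.8, 0.1]
width: 0.333
clock: 50.55
position: [0.336, 0.2674, 0.3822]
ee_rot: [2.306, 2.131, 0.004]
force: [-0.4, 0.1, 0.5]
width: 0.334
50.55 [0.336  0.2674 0.3822]
```

View pics/z1s.png

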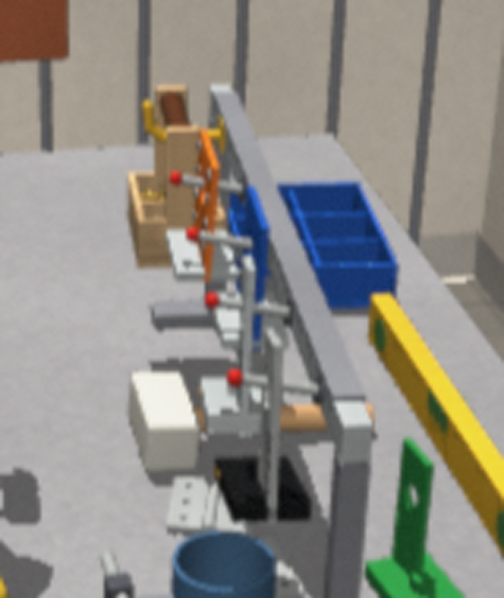

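View pics/z1t.png

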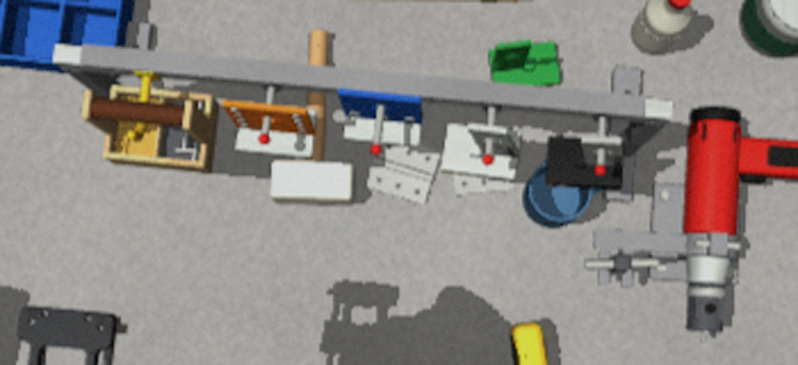

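View pics/z1w.png

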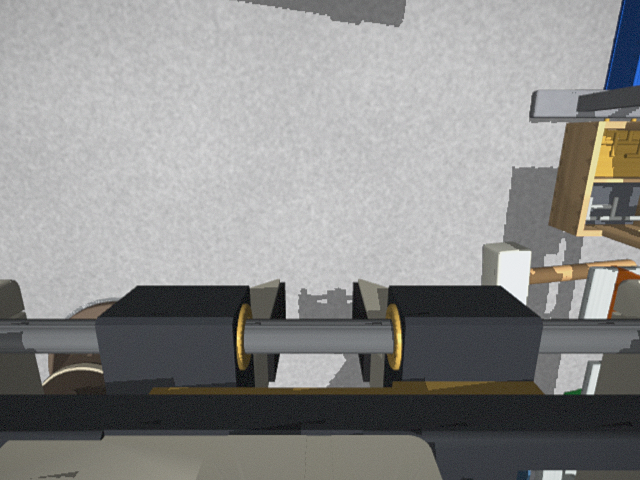

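```bash
python3 -m crank '[[[0,0,0],0,170],[[0,0,0],0,170],[[0,0,0],0,170],[[0,0,0],0,170],[[0,0,0],0,170]]'; python3 -m crank '[[[0,0,0],0,170],[[0,0,0],0,170],[[0,0,0],0,170],[[0,0,0],0,170],[[0,0,0],0,170]]'
python3 - <<'E'
from h import *
p,d,W,c=cloud("side"); z=np.load("z1s.npz"); q=z['p'].astype(int)
df=np.abs(p.astype(int)-q).max(-1)>60; df[:,:280]=0; print('side changed px',df[150:450].sum(), df[150:330,320:460].sum())
crop(p,320,150,420,270,6,"pics/z2s.png")
p,d,W,c=cloud("top"); q=np.load("z1t.npz"); df=np.abs(p.astype(int)-q['p'].astype(int)).max(-1)>60; print('top changed',df[130:240,130:480].sum())
P=p.astype(int); R,G,B=P[...,0],P[...,1],P[...,2]
bl=(B>R+50)&(W[...,0]>.58)&(W[...,0]<.7)&(abs(W[...,1]-.035)<.06)&(W[...,2]>.12)
o=(R>B+70)&(R>130)&(G>40)&(W[...,0]>.58)&(W[...,0]<.7)&(abs(W[...,1]-.148)<.06)&(W[...,2]>.12)
for n,m in(('blue',bl),('orange',o)):
    t=W[m]; hi=t[t[:,2]>np.percentile(t[:,2],95)-.01]; lo=t[t[:,2]<np.percentile(t[:,2],5)+.015]; print(n,len(t),'top',np.median(hi,0),np.percentile(hi[:,1],[2,98]),'low',np.median(lo,0))
# caddy bar
b=(R>B+25)&(R<120)&(W[...,2]>.24)&(W[...,2]<.275)&(W[...,0]>.6)&(W[...,1]>.2); t=W[b]; print('bar',len(t),np.median(t,0),np.percentile(t[:,1],[2,98]))
for l in("mallet","hinge_a","tape","mug"): print(l,[np.round(r['location'],3).tolist() for r in look_for(l,"top")][:2])
E
```

```text
clock: 51.2
position: [0.3357, 0.2674, 0.3809]
ee_rot: [-2.307, -2.133, 0.0]
force: [-0.2, -0.6, 0.9]
width: 0.332
clock: 51.7
position: [0.3357, 0.2673, 0.3809]
ee_rot: [2.307, 2.133, 0.0]
force: [0.1, 0.4, 0.2]
width: 0.334
side changed px 0 0
top changed 0
blue 342 top [0.6562 0.0323 0.2705] [-0.0069  0.0729] low [0.6515 0.0255 0.2013]
orange 137 top [0.6418 0.148  0.2757] [0.107  0.1867] low [0.6368 0.1506 0.2563]
bar 420 [0.6377 0.2769 0.261 ] [0.2221 0.3254]
mallet [[0.609, 0.119, 0.048]]
hinge_a [[0.614, 0.01, 0.008], [0.635, 0.145, 0.244]]
tape [[0.395, -0.142, 0.062], [0.632, 0.144, 0.194]]
mug [[0.586, -0.174, 0.001], [0.5, -0.24, 0.118]]
```

View pics/z2s.png

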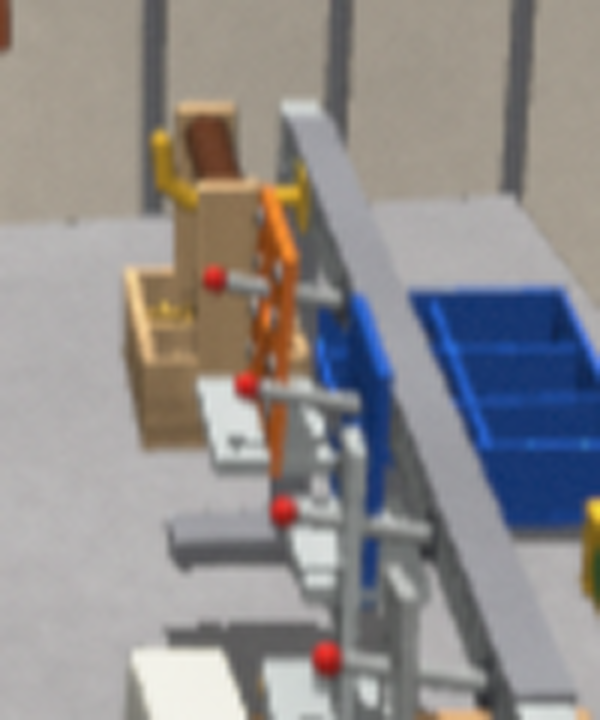

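Run:
```python
from cell import workorder
print(workorder.sign_off())
```

```text
the job is handed in; nothing more can be done
None
```

The kit is put away and the job is handed in at about 52 s of the 208 s allowed; the interface reports no verdict.

- **Key:** it stands upright in the drill stand's fork, collar on the prongs and within about 1–2 mm of the slot's middle line.
- **Rail:** the black set square is on peg 0, the aluminium one on peg 1, the blue template on peg 2 and the orange on peg 3.
- **Caddy:** it hangs level on the yellow hook. The bar's middle is within about 5 mm of the hook sideways and 12 mm out from the seat point. I did not see the caddy tip at any point.

**Last checks:** two side and top pictures about 1 s apart showed no change, so everything was at rest, and the gripper was well clear of it all.

**What was off or disagreed:**
- After I hung the orange template, the blue one was caught swinging out on its peg, probably the announced knock. It settled back on peg 2, closer to the rail.
- The network put the mug about 11 mm from its first reading. The black square now partly hides the mug and nothing touched it, so I put this down to the changed view.
- I did not get a clean second fix on the other hinge. It looked in place in the top view.

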